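# Load sample pots mouth-up and crank them under the filling nozzles

### The arm

A 6-joint arm with a two-finger parallel gripper is mounted at the origin on the work surface. World frame = base frame: x ahead of the robot, y to its left, z up, the work surface at z = 0. Lengths are in m, angles in rad, forces in N, time in s.
With the tool pointing down it reaches from about 0.35 to 0.975 m from the base axis. Payload 7.1 kg.
Tool frame: the origin (TCP) lies on the front face of the gripper's body, between the roots of the fingers; the fingertips stand 80 mm ahead of it and the grasp point (between the pads) lies 61 mm ahead of it; z points along the fingers, y is the direction in which the jaws open and shut (so a half turn about z gives the same grasp; the last joint's range is limited). The gripper opens to 88 mm and grips with 3 to 60 N. Pads are 20 mm wide; open, the fingers measure 115 mm over their backs; the gripper's body (75 mm by 178 mm) begins 61 mm behind the grasp point.
Start: joints at [1.281, 0.423, 1.63, -0, 1.089, -0.019], TCP at [0.167, 0.602, 0.303] pointing down, gripper open.
Joint ranges: [-3, 3], [-0.9, 2.11], [0.09, 2.58], [-1.31, 4.45], [0.11, 2.69], [-2.54, 2.54]. Speed limits (rad/s): [2.39, 2.39, 3.01, 3.14, 3.14, 3.14].

### API

Orientations are given as a unit quaternion [w, x, y, z].
In Python, from station import ctrl, capture, camera_params, job gives the robot as it stands.
- The arm moves only by the shell command python3 -m crank 'ROWS' [OPENING] [FORCE]. ROWS is JSON, one flat list of numbers, 6 for each row, row after row: the shift along the tool's x, y, z in cm, then the turn, a rotation vector about the tool's x, y, z in degrees. A call has exactly 10 rows; each row is the pose to reach, as a shift and turn from the pose commanded when the call began, along the tool's axes at that moment; what a row does not reach only later rows make up. A row lasts 1/8 s, in which the tool goes at most 62.5 mm and 10.7 degrees, less where a joint would pass 70% of its speed; a pose out of reach is approached as far as the arm can. A call with a gripper value outside its range is refused whole. OPENING is the closure, from 0 (fully open) to 1 (shut), set as the call begins (- or left out, the last holds). The fingers move at their own pace and stop on an object; FORCE is the grip in N (left out, the last holds). Time passes only in rows, so rows that repeat a pose let the fingers close, or fill a call up. It gives the time, the measured TCP pose, the force and the opening at its end, in the units of the state.
- ctrl.read_state(): the state, without advancing time (a new reading comes with each control period).
- capture(name): name is "scene" or "side" or "wrist"; returns the picture (400x640x3 uint8, red, green, blue); there is no depth.
- camera_params(name): a dict with "fovy" (degrees; the focal length in pixels is half the picture's height over the tangent of half this angle, whatever the lens; pixels are square), "cx", "cy" (the principal point, pixels), "eye" and "rotation" of the camera in the world; the wrist camera has in their place "hand_eye" (4x4, takes a point from camera to tool coordinates, whose origin is the TCP and whose axes are the flange's). Camera axes: x right, y down, z forward; pixel columns grow to the right and rows downward; lengths in m; the calibration is good to about 2 mm. A picture is of the moment at which its call begins: read the wrist's pose just before it. camera_params takes no time and is no camera call.
- job.job_done(): hands the job in, once; it reports no verdict.
The state is a dict: "clock": time; "joint_pos": joint angles; "joint_vel": joint speeds; "effort": joint torques, N m; "position": TCP position; "eef_rot": TCP orientation; "force": force on the tool from outside, world axes, zero at the start; "wrist_torque": the same for the moment, N m; "width": finger opening in m.
Only numpy, scipy, OpenCV 4.12 (cv2) and the standard library are available. Lean on these libraries where they do the work, as an engineer would, in place of code of your own. Each camera call takes 0.05 s, during which the arm holds its last target.

### The job

Stand every white sample pot mouth up in the tray of the filling station's carriage, turning over those that stand mouth down. Then fit the crank onto the square shaft, wind the carriage in clockwise under the nozzles until it is fully home, and take the crank off and stand it back on its mat. Turn the shaft only with the crank, and leave the other glassware and tools where they are.

Things in the scene. Friction and masses are not known exactly. Their poses are not given: they have to be found in the camera images.
- tray (a point): centre of the carriage tray's aluminium floor, 40 mm above the bench. Tray inside 250 mm (its x) by 110 mm (its y), rim 10 mm high, room for three pots in a row along x. The carriage slides along the tray's -y, 50 mm per shaft turn, at most 150 mm, in under the nozzle gantry, and stays where it is left. The station's base is 330 (x) by 430 mm, 20 mm thick.
- gantry (a point): centre of the underside of the filling station's fixed nozzle beam, 145 mm above the bench; beam 330 mm along x, 50 mm along y, 25 mm thick, with 20 mm caps on top, a post at each end (x = +-158 mm), three nozzles reaching 25 mm below it. It lies 155 mm towards -y of the tray's centre when the carriage is fully out.
- shaft_end (a point): centre of the top end of the vertical square steel shaft, 16 mm square, turning with it; x, y square to its flats. It stands 26 mm out of the flat top (90 mm above the bench) of the white 70 x 70 mm gearbox; its top 6 mm step in to 10 mm square as a lead-in. Carriage fully out, it lies 50 mm to -x and 135 mm to +y of the tray's centre (tray axes).
- shaft (a joint): turn of the square shaft, rad: 0 with the carriage fully out, 18.85 (three turns) with it fully in against its stop; grows clockwise seen from above. Starts between 0 and 4. Turning it takes roughly 0.15 N m; it stays where it is left.
- crank_hub (a point): loose steel crank, 0.42 kg, balanced near the hub, on its mat. Point: centre of its square grip boss (28 x 28 x 28 mm), 52 mm above the foot, on the socket's axis. Foot 40 x 40 x 38 mm with a socket in its underside 18.5 mm square, 28 mm deep, parallel to the boss; fully on, the foot sits on the gearbox top. x: along the arm (22 mm wide, 28 to 38 mm above the foot). z: up.
- crank_knob (a point): centre of the crank's upright black handle, 75 mm from the hub axis along the arm: a sleeve 24 mm across, from 42 to 86 mm above the crank's foot, that spins freely on its pin, so that a gripper of fixed heading can hold it all the way round. The point is 64 mm above the foot.
- mat_top (a point): centre of the top of the crank's mat: flat black rubber, 140 x 140 mm, 3 mm thick, fixed to the bench.
- pot1_mid (a point): one of the identical white plastic sample pots: square, 56 x 56 mm outside, 66 mm tall, walls and base 3 mm, about 90 g, straight sides, open at one end. Point: its centre, 33 mm from either end; x, y square to its sides, z out of its mouth. Starts standing on the bench, mouth down or mouth up. Absent in some runs.
- pot2_mid (a point): one of the identical white plastic sample pots: square, 56 x 56 mm outside, 66 mm tall, walls and base 3 mm, about 90 g, straight sides, open at one end. Point: its centre, 33 mm from either end; x, y square to its sides, z out of its mouth. Starts standing on the bench, mouth down or mouth up. Absent in some runs.
- pot3_mid (a point): one of the identical white plastic sample pots: square, 56 x 56 mm outside, 66 mm tall, walls and base 3 mm, about 90 g, straight sides, open at one end. Point: its centre, 33 mm from either end; x, y square to its sides, z out of its mouth. Starts standing on the bench, mouth down or mouth up. Absent in some runs.
- pot4_mid (a point): one of the identical white plastic sample pots: square, 56 x 56 mm outside, 66 mm tall, walls and base 3 mm, about 90 g, straight sides, open at one end. Point: its centre, 33 mm from either end; x, y square to its sides, z out of its mouth. Starts standing on the bench, mouth down or mouth up. Absent in some runs.
- bottle_big: a bystander, not part of the job, to be left where it is: clear bottle with a blue cap, 80 mm across, 150 mm tall; origin under its base
- bottle_amber: a bystander, not part of the job, to be left where it is: amber bottle with a blue cap, 64 mm across, 120 mm tall; origin under its base
- bottle_small: a bystander, not part of the job, to be left where it is: clear bottle with a blue cap, 60 mm across, 110 mm tall; origin under its base
- beaker: a bystander, not part of the job, to be left where it is: glass beaker, 80 mm across, 100 mm tall; origin under its base
- mortar: a bystander, not part of the job, to be left where it is: white bowl, 100 mm across, 50 mm tall; origin under its base
- vial: a bystander, not part of the job, to be left where it is: small amber vial, 32 mm across, 70 mm tall; origin under its base
- spatula: a bystander, not part of the job, to be left where it is: wooden-handled spatula, 140 mm long, blade 65 mm wide, under 30 mm high, lying along its x; origin under its middle
Things that resemble listed ones, but are neither listed nor needed, are in the scene too. What is shaped like the part that bears pot3_mid but yellow is not meant. What is shaped like the part that bears mat_top but turquoise is not meant.

How it is judged:
On the way, in this order (a step that is already met when the one before it is completed fails the run):
1. every pot present stands mouth up on the tray floor, before the carriage is wound in (x of pot1_mid in the frame of tray between -0.125 and 0.125 m and y of pot1_mid in the frame of tray between -0.055 and 0.055 m and z of pot1_mid in the frame of tray between 0.027 and 0.039 m and angle between each of pot1_mid, pot2_mid, pot3_mid, pot4_mid's own z axis and vertical below 0.12 rad and x of pot2_mid in the frame of tray between -0.125 and 0.125 m and y of pot2_mid in the frame of tray between -0.055 and 0.055 m and z of pot2_mid in the frame of tray between 0.027 and 0.039 m and x of pot3_mid in the frame of tray between -0.125 and 0.125 m and y of pot3_mid in the frame of tray between -0.055 and 0.055 m and z of pot3_mid in the frame of tray between 0.027 and 0.039 m and x of pot4_mid in the frame of tray between -0.125 and 0.125 m and y of pot4_mid in the frame of tray between -0.055 and 0.055 m and z of pot4_mid in the frame of tray between 0.027 and 0.039 m and linear speed of each of pot1, pot2, pot3, pot4 below 0.02 m/s and value of joint shaft below 9 rad), for 0.2 s.
2. the carriage is wound fully in with the crank on the shaft (value of joint shaft above 18.25 rad and horizontal distance between crank_hub and shaft_end below 0.008 m), for 0.1 s.
At the end, for the whole second after the job is handed in: every pot present stands at rest mouth up on the tray floor (within 7 degrees of upright), the carriage is fully in (shaft within 0.6 rad, i.e. 5 mm of carriage travel, of its stop), and the crank stands upright on its foot on the mat, its hub within 60 mm of the mat's centre (x of pot1_mid in the frame of tray between -0.125 and 0.125 m and y of pot1_mid in the frame of tray between -0.055 and 0.055 m and z of pot1_mid in the frame of tray between 0.027 and 0.039 m and angle between each of pot1_mid, pot2_mid, pot3_mid, pot4_mid's own z axis and vertical below 0.12 rad and x of pot2_mid in the frame of tray between -0.125 and 0.125 m and y of pot2_mid in the frame of tray between -0.055 and 0.055 m and z of pot2_mid in the frame of tray between 0.027 and 0.039 m and x of pot3_mid in the frame of tray between -0.125 and 0.125 m and y of pot3_mid in the frame of tray between -0.055 and 0.055 m and z of pot3_mid in the frame of tray between 0.027 and 0.039 m and x of pot4_mid in the frame of tray between -0.125 and 0.125 m and y of pot4_mid in the frame of tray between -0.055 and 0.055 m and z of pot4_mid in the frame of tray between 0.027 and 0.039 m and linear speed of each of pot1, pot2, pot3, pot4, crank below 0.02 m/s and value of joint shaft above 18.25 rad and horizontal distance between crank_hub and mat_top below 0.06 m and angle between crank_hub's own z axis and vertical below 0.1 rad and z of crank_hub in the frame of mat_top between 0.046 and 0.058 m); the robot touches nothing.
It fails at once if the shaft is turned without the crank on it (horizontal distance between crank_hub and shaft_end above 0.03 m and (velocity of joint shaft above 0.5 rad/s or velocity of joint shaft below -0.5 rad/s)).
It fails at once if a bystander is moved by more than 50 mm or knocked over (distance of any of bottle_big, bottle_amber, bottle_small, beaker, mortar, vial, spatula from where it was at the start of the episode above 0.05 m or angle between any of bottle_big, bottle_amber, bottle_small, beaker, vial's own z axis and vertical above 0.5 rad or angle between mortar's own z axis and vertical above 0.4 rad).
Of pot1, pot2, pot3, pot4 only 2 to 3 are there at a start; the rules pass over those that are not, and their reading is None.
At some moment in a run one of pot1, pot2, pot3, pot4 may be knocked a few centimetres aside while the robot is not near it.
It also fails if it takes over 210 s, if anything falls off the work surface, if the arm or the gripper's body presses on something with over 40 N, if the wrist force passes 120 N, or if a joint passes its speed limit or range.

## Working session

There is one attempt and no reset: what is moved stays moved. The work goes in short steps, Python scripts to look and compute and a shell command to move; the robot and the scene stay as the last step left them, time stands still between calls to the robot, and variables do not carry over. Pictures are saved under pics/ and viewed, and the job is handed in when it is done.

```bash
ls -la; mkdir -p pics; python3 - <<'E'
from station import ctrl,capture,camera_params
import cv2,json
for n in("scene","side","wrist"):
    s=ctrl.read_state() if n=="wrist" else None
    im=capture(n); cv2.imwrite(f"pics/{n}0.png",im[:,:,::-1])
    print(n,camera_params(n))
print(ctrl.read_state())
E
```

```text
total 12
drwxr-xr-x  3 agent agent 4096 Dec  6 21:53 .
drwxr-xr-x 23 root  root  4096 Dec  6 21:53 ..
drwxr-xr-x  2 agent agent 4096 Dec  6 21:53 pics
scene {'fovy': 42.196066189187604, 'cx': 316.4989118872801, 'cy': 188.50784263109693, 'eye': array([1.42591839, 0.70754518, 0.94384047]), 'rotation': array([-0.20323898,  0.40405683,  0.79785328, -0.39857515])}
side {'fovy': 55.157708498280584, 'cx': 322.2430870979598, 'cy': 195.0998676717922, 'eye': array([ 0.18805569, -0.74404886,  1.03339129]), 'rotation': array([-0.36364014,  0.909238  , -0.18915192,  0.07261994])}
wrist {'fovy': 65.07033843832292, 'cx': 321.6051279480994, 'cy': 200.88328097245858, 'hand_eye': array([[-1.78879868e-03, -9.68049285e-01, -2.50753629e-01,
         6.84961717e-02],
       [ 9.99998395e-01, -1.70697127e-03, -5.43814617e-04,
        -5.03440388e-05],
       [ 9.84101097e-05, -2.50754200e-01,  9.68050785e-01,
        -8.13050847e-02],
       [ 0.00000000e+00,  0.00000000e+00,  0.00000000e+00,
         1.00000000e+00]])}
{'clock': 0.15, 'joint_pos': array([ 1.28099967e+00,  4.23686550e-01,  1.63050131e+00,  1.63453754e-05,
        1.08858335e+00, -1.89869814e-02]), 'joint_vel': array([ 2.93136180e-05, -3.44810193e-03, -2.33921588e-03,  7.92943207e-04,
       -1.34743420e-03,  1.24507065e-03]), 'effort': array([-1.45726208e-03, -5.44983745e+01, -2.73923707e+01,  6.44379412e-02,
        2.03996158e-02, -6.23512847e-05]), 'position': array([0.16706401, 0.6019131 , 0.3020721 ]), 'eef_rot': array([-9.77712529e-05,  1.34995189e-01,  9.90846079e-01, -5.81156428e-04]), 'force': array([-0.19026686, -0.96636901, -0.45438653]), 'wrist_torque': array([-0.06797486, -0.00173198,  0.00900101]), 'width': 0.0878687303486569}
```

View pics/scene0.png

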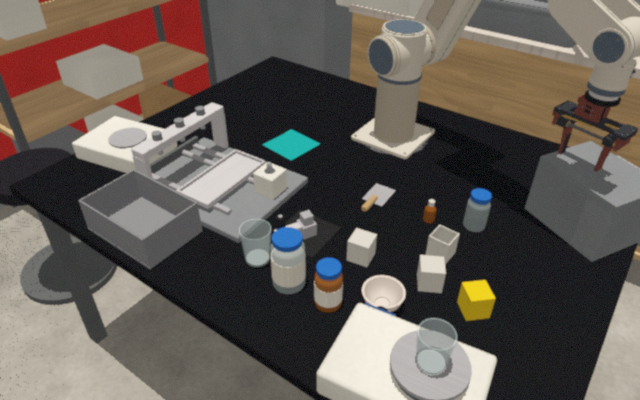

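View pics/side0.png

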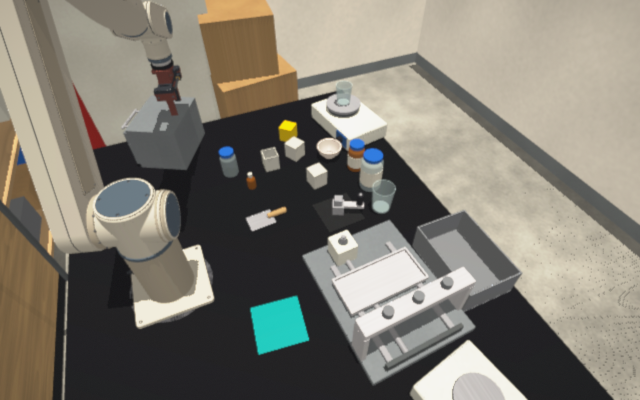

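View pics/wrist0.png

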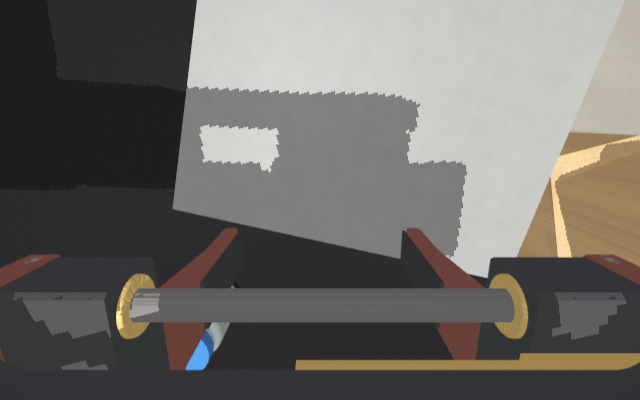

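```bash
cat > h.py <<'E'
from station import ctrl,capture,camera_params,job
import numpy as np,cv2
from scipy.spatial.transform import Rotation as R
def q2R(q): return R.from_quat([q[1],q[2],q[3],q[0]]).as_matrix()
def cam(n,st=None):
    p=camera_params(n); f=200/np.tan(np.radians(p['fovy'])/2)
    K=np.array([[f,0,p['cx']],[0,f,p['cy']],[0,0,1]])
    if n=='wrist':
        T=np.eye(4);T[:3,:3]=q2R(st['eef_rot']);T[:3,3]=st['position'];T=T@p['hand_eye']
        return K,T[:3,:3],T[:3,3]
    return K,q2R(p['rotation']),np.array(p['eye'])
def ray(c,px,z):
    K,Rm,e=c; d=Rm@np.linalg.inv(K)@np.array([px[0],px[1],1.]); return e+d*(z-e[2])/d[2]
def proj(c,P):
    K,Rm,e=c; v=K@(Rm.T@(np.asarray(P)-e)); return v[:2]/v[2]
def shot(n,name,crop=None,s=1):
    st=ctrl.read_state(); im=capture(n)[:,:,::-1].copy()
    np.save(f'pics/{name}.npy',im)
    if crop: im=im[crop[1]:crop[3],crop[0]:crop[2]]
    cv2.imwrite(f'pics/{name}.png',cv2.resize(im,None,fx=s,fy=s,interpolation=cv2.INTER_CUBIC)); return st
def yaw(st):
    r=q2R(st['eef_rot']); return np.degrees(np.arctan2(r[1,0],r[0,0]))
E
python3 - <<'E'
from h import *
for n in('scene','side'): print(n,proj(cam(n),[0,0,0]),proj(cam(n),[.167,.602,.22]))
im=cv2.imread('pics/scene0.png'); 
cv2.imwrite('pics/sc1.png',cv2.resize(im[90:330,240:500],None,fx=3,fy=2.5*1,interpolation=cv2.INTER_CUBIC)[:600])
cv2.imwrite('pics/sc2.png',cv2.resize(im[80:280,70:330],None,fx=3,fy=3,interpolation=cv2.INTER_CUBIC))
im=cv2.imread('pics/side0.png'); 
cv2.imwrite('pics/si1.png',cv2.resize(im[80:230,200:400],None,fx=4,fy=4,interpolation=cv2.INTER_CUBIC))
cv2.imwrite('pics/si2.png',cv2.resize(im[200:400,290:490],None,fx=3,fy=3,interpolation=cv2.INTER_CUBIC))
E
```

```text
scene [393.2240929  135.92962396] [578.99052666 162.13041969]
side [171.00288788 284.26507582] [175.98594404 107.86970463]
```

View pics/sc1.png

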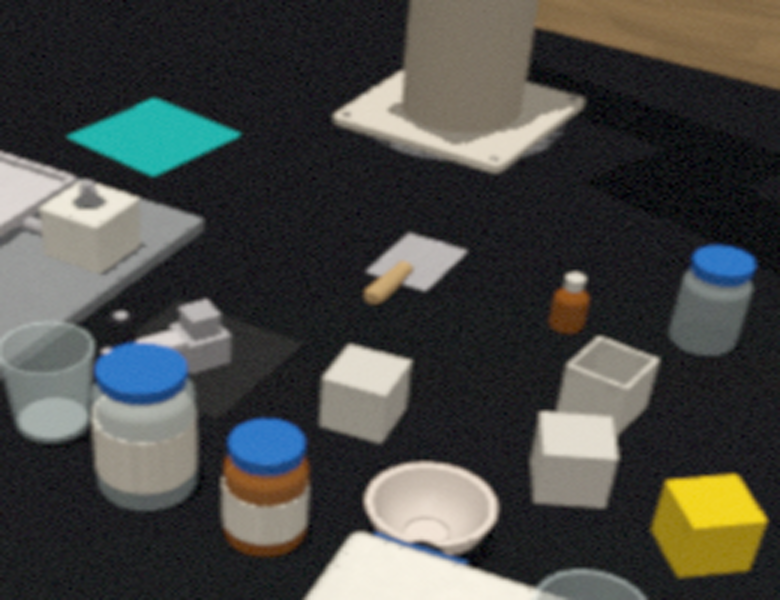

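View pics/si1.png

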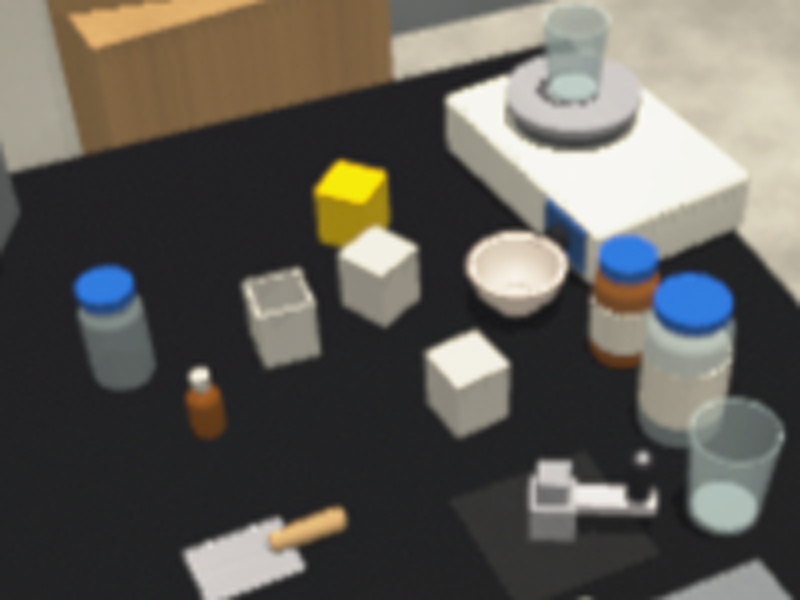

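View pics/si2.png

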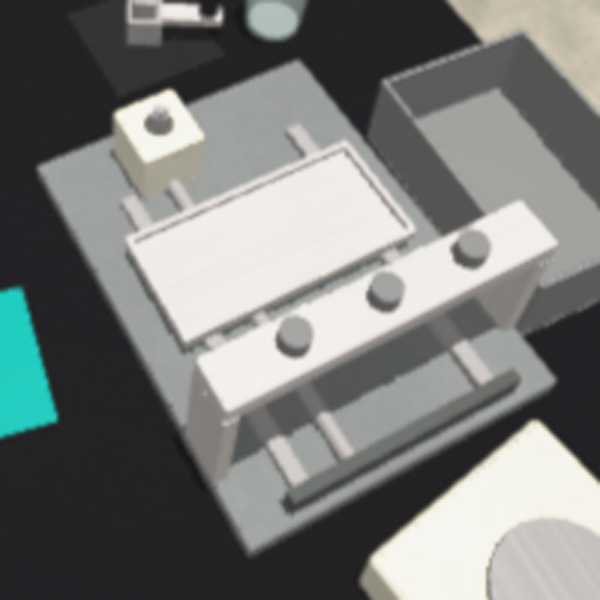

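View pics/sc2.png

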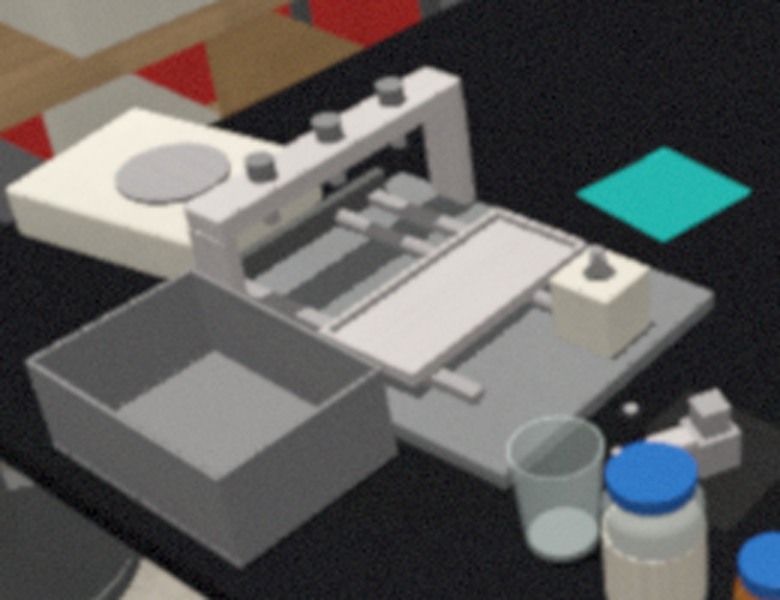

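```bash
python3 - <<'E'
from h import *
S=cam('scene');D=cam('side')
a=lambda u,v:(240+u/3,90+v/2.5); b=lambda u,v:(200+u/4,80+v/4); c=lambda u,v:(290+u/3,200+v/3); d=lambda u,v:(70+u/3,80+v/3)
def show(n,z,sp=None,dp=None):
    print(n,*(np.round(ray(C,p,z)[:2],3) if p else '-' for C,p in((S,sp),(D,dp))))
# pot tops corners
P=[[(350,346),(412,362),(384,388),(322,372)],[(538,412),(610,415),(617,457),(535,455)],[(600,340),(658,364),(625,398),(565,372)]]
Q=[[(425,350),(472,332),(510,370),(462,390)],[(340,240),(378,228),(420,262),(380,280)],[(243,282),(303,268),(318,305),(255,320)]]
for i in range(3):
    for s,q in zip(P[i],Q[i]): print(np.round(ray(S,a(*s),.066)[:2],3),np.round(ray(D,b(*q),.066)[:2],3))
    print(i,np.mean([ray(S,a(*s),.066)[:2] for s in P[i]],0).round(3),np.mean([ray(D,b(*s),.066)[:2] for s in Q[i]],0).round(3))
print('tray rim(50mm)')
for q in [(130,240),(345,143),(415,230),(185,345)]: print(ray(D,c(*q),.05)[:2].round(3))
for q in [(500,210),(587,243),(415,385),(325,328)]: print('s',ray(S,d(*q),.05)[:2].round(3))
print('base');
for q in [(38,168),(300,60),(555,378),(250,552)]: print(ray(D,c(*q),.02)[:2].round(3))
print('gearbox top')
for q in [(113,115),(172,90),(205,133),(148,163)]: print(ray(D,c(*q),.09)[:2].round(3))
for q in [(597,250),(650,268),(600,303),(552,283)]: print('s',ray(S,d(*q),.09)[:2].round(3))
show('shaft',.116,d(598,253),c(158,110))
show('hubtop',.003+.066,a(200,310),b(555,470))
show('knobtop',.003+.09,a(120,315),b(642,458))
print('mat');
for q in [(452,500),(580,458),(658,550),(520,605)]: print(ray(D,b(*q),.003)[:2].round(3))
show('spat blade',.005,a(418,262),b(245,560)); show('spat handle',.015,a(388,282),b(308,528))
show('vial',.07,a(573,280),b(200,373)); show('bsmall',.11,a(722,262),b(106,285))
show('amber',.12,a(268,442),b(630,255)); show('big',.15,a(143,370),b(693,298))
show('beaker',.1,a(47,350),b(735,425)); show('mortar',.05,a(431,505),b(517,268))
print('bin')
for q in [(28,360),(193,272),(397,375),(240,480)]: print(ray(S,d(*q),.1)[:2].round(3))
for q in [(383,80),(522,33)]: print(ray(D,c(*q),.1)[:2].round(3))
E
```

```text
[0.556 0.2  ] [0.55  0.256]
[0.546 0.256] [0.6   0.262]
[0.592 0.257] [0.611 0.199]
[0.603 0.203] [0.56  0.193]
0 [0.574 0.229] [0.58  0.228]
[0.548 0.374] [0.532 0.444]
[0.517 0.423] [0.574 0.447]
[0.565 0.451] [0.593 0.379]
[0.6   0.399] [0.547 0.369]
1 [0.558 0.412] [0.561 0.41 ]
[0.421 0.368] [0.423 0.42 ]
[0.426 0.424] [0.483 0.417]
[0.488 0.423] [0.479 0.358]
[0.483 0.366] [0.417 0.361]
2 [0.454 0.395] [0.45  0.389]
tray rim(50mm)
[ 0.448 -0.212]
[ 0.701 -0.197]
[ 0.708 -0.313]
[ 0.448 -0.331]
s [ 0.448 -0.322]
s [ 0.441 -0.206]
s [ 0.711 -0.18 ]
s [ 0.701 -0.312]
base
[ 0.402 -0.078]
[ 0.731 -0.06 ]
[ 0.753 -0.482]
[ 0.424 -0.503]
gearbox top
[ 0.482 -0.094]
[ 0.551 -0.089]
[ 0.557 -0.152]
[ 0.489 -0.162]
s [ 0.489 -0.149]
s [ 0.482 -0.088]
s [ 0.554 -0.09 ]
s [ 0.557 -0.147]
shaft [ 0.521 -0.119] [ 0.517 -0.124]
hubtop [0.589 0.065] [0.594 0.066]
knobtop [0.659 0.032] [0.658 0.029]
mat
[0.521 0.125]
[0.65  0.126]
[ 0.664 -0.003]
[ 0.528 -0.01 ]
spat blade [0.328 0.138] [0.328 0.13 ]
spat handle [0.39 0.14] [0.388 0.135]
vial [0.349 0.307] [0.347 0.306]
bsmall [0.292 0.417] [0.293 0.415]
amber [0.753 0.252] [0.755 0.246]
big [0.76  0.141] [0.76  0.138]
beaker [0.742 0.024] [0.745 0.026]
mortar [0.688 0.359] [0.685 0.349]
bin
[ 0.927 -0.429]
[ 0.755 -0.423]
[ 0.75  -0.153]
[ 0.919 -0.156]
[ 0.753 -0.172]
[ 0.926 -0.177]
```

```bash
cat >> h.py <<'E'
def Rt(yawd,tilt=0,roll=0):
    # tool down with tool x at yaw; tilt: rotate about tool y (deg), + = positive rotvec about tool y
    y=np.radians(yawd); x=np.array([np.cos(y),np.sin(y),0]); z=np.array([0,0,-1.]); B=np.stack([x,np.cross(z,x),z],1)
    return B@R.from_euler('YX',[tilt,roll],degrees=True).as_matrix()
def go(grasp=None,Rm=None,tcp=None):
    """print shift/turn to put grasp point (61mm ahead) or tcp at world pos with orientation Rm"""
    st=ctrl.read_state(); C=q2R(st['eef_rot']); Rm=C if Rm is None else Rm
    t=np.asarray(tcp) if tcp is not None else np.asarray(grasp)-Rm[:,2]*.061
    s=C.T@(t-st['position'])*100; v=np.degrees(R.from_matrix(C.T@Rm).as_rotvec())
    print('shift',s.round(2),'turn',v.round(1),'tcp',t.round(3),'grasp now',(st['position']+C[:,2]*.061).round(4),'yaw',round(yaw(st),1))
E
python3 - <<'E'
from h import *
go(tcp=[.47,.33,.40],Rm=Rt(8))
S=cam('scene')
print(ray(S,(240+705/3,90+495/2.5),.066))
E
```

```text
shift [-36.46 -18.11  -9.77] turn [-0.000e+00  1.000e-01  1.565e+02] tcp [0.47 0.33 0.4 ] grasp now [0.167  0.6018 0.2411] yaw 164.5
[0.56926486 0.524646   0.066     ]
```

```bash
python3 -m crank '[-36.5,-18.1,-9.8,0,0,156.5,-36.5,-18.1,-9.8,0,0,156.5,-36.5,-18.1,-9.8,0,0,156.5,-36.5,-18.1,-9.8,0,0,156.5,-36.5,-18.1,-9.8,0,0,156.5,-36.5,-18.1,-9.8,0,0,156.5,-36.5,-18.1,-9.8,0,0,156.5,-36.5,-18.1,-9.8,0,0,156.5,-36.5,-18.1,-9.8,0,0,156.5,-36.5,-18.1,-9.8,0,0,156.5]'; python3 - <<'E'
from h import *
go(tcp=[.47,.33,.40],Rm=Rt(8)); print(ctrl.read_state()['joint_pos'])
E
```

```text
clock: 1.4
position: [0.4705, 0.3298, 0.4004]
eef_rot: [0.0, 0.88, 0.475, -0.0]
force: [-1.2, -0.4, -1.2]
width: 0.0878
shift [-0.01 -0.05  0.04] turn [-0.   0.  48.7] tcp [0.47 0.33 0.4 ] grasp now [0.4705 0.3298 0.3394] yaw 56.7
[5.90658698e-01 2.50559624e-01 1.64433095e+00 3.25819369e-05
 1.24729358e+00 1.17244418e+00]
```

```bash
python3 -m crank '[0,0,0,0,0,48.7,0,0,0,0,0,48.7,0,0,0,0,0,48.7,0,0,0,0,0,48.7,0,0,0,0,0,48.7,0,0,0,0,0,48.7,0,0,0,0,0,48.7,0,0,0,0,0,48.7,0,0,0,0,0,48.7,0,0,0,0,0,48.7]'; python3 - <<'E'
from h import *
st=shot('wrist','w1'); print(st['position'],st['eef_rot'])
import pickle; pickle.dump(st,open('pics/w1.pkl','wb'))
E
```

```text
clock: 2.65
position: [0.4705, 0.3302, 0.4007]
eef_rot: [-0.0, 0.997, 0.073, 0.0]
force: [-0.1, -0.4, 0.3]
width: 0.0879
[0.47045188 0.33018369 0.40069983] [-9.51097908e-06  9.97332521e-01  7.29920626e-02  2.28158993e-05]
```

View pics/w1.png

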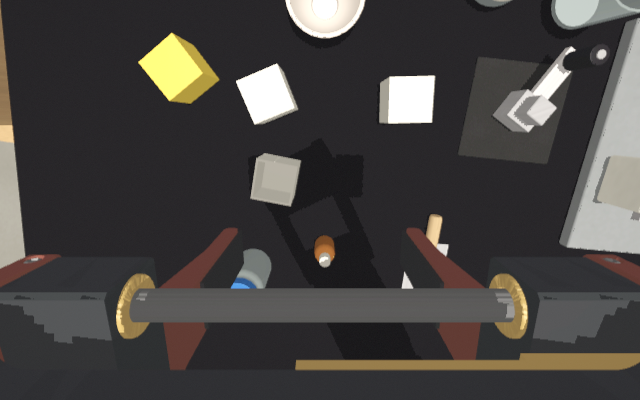

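```bash
cat >> h.py <<'E'
def quad(n,name,st,box,thr,z,show=True):
    """bright blob in box (x0,y0,x1,y1), min gray thr; rectangle at height z -> centre, size, yaw mod 90"""
    im=np.load(f'pics/{name}.npy'); g=im[box[1]:box[3],box[0]:box[2]].min(2)
    m=(g>thr).astype(np.uint8); k,l,s,_=cv2.connectedComponentsWithStats(m); i=1+np.argmax(s[1:,4]); m=(l==i).astype(np.uint8)
    cs,_=cv2.findContours(m,cv2.RETR_EXTERNAL,cv2.CHAIN_APPROX_NONE)
    p=cs[0].reshape(-1,2)+np.array(box[:2]); c=cam(n,st)
    w=np.array([ray(c,q,z)[:2] for q in p])*1000
    r=cv2.minAreaRect(w.astype(np.float32)); a=r[2]
    if show: print('c',np.round(np.array(r[0])/1000,4),'size',np.round(r[1],1),'yaw',round((a+45)%90-45,1))
    return np.array(r[0])/1000,(a+45)%90-45
E
python3 - <<'E'
from h import *
import pickle; st=pickle.load(open('pics/w1.pkl','rb'))
im=np.load('pics/w1.npy'); print(im[95,267],im[95,410],im[115,385],im[120,250],im[205,275],im[157,275],im[180,275])
for t in (200,225,240):
  for b in ((225,50,310,135),(365,60,445,140)): quad('wrist','w1',st,b,t,.066)
for t in (100,140): quad('wrist','w1',st,(235,140,315,215),t,.066)
x=cv2.resize(im[40:220,225:580][:, :],None,fx=2.2,fy=2.2,interpolation=cv2.INTER_CUBIC);cv2.imwrite('pics/w1c.png',x)
E
```

```text
[255 255 255] [255 255 255] [149 161 166] [42 40 41] [30 27 29] [154 166 169] [166 179 183]
c [0.5578 0.4149] size [56.2 56.3] yaw 29.6
c [0.5779 0.2326] size [56.1 55.9] yaw 9.4
c [0.558  0.4151] size [55.7 55.3] yaw 29.7
c [0.5783 0.2325] size [55.3 55.5] yaw 9.5
c [0.5579 0.4151] size [54.9 55.1] yaw 29.5
c [0.5779 0.2324] size [54.4 55. ] yaw 9.4
c [0.4514 0.3915] size [58.6 65.5] yaw -3.0
c [0.4512 0.3916] size [57.5 63.3] yaw -3.1
```

View pics/w1c.png

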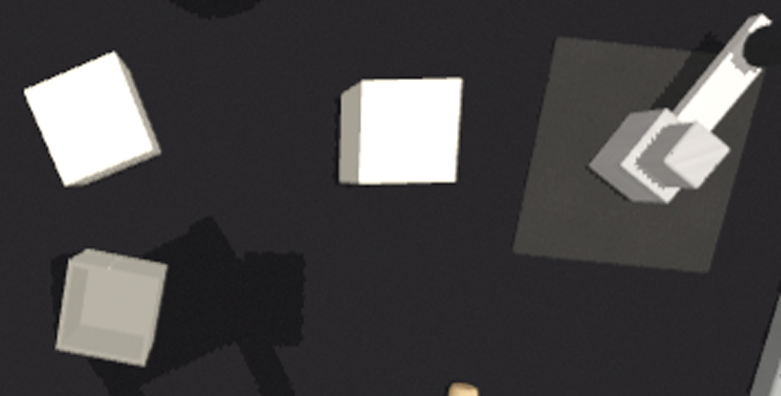

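```bash
python3 - <<'E'
from h import *
import pickle; st=pickle.load(open('pics/w1.pkl','rb')); c=cam('wrist',st)
q=[ray(c,(225+u/2.2,40+v/2.2),.066)[:2] for u,v in((72,263),(167,265),(147,366),(56,350))]
print(np.round(q,4),np.mean(q,0)); 
for i in range(4): d=q[(i+1)%4]-q[i]; print(np.linalg.norm(d),np.degrees(np.arctan2(d[1],d[0])))
print('mat',[ray(c,(225+u/2.2,40+v/2.2),.003)[:2].round(4) for u,v in((555,37),(514,252),(710,272))])
go(tcp=[.4515,.3905,.16],Rm=Rt(-6))
E
```

```text
[[0.4746 0.4166]
 [0.4816 0.3598]
 [0.4171 0.3641]
 [0.4192 0.4214]] [0.44811008 0.39046694]
0.05724672851018051 -82.9346847706219
0.06468384137196814 176.1502357603549
0.05733909610159432 87.88463362392956
0.05559031455724065 -4.9853939645950325
mat [array([0.6537, 0.1353]), array([0.5164, 0.1266]), array([ 0.5226, -0.0119])]
shift [-1.   -6.24 24.07] turn [-0.  -0.  14.4] tcp [0.452 0.39  0.16 ] grasp now [0.4705 0.3302 0.3397] yaw 8.4
```

```bash
python3 - <<'E'
from h import *
go(tcp=[.4495,.391,.103],Rm=Rt(-4.5))
E
```

```text
shift [-1.19 -6.32 29.77] turn [-0.  -0.  12.9] tcp [0.45  0.391 0.103] grasp now [0.4705 0.3302 0.3397] yaw 8.4
```

```bash
python3 -m crank '[-1.2,-6.3,6,0,0,12.9,-1.2,-6.3,12,0,0,12.9,-1.2,-6.3,18,0,0,12.9,-1.2,-6.3,22,0,0,12.9,-1.2,-6.3,25,0,0,12.9,-1.2,-6.3,27,0,0,12.9,-1.2,-6.3,29,0,0,12.9,-1.2,-6.3,29.8,0,0,12.9,-1.2,-6.3,29.8,0,0,12.9,-1.2,-6.3,29.8,0,0,12.9]' 0 15;  python3 -m crank '[0,0,0,0,0,0,0,0,0,0,0,0,0,0,0,0,0,0,0,0,0,0,0,0,0,0,0,0,0,0,0,0,0,0,0,0,0,0,-4,0,0,0,0,0,-8,0,0,0,0,0,-12,0,0,0,0,0,-14,0,0,0]' 1 15; python3 - <<'E'
from h import *
st=shot('wrist','w2'); print(yaw(st))
E
```

```text
clock: 3.95
position: [0.4499, 0.3912, 0.1036]
eef_rot: [-0.001, 0.999, -0.04, 0.001]
force: [0.4, 0.6, -0.4]
width: 0.0878
clock: 5.2
position: [0.4497, 0.3909, 0.2446]
eef_rot: [-0.001, 0.999, -0.04, 0.001]
force: [1.1, 0.0, -1.5]
width: 0.0561
-4.544315283082589
```

View pics/w2.png

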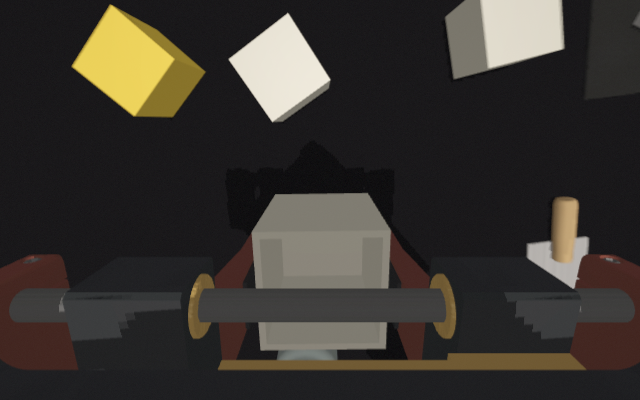

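```bash
python3 - <<'E'
from h import *
st=ctrl.read_state(); c=cam('wrist',st); C=q2R(st['eef_rot'])
for p in((252,231),(389,230),(262,349),(386,349)):
    w=ray(c,p,st['position'][2]-.037); print((C.T@(w-st['position'])).round(4))
# tray
T=np.array([.576,-.263]);y=np.radians(3.2)
for a in(-82,0,82): print(a,T+a/1000*np.array([np.cos(y),np.sin(y)]))
go(tcp=[.53,-.2,.40],Rm=Rt(3.2))
E
```

```text
[ 0.0251 -0.0279  0.0372]
[0.0255 0.0269 0.037 ]
[-0.0305 -0.0267  0.037 ]
[-0.0304  0.0285  0.0368]
-82 [ 0.49412786 -0.26757736]
0 [ 0.576 -0.263]
82 [ 0.65787214 -0.25842264]
shift [ 12.68  58.28 -15.49] turn [-0.2 -0.2 -7.7] tcp [ 0.53 -0.2   0.4 ] grasp now [0.4505 0.3916 0.1854] yaw -4.5
```

```bash
python3 -m crank '[6,58.3,-15.5,0,0,-7.7,6,58.3,-15.5,0,0,-7.7,6,58.3,-15.5,0,0,-7.7,6,58.3,-15.5,0,0,-7.7,6,58.3,-15.5,0,0,-7.7,6,58.3,-15.5,0,0,-7.7,6,58.3,-15.5,0,0,-7.7,6,58.3,-15.5,0,0,-7.7,6,58.3,-15.5,0,0,-7.7,6,58.3,-15.5,0,0,-7.7]';python3 - <<'E'
from h import *
import pickle
st=shot('wrist','w3'); print(st['position'],yaw(st)); pickle.dump(st,open('pics/w3.pkl','wb'))
E
```

```text
clock: 6.5
position: [0.4624, -0.1976, 0.3974]
eef_rot: [-0.0, 1.0, 0.027, -0.0]
force: [0.1, -0.1, -1.3]
width: 0.0561
[ 0.46243155 -0.19757092  0.39741234] 3.0631916460045376
```

View pics/w3.png

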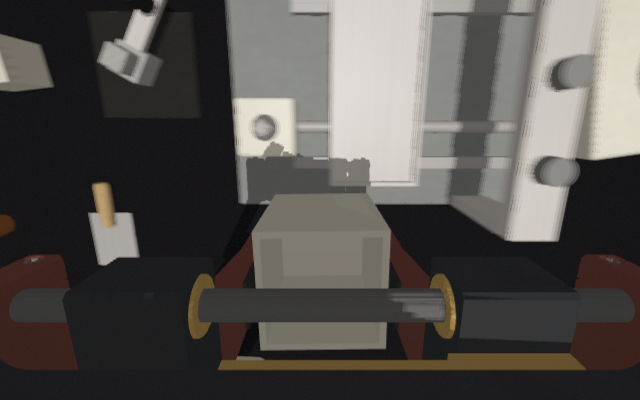

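```bash
python3 - <<'E'
from h import *
import pickle; st=pickle.load(open('pics/w3.pkl','rb')); c=cam('wrist',st)
im=np.load('pics/w3.npy')
cv2.imwrite('pics/w3c.png',cv2.resize(im[0:210,225:470],None,fx=2.8,fy=2.8,interpolation=cv2.INTER_CUBIC))
print('shaft',ray(c,(263,127),.116)); 
for p in((330,20),(331,182),(417,185),(425,20)):print(ray(c,p,.05).round(4))
for p in((235,98),(295,98),(297,155),(237,156)):print('g',ray(c,p,.09).round(4))
E
```

```text
shaft [ 0.51848519 -0.12837524  0.116     ]
[ 0.6485 -0.198   0.05  ]
[ 0.4465 -0.2113  0.05  ]
[ 0.4485 -0.3313  0.05  ]
[ 0.6545 -0.3145  0.05  ]
g [ 0.5493 -0.0905  0.09  ]
g [ 0.5529 -0.1612  0.09  ]
g [ 0.4861 -0.1657  0.09  ]
g [ 0.481  -0.0917  0.09  ]
```

View pics/w3c.png

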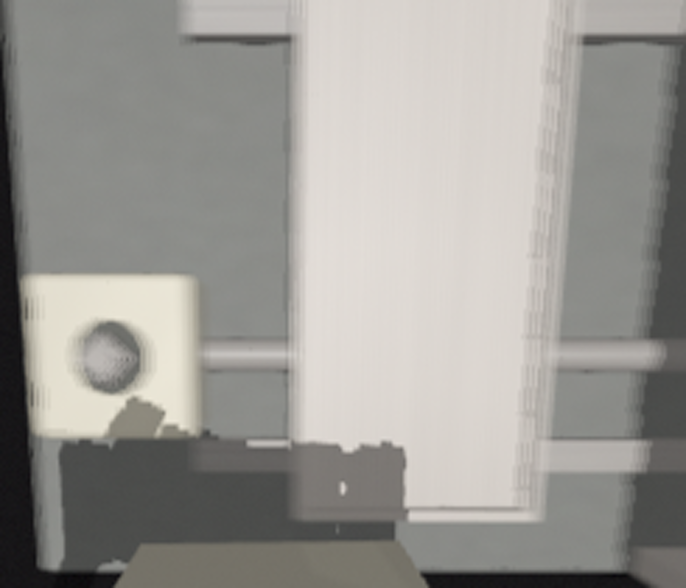

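```bash
python3 - <<'E'
from h import *
go(tcp=[.6585,-.2595,.20],Rm=Rt(3.2))
go(tcp=[.6585,-.2595,.1435],Rm=Rt(3.2))
E
```

```text
shift [19.16  6.79 19.93] turn [ 0.2 -0.1 -0.2] tcp [ 0.658 -0.26   0.2  ] grasp now [ 0.4634 -0.2013  0.3378] yaw 3.0
shift [19.15  6.77 25.58] turn [ 0.2 -0.1 -0.2] tcp [ 0.658 -0.26   0.144] grasp now [ 0.4634 -0.2013  0.3378] yaw 3.0
```

```bash
python3 -m crank '[19.2,6.8,5,0,0,0,19.2,6.8,10,0,0,0,19.2,6.8,15,0,0,0,19.2,6.8,20,0,0,0,19.2,6.8,21,0,0,0,19.2,6.8,23,0,0,0,19.2,6.8,24.5,0,0,0,19.2,6.8,25.3,0,0,0,19.2,6.8,25.3,0,0,0,19.2,6.8,25.3,0,0,0]'; python3 - <<'E'
from h import *
go(tcp=[.6585,-.2595,.1435],Rm=Rt(3.2))
shot('side','s4',(380,200,520,320),5)
E
```

```text
clock: 7.8
position: [0.6591, -0.2528, 0.1466]
eef_rot: [0.001, 1.0, 0.027, 0.001]
force: [0.9, -0.2, -1.6]
width: 0.0561
shift [-0.09  0.67  0.31] turn [ 0.1 -0.1 -0. ] tcp [ 0.658 -0.26   0.144] grasp now [ 0.6592 -0.2528  0.0856] yaw 3.2
```

View pics/s4.png

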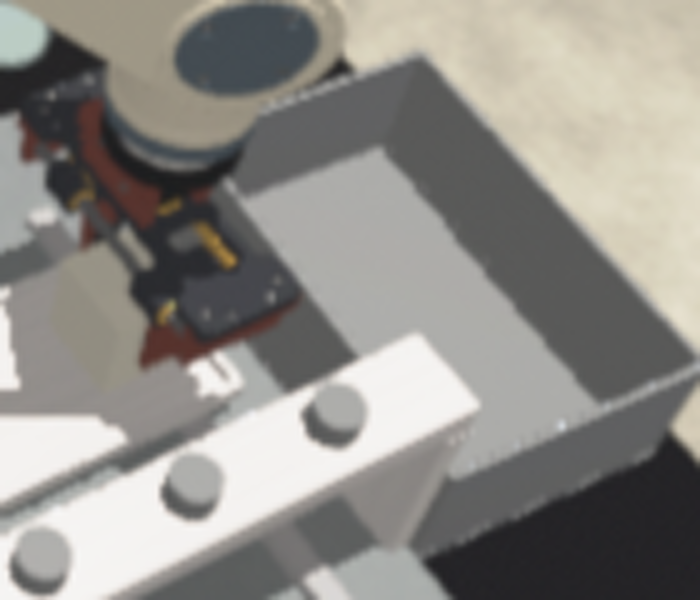

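```bash
python3 -m crank '[0,0.6,0,0,0,0,0,0.6,0,0,0,0,0,0.6,0.2,0,0,0,0,0.6,0.3,0,0,0,0,0.6,0.3,0,0,0,0,0.6,0.3,0,0,0,0,0.6,0.3,0,0,0,0,0.6,0.3,0,0,0,0,0.6,0.3,0,0,0,0,0.6,0.3,0,0,0]';python3 -m crank '[0,0,0,0,0,0,0,0,0,0,0,0,0,0,0,0,0,0,0,0,0,0,0,0,0,0,-3,0,0,0,0,0,-8,0,0,0,0,0,-14,0,0,0,0,0,-19,0,0,0,0,0,-24,0,0,0,0,0,-26,0,0,0]' 0; python3 - <<'E'
from h import *
go(tcp=[.48,.2,.40],Rm=Rt(8))
shot('side','s5',(320,220,480,320),5)
E
```

```text
clock: 9.1
position: [0.6589, -0.2587, 0.1429]
eef_rot: [0.0, 1.0, 0.028, 0.0]
force: [-2.6, 0.2, 7.4]
width: 0.0561
clock: 10.35
position: [0.6595, -0.2587, 0.4054]
eef_rot: [0.001, 1.0, 0.028, 0.002]
force: [0.6, 0.1, -0.2]
width: 0.0878
shift [-15.4  -46.79   0.37] turn [ 0.1 -0.3 -4.8] tcp [0.48 0.2  0.4 ] grasp now [ 0.6598 -0.2589  0.3444] yaw 3.2
```

View pics/s5.png

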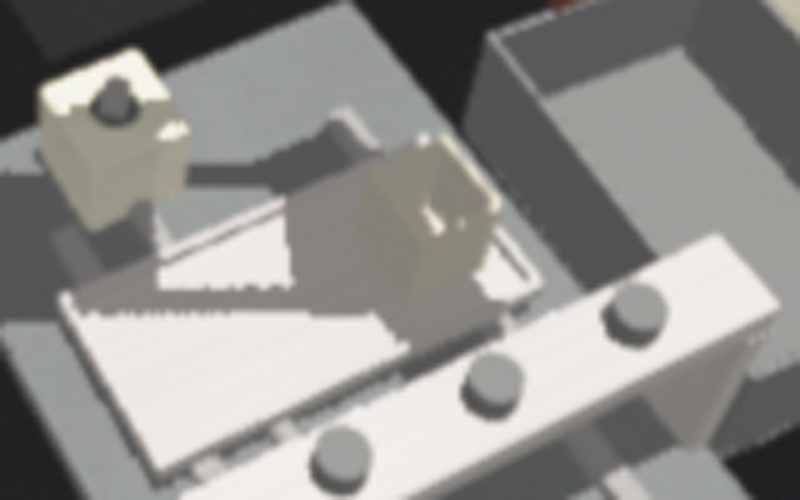

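```bash
python3 -m crank '[-15.4,-46.8,0.4,0,0,-4.8,-15.4,-46.8,0.4,0,0,-4.8,-15.4,-46.8,0.4,0,0,-4.8,-15.4,-46.8,0.4,0,0,-4.8,-15.4,-46.8,0.4,0,0,-4.8,-15.4,-46.8,0.4,0,0,-4.8,-15.4,-46.8,0.4,0,0,-4.8,-15.4,-46.8,0.4,0,0,-4.8,-15.4,-46.8,0.4,0,0,-4.8,-15.4,-46.8,0.4,0,0,-4.8]';python3 - <<'E'
from h import *
import pickle
st=shot('wrist','w6'); print(st['position'],yaw(st)); pickle.dump(st,open('pics/w6.pkl','wb'))
go(grasp=[.578,.2325,.20],Rm=Rt(9.4,60))
E
```

```text
clock: 11.65
position: [0.4789, 0.2001, 0.3963]
eef_rot: [0.001, 0.998, 0.07, -0.001]
force: [-0.1, 0.0, -0.6]
width: 0.0877
[0.47893322 0.20008896 0.39632184] 8.004878193578211
shift [ 4.98 -1.77 16.6 ] turn [ 0.8 60.1 -1.3] tcp [0.526 0.224 0.231] grasp now [0.4792 0.1995 0.3356] yaw 7.9
```

View pics/w6.png

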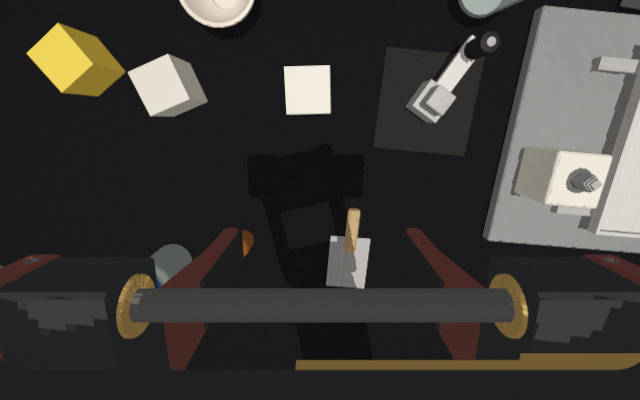

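```bash
python3 - <<'E'
from h import *
import pickle; st=pickle.load(open('pics/w6.pkl','rb')); c=cam('wrist',st)
im=np.load('pics/w6.npy'); print(im[90,165],im[90,305],im[95,200])
quad('wrist','w6',st,(275,55,340,120),180,.066); quad('wrist','w6',st,(120,45,215,125),185,.066)
quad('wrist','w6',st,(545,145,620,215),190,.09)
print('shaft',ray(c,(584,180),.116))
a=im[20:140,370:520];cv2.imwrite('pics/w6a.png',cv2.resize(a,None,fx=5,fy=5,interpolation=cv2.INTER_CUBIC))
a=im[135:225,510:640];cv2.imwrite('pics/w6b.png',cv2.resize(a,None,fx=6,fy=6,interpolation=cv2.INTER_CUBIC))
E
```

```text
[210 225 230] [223 237 242] [121 132 136]
c [0.5784 0.232 ] size [56.  55.4] yaw 9.4
c [0.5584 0.4146] size [55.3 55.3] yaw 29.5
c [ 0.517  -0.1197] size [67. 67.] yaw 2.9
shaft [ 0.51995568 -0.10487224  0.116     ]
```

View pics/w6a.png

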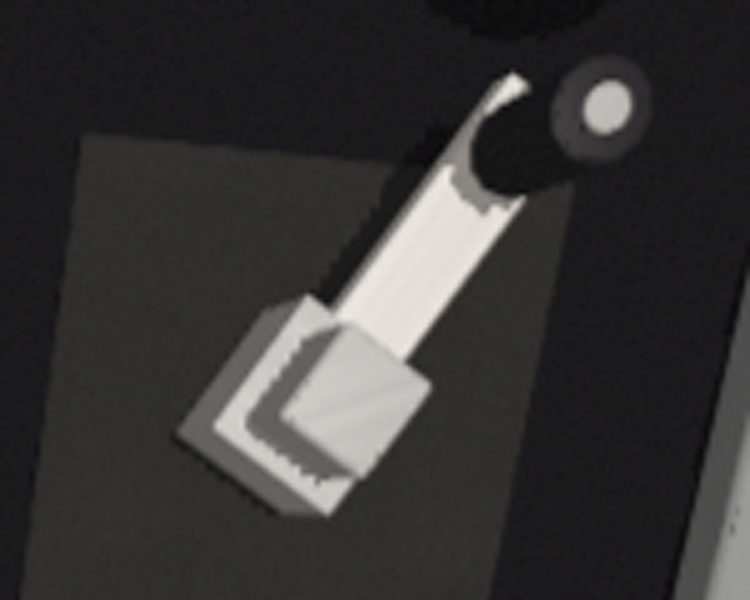

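View pics/w6b.png

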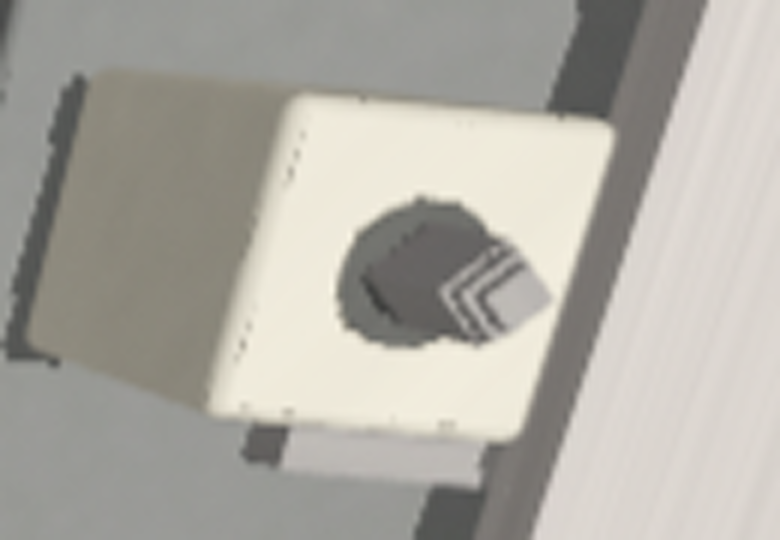

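```bash
python3 -m crank '[5,-1.8,16.6,0.8,60,-1.3,5,-1.8,16.6,0.8,60,-1.3,5,-1.8,16.6,0.8,60,-1.3,5,-1.8,16.6,0.8,60,-1.3,5,-1.8,16.6,0.8,60,-1.3,5,-1.8,16.6,0.8,60,-1.3,5,-1.8,16.6,0.8,60,-1.3,5,-1.8,16.6,0.8,60,-1.3,5,-1.8,16.6,0.8,60,-1.3,5,-1.8,16.6,0.8,60,-1.3]';python3 - <<'E'
from h import *
print(ctrl.read_state()['joint_pos'])
go(grasp=[.578,.2325,.20],Rm=Rt(9.4,60))
go(grasp=[.578,.2325,.20],Rm=Rt(9.4,-30))
E
```

```text
clock: 12.95
position: [0.5775, 0.1307, 0.3461]
eef_rot: [0.068, 0.878, 0.241, 0.408]
force: [0.2, -0.9, -0.1]
width: 0.0878
[ 0.24308553  0.17429411  2.09088269 -1.31105973  0.10846363  2.54026673]
shift [ -6.3  -13.7    4.46] turn [ 0.4 11.5 22.7] tcp [0.526 0.224 0.231] grasp now [0.6233 0.1355 0.306 ] yaw 41.0
shift [  0.4  -11.16   9.26] turn [ 17.6 -77.2  17. ] tcp [0.608 0.237 0.253] grasp now [0.6233 0.1355 0.306 ] yaw 41.0
```

```bash
python3 - <<'E'
from h import *
go(grasp=[.56,.2325,.25],Rm=Rt(9.4,0))
E
```

```text
shift [  1.5  -10.66   1.79] turn [ 12.  -47.7  20. ] tcp [0.56  0.232 0.311] grasp now [0.6233 0.1355 0.306 ] yaw 41.0
```

```bash
python3 -m crank '[1.5,-10.7,1.8,12,-47.7,20,1.5,-10.7,1.8,12,-47.7,20,1.5,-10.7,1.8,12,-47.7,20,1.5,-10.7,1.8,12,-47.7,20,1.5,-10.7,1.8,12,-47.7,20,1.5,-10.7,1.8,12,-47.7,20,1.5,-10.7,1.8,12,-47.7,20,1.5,-10.7,1.8,12,-47.7,20,1.5,-10.7,1.8,12,-47.7,20,1.5,-10.7,1.8,12,-47.7,20]';python3 - <<'E'
from h import *
print(ctrl.read_state()['joint_pos'])
go(grasp=[.56,.2325,.25],Rm=Rt(9.4,0))
go(grasp=[.50,.2325,.20],Rm=Rt(9.4,30))
E
```

```text
clock: 14.2
position: [0.5594, 0.2326, 0.3106]
eef_rot: [-0.0, 0.997, 0.082, -0.0]
force: [0.4, 0.2, -1.1]
width: 0.0883
[3.74257703e-01 3.86521876e-01 1.66702956e+00 4.24088190e-04
 1.08820950e+00 1.78112360e+00]
shift [ 0.05  0.02 -0.04] turn [-0.  0. -0.] tcp [0.56  0.232 0.311] grasp now [0.5594 0.2326 0.2496] yaw 9.4
shift [-8.91 -0.96  5.78] turn [-0. 30. -0.] tcp [0.47  0.228 0.253] grasp now [0.5594 0.2326 0.2496] yaw 9.4
```

```bash
python3 - <<'E'
from h import *
go(grasp=[.578,.232,.13],Rm=Rt(9.4,30))
go(grasp=[.578,.232,.036],Rm=Rt(9.4,30))
E
```

```text
shift [-1.22  0.37 12.77] turn [-0. 30. -0.] tcp [0.548 0.227 0.183] grasp now [0.5594 0.2326 0.2496] yaw 9.4
shift [-1.22  0.37 22.17] turn [-0. 30. -0.] tcp [0.548 0.227 0.089] grasp now [0.5594 0.2326 0.2496] yaw 9.4
```

```bash
python3 -m crank '[-1.2,0.4,4,0,10,0,-1.2,0.4,8,0,20,0,-1.2,0.4,12.8,0,30,0,-1.2,0.4,12.8,0,30,0,-1.2,0.4,12.8,0,30,0,-1.2,0.4,12.8,0,30,0,-1.2,0.4,12.8,0,30,0,-1.2,0.4,12.8,0,30,0,-1.2,0.4,12.8,0,30,0,-1.2,0.4,12.8,0,30,0]';python3 - <<'E'
from h import *
print(ctrl.read_state()['joint_pos'])
go(grasp=[.578,.232,.036],Rm=Rt(9.4,30))
E
```

```text
clock: 15.45
position: [0.5488, 0.2266, 0.1827]
eef_rot: [-0.021, 0.963, 0.078, 0.258]
force: [0.9, -0.0, 0.5]
width: 0.0878
[ 0.42060262  0.46547453  2.0304633  -0.75170377  0.1866502   2.53904151]
shift [-4.76 -0.04  8.09] turn [ 0.   0.  -0.1] tcp [0.548 0.227 0.089] grasp now [0.5789 0.2316 0.1298] yaw 9.3
```

```bash
python3 - <<'E'
from h import *
go(grasp=[.565,.232,.18],Rm=Rt(80,0))
E
```

```text
shift [ 4.37 -0.27 -4.21] turn [ 18.4 -26.1 -69. ] tcp [0.565 0.232 0.241] grasp now [0.5789 0.2316 0.1298] yaw 9.3
```

```bash
python3 -m crank '[4.4,-0.3,-4.2,18.4,-26.1,-69,4.4,-0.3,-4.2,18.4,-26.1,-69,4.4,-0.3,-4.2,18.4,-26.1,-69,4.4,-0.3,-4.2,18.4,-26.1,-69,4.4,-0.3,-4.2,18.4,-26.1,-69,4.4,-0.3,-4.2,18.4,-26.1,-69,4.4,-0.3,-4.2,18.4,-26.1,-69,4.4,-0.3,-4.2,18.4,-26.1,-69,4.4,-0.3,-4.2,18.4,-26.1,-69,4.4,-0.3,-4.2,18.4,-26.1,-69]';python3 - <<'E'
from h import *
print(ctrl.read_state()['joint_pos'])
go(grasp=[.578,.232,.13],Rm=Rt(189.4,-20))
go(grasp=[.578,.232,.13],Rm=Rt(189.4,0))
E
```

```text
clock: 16.7
position: [0.5656, 0.2326, 0.2406]
eef_rot: [0.0, 0.766, 0.642, -0.0]
force: [-0.4, 0.6, 0.4]
width: 0.0877
[ 3.70927568e-01  4.78319988e-01  1.70452606e+00 -5.29065610e-04
  9.59224537e-01  5.46609990e-01]
shift [-0.54 -0.73  5.33] turn [ -19.1  -13.5 -108.2] tcp [0.557 0.229 0.187] grasp now [0.5656 0.2326 0.1796] yaw 80.0
shift [0.16 1.24 4.96] turn [  -0.     0.  -109.4] tcp [0.578 0.232 0.191] grasp now [0.5656 0.2326 0.1796] yaw 80.0
```

```bash
python3 -m crank '[0,1,0,0,0,-109.4,0,1,0,0,0,-109.4,0,1,0,0,0,-109.4,0,1,0,0,0,-109.4,0,1,0,0,0,-109.4,0,1,0,0,0,-109.4,0,1,0,0,0,-109.4,0,1,0,0,0,-109.4,0,1,0,0,0,-109.4,0,1,0,0,0,-109.4]';python3 - <<'E'
from h import *
st=ctrl.read_state();print(st['joint_pos'])
go(grasp=[.578,.232,.12],Rm=Rt(189.4,-20))
go(grasp=[.578,.232,.036],Rm=Rt(189.4,-20))
E
```

```text
clock: 17.95
position: [0.5747, 0.2305, 0.2407]
eef_rot: [0.0, -0.066, 0.998, -0.0]
force: [-0.6, -0.6, 0.7]
width: 0.0876
[ 3.62306404e-01  4.88211735e-01  1.68702591e+00 -1.91347270e-04
  9.66329102e-01 -1.34124583e+00]
shift [1.74 0.04 6.34] turn [ -0.3 -20.   -1.8] tcp [0.557 0.229 0.177] grasp now [0.5747 0.2305 0.1797] yaw -172.4
shift [ 1.74  0.04 14.74] turn [ -0.3 -20.   -1.8] tcp [0.557 0.229 0.093] grasp now [0.5747 0.2305 0.1797] yaw -172.4
```

```bash
python3 -m crank '[1.7,0,4,-0.3,-20,-1.8,1.7,0,6.3,-0.3,-20,-1.8,1.7,0,6.3,-0.3,-20,-1.8,1.7,0,6.3,-0.3,-20,-1.8,1.7,0,8.5,-0.3,-20,-1.8,1.7,0,11,-0.3,-20,-1.8,1.7,0,13,-0.3,-20,-1.8,1.7,0,14.7,-0.3,-20,-1.8,1.7,0,14.7,-0.3,-20,-1.8,1.7,0,14.7,-0.3,-20,-1.8]';python3 - <<'E'
from h import *
st=ctrl.read_state();print(st['joint_pos'])
go(grasp=[.578,.232,.036],Rm=Rt(189.4,-20))
shot('scene','c7',(300,180,460,300),5)
E
```

```text
clock: 19.2
position: [0.5595, 0.2286, 0.0951]
eef_rot: [0.174, -0.079, 0.982, 0.014]
force: [0.4, -0.5, 0.3]
width: 0.0877
[ 0.39924071  0.6421593   1.94219129 -0.36475028  0.2314055  -0.99050082]
shift [0.25 0.03 0.09] turn [-0.1  0.  -0.2] tcp [0.557 0.229 0.093] grasp now [0.5802 0.2319 0.0378] yaw -170.8
```

View pics/c7.png

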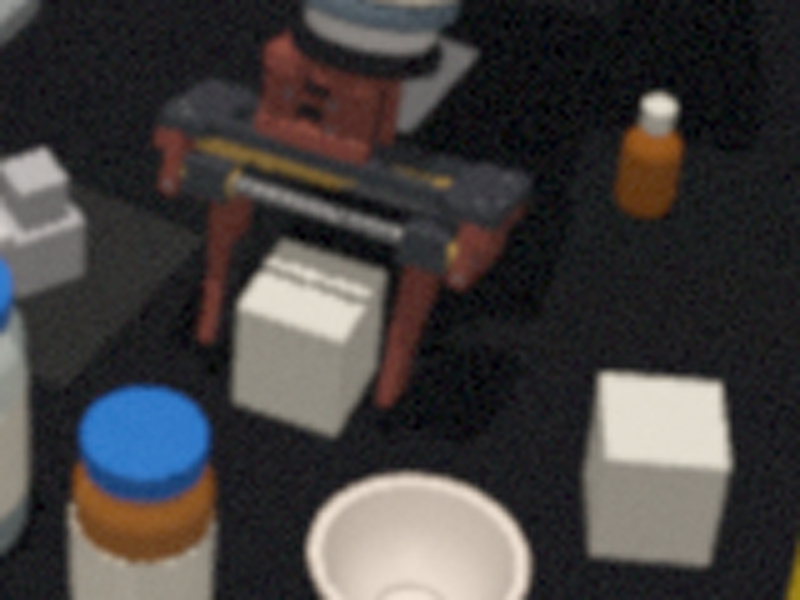

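```bash
python3 - <<'E'
from h import *
go(grasp=[.578,.232,.14],Rm=Rt(189.4,-20))
go(grasp=[.578,.232,.16],Rm=Rt(99.4,-20))
E
```

```text
shift [-3.33  0.02 -9.66] turn [-0.1  0.1 -0.2] tcp [0.557 0.229 0.197] grasp now [0.58   0.2319 0.0379] yaw -170.8
shift [ -5.97   2.12 -10.83] turn [30.7  0.1 84.4] tcp [0.575 0.253 0.217] grasp now [0.58   0.2319 0.0379] yaw -170.8
```

```bash
python3 -m crank '[-2,0,-5.6,0,0,0,-3.5,0,-10,0,0,0,-6,2.1,-10.8,30.7,0,84.4,-6,2.1,-10.8,30.7,0,84.4,-6,2.1,-10.8,30.7,0,84.4,-6,2.1,-10.8,30.7,0,84.4,-6,2.1,-10.8,30.7,0,84.4,-6,2.1,-10.8,30.7,0,84.4,-6,2.1,-10.8,30.7,0,84.4,-6,2.1,-10.8,30.7,0,84.4]';python3 - <<'E'
from h import *
st=ctrl.read_state();print(st['joint_pos'])
go(grasp=[.578,.232,.13],Rm=Rt(99.4,-45))
go(grasp=[.578,.232,.036],Rm=Rt(99.4,-45))
E
```

```text
clock: 20.5
position: [0.574, 0.2527, 0.2171]
eef_rot: [0.137, 0.602, 0.779, -0.106]
force: [0.3, 0.1, -0.2]
width: 0.0878
[ 0.51691258  0.56949857  1.64707638 -0.38992738  1.0530753   0.47887086]
shift [3.56 0.25 3.38] turn [  2.8 -25.    4.4] tcp [0.571 0.275 0.173] grasp now [0.5793 0.2326 0.1598] yaw 104.6
shift [ 6.77  0.25 12.22] turn [  2.8 -25.    4.4] tcp [0.571 0.275 0.079] grasp now [0.5793 0.2326 0.1598] yaw 104.6
```

```bash
python3 -m crank '[3.6,0.25,3.4,2.8,-25,4.4,3.6,0.25,3.4,2.8,-25,4.4,3.6,0.25,3.4,2.8,-25,4.4,3.6,0.25,3.4,2.8,-25,4.4,4.4,0.25,5.6,2.8,-25,4.4,5.2,0.25,7.8,2.8,-25,4.4,6,0.25,10,2.8,-25,4.4,6.8,0.25,12.2,2.8,-25,4.4,6.8,0.25,12.2,2.8,-25,4.4,6.8,0.25,12.2,2.8,-25,4.4]';python3 - <<'E'
from h import *
st=ctrl.read_state();print(st['joint_pos'])
go(grasp=[.578,.232,.036],Rm=Rt(99.4,-45))
shot('scene','c8',(300,180,460,300),5)
E
```

```text
clock: 21.75
position: [0.5707, 0.2743, 0.0779]
eef_rot: [0.293, 0.595, 0.706, -0.247]
force: [0.0, -1.0, -0.5]
width: 0.0881
[ 0.65757868  0.90364624  1.53775073 -0.72299641  1.23839045  0.92362451]
shift [-0.07  0.03 -0.1 ] turn [0.2 0.1 0.3] tcp [0.571 0.275 0.079] grasp now [0.578  0.2317 0.0348] yaw 99.8
```

View pics/c8.png

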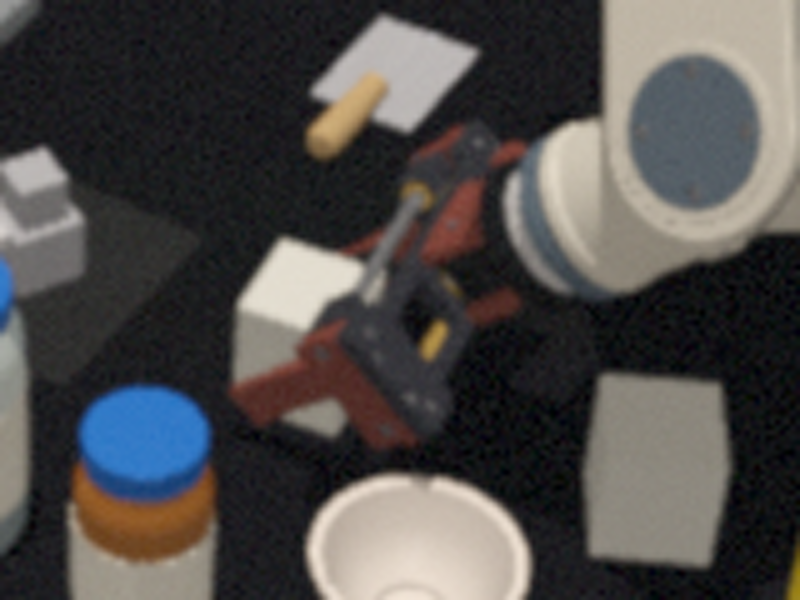

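```bash
python3 -m crank '[0,0,0,0,0,0,0,0,0,0,0,0,0,0,0,0,0,0,0,0,0,0,0,0,0,0,0,0,0,0,-2,0,-2,0,0,0,-5,0,-5,0,0,0,-7.1,0,-7.1,0,0,0,-7.1,0,-7.1,0,0,0,-7.1,0,-7.1,0,0,0]' 1 20;python3 - <<'E'
from h import *
go(grasp=[.578,.232,.13],Rm=Rt(99.4,45))
E
```

```text
clock: 23.05
position: [0.5701, 0.2741, 0.1771]
eef_rot: [0.292, 0.595, 0.707, -0.248]
force: [-0.5, -0.1, -0.7]
width: 0.0557
shift [-5.79  0.04  6.36] turn [-0.1 90.1  0.4] tcp [0.585 0.189 0.173] grasp now [0.5773 0.2315 0.134 ] yaw 99.9
```

```bash
python3 -m crank '[-5.8,0,6.4,0,90,0,-5.8,0,6.4,0,90,0,-5.8,0,6.4,0,90,0,-5.8,0,6.4,0,90,0,-5.8,0,6.4,0,90,0,-5.8,0,6.4,0,90,0,-5.8,0,6.4,0,90,0,-5.8,0,6.4,0,90,0,-5.8,0,6.4,0,90,0,-5.8,0,6.4,0,90,0]';python3 - <<'E'
from h import *
st=ctrl.read_state();print(st['joint_pos'])
shot('scene','c9',(300,160,460,280),5)
go(grasp=[.578,.232,.031],Rm=Rt(99.4,45))
E
```

```text
clock: 24.3
position: [0.5844, 0.1883, 0.1715]
eef_rot: [-0.294, 0.597, 0.706, 0.244]
force: [-0.0, 0.3, -0.8]
width: 0.0561
[ 0.02723594  0.67829482  1.7474906   0.91002788  1.08554944 -0.73867532]
shift [-6.88  0.1   6.99] turn [-0.4  0.1  0.1] tcp [0.585 0.189 0.074] grasp now [0.5771 0.2312 0.129 ] yaw 99.5
```

View pics/c9.png

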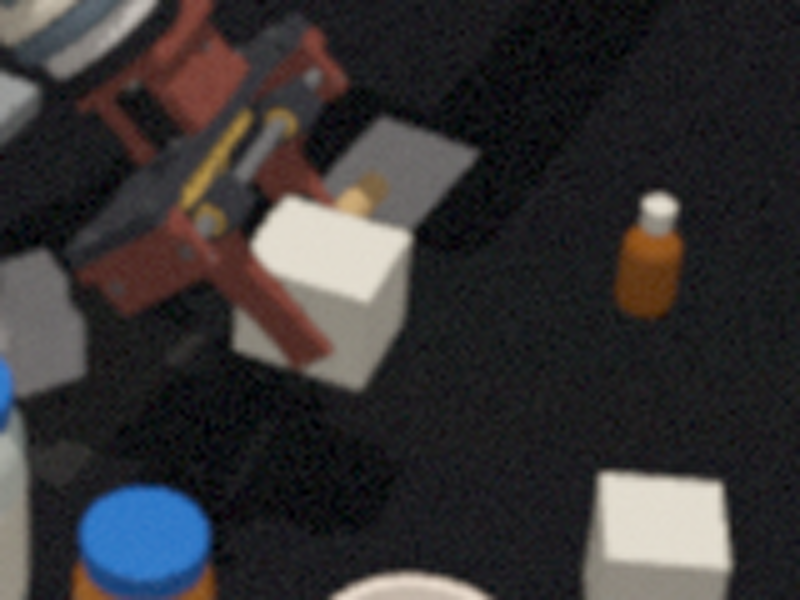

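```bash
python3 -m crank '[-2,0,2,0,0,0,-4,0,4,0,0,0,-5.5,0,5.5,0,0,0,-6.6,0,6.6,0,0,0,-7,0,7,0,0,0,-7,0,7,0,0,0,-7,0,7,0,0,0,-7,0,7,0,0,0,-7,0,7,0,0,0,-7,0,7,0,0,0]';python3 - <<'E'
from h import *
go(grasp=[.578,.232,.029],Rm=Rt(99.4,45))
shot('scene','c10',(300,160,460,280),5)
E
```

```text
clock: 25.6
position: [0.5853, 0.1892, 0.0754]
eef_rot: [-0.292, 0.595, 0.707, 0.246]
force: [-0.0, -0.2, -0.8]
width: 0.056
shift [-0.21 -0.02  0.25] turn [-0.3  0.1  0.2] tcp [0.585 0.189 0.072] grasp now [0.5779 0.2317 0.0322] yaw 99.7
```

View pics/c10.png

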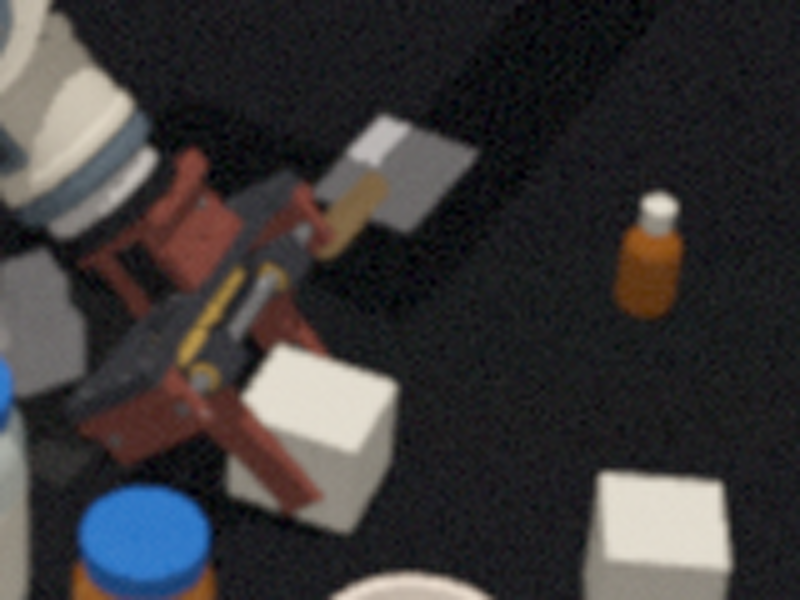

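```bash
python3 -m crank '[-0.1,0,0.1,0,0,0,-0.2,0,0.2,0,0,0,-0.25,0,0.25,0,0,0,-0.25,0,0.25,0,0,0,-0.25,0,0.25,0,0,0,-0.25,0,0.25,0,0,0,-0.25,0,0.25,0,0,0,-0.25,0,0.25,0,0,0,-0.25,0,0.25,0,0,0,-0.25,0,0.25,0,0,0]';python3 -m crank '[0,0,0,0,0,0,0,0,0,0,0,0,0,0,0,0,0,0,0,0,0,0,0,0,0,0,0,0,0,0,0,0,0,0,0,0,0,0,0,0,0,0,0,0,0,0,0,0,0,0,0,0,0,0,0,0,0,0,0,0]' 0;python3 - <<'E'
from h import *
for t in(25,0,-25,-45):go(grasp=[.578,.232,.036],Rm=Rt(99.4,t))
E
```

```text
clock: 26.9
position: [0.5852, 0.1892, 0.0716]
eef_rot: [-0.292, 0.596, 0.707, 0.246]
force: [0.3, -0.2, -1.9]
width: 0.0563
clock: 28.15
position: [0.5852, 0.1892, 0.0716]
eef_rot: [-0.292, 0.596, 0.707, 0.246]
force: [-0.2, -0.3, -0.8]
width: 0.0879
shift [ 2.64  0.   -0.15] turn [ -0.2 -19.9   0.3] tcp [0.582 0.207 0.091] grasp now [0.5778 0.2317 0.0284] yaw 99.7
shift [4.86 0.02 1.27] turn [ -0.2 -44.9   0.3] tcp [0.578 0.232 0.097] grasp now [0.5778 0.2317 0.0284] yaw 99.7
shift [6.29 0.03 3.49] turn [ -0.1 -69.9   0.4] tcp [0.574 0.257 0.091] grasp now [0.5778 0.2317 0.0284] yaw 99.7
shift [6.66 0.05 5.58] turn [ -0.  -89.9   0.4] tcp [0.571 0.275 0.079] grasp now [0.5778 0.2317 0.0284] yaw 99.7
```

```bash
python3 -m crank '[1.4,0,-0.3,0,-10,0,2.6,0,-0.2,0,-20,0,3.6,0,0.3,0,-30,0,4.5,0,1,0,-40,0,5.2,0,1.6,0,-50,0,5.8,0,2.5,0,-60,0,6.3,0,3.5,0,-70,0,6.6,0,4.6,0,-80,0,6.7,0,5.6,0,-90,0,6.7,0,5.6,0,-90,0]';python3 -m crank '[0.3,0,0.3,0,0,0,0.4,0,0.4,0,0,0,0.4,0,0.4,0,0,0,0.4,0,0.4,0,0,0,0.4,0,0.4,0,0,0,0.4,0,0.4,0,0,0,0.4,0,0.4,0,0,0,0.4,0,0.4,0,0,0,0.4,0,0.4,0,0,0,0.4,0,0.4,0,0,0]' 0 20;python3 - <<'E'
from h import *
go(grasp=[.578,.232,.031],Rm=Rt(99.4,-45))
shot('side','s11',(250,80,390,200),5)
E
```

```text
clock: 29.4
position: [0.5691, 0.2764, 0.077]
eef_rot: [0.292, 0.594, 0.708, -0.248]
force: [0.2, 0.3, -0.2]
width: 0.0876
clock: 30.65
position: [0.5704, 0.275, 0.0736]
eef_rot: [0.293, 0.595, 0.706, -0.247]
force: [-0.1, -0.3, 0.4]
width: 0.0875
shift [-0.07  0.05 -0.  ] turn [0.2 0.1 0.3] tcp [0.571 0.275 0.074] grasp now [0.5777 0.2324 0.0306] yaw 99.8
```

View pics/s11.png

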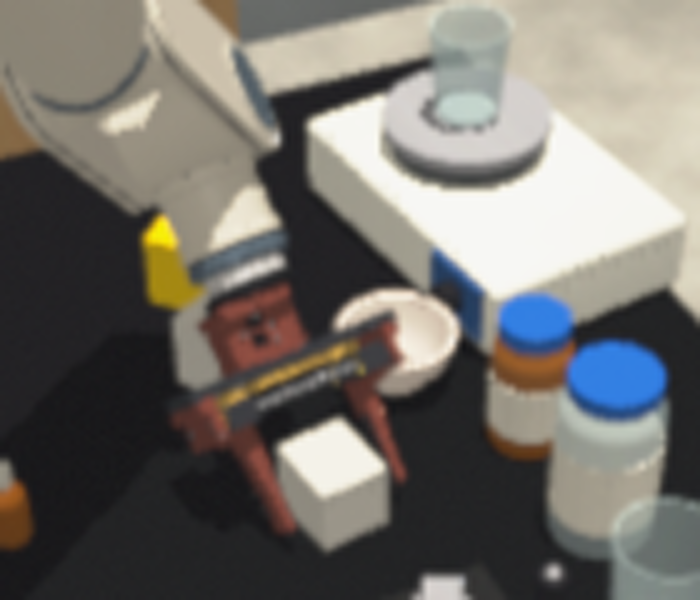

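```bash
python3 -m crank '[0,0,0,0,0,0,0,0,0,0,0,0,0,0,0,0,0,0,0,0,0,0,0,0,0,0,0,0,0,0,-2,0,-2,0,0,0,-5,0,-5,0,0,0,-7.1,0,-7.1,0,0,0,-7.1,0,-7.1,0,0,0,-7.1,0,-7.1,0,0,0]' 1 20; python3 -m crank '[-5.8,0,6.4,0,90,0,-5.8,0,6.4,0,90,0,-5.8,0,6.4,0,90,0,-5.8,0,6.4,0,90,0,-5.8,0,6.4,0,90,0,-5.8,0,6.4,0,90,0,-5.8,0,6.4,0,90,0,-5.8,0,6.4,0,90,0,-5.8,0,6.4,0,90,0,-5.8,0,6.4,0,90,0]';python3 - <<'E'
from h import *
go(grasp=[.578,.232,.031],Rm=Rt(99.4,45))
shot('scene','c12',(300,160,460,280),5)
E
```

```text
clock: 31.95
position: [0.57, 0.2748, 0.173]
eef_rot: [0.292, 0.595, 0.707, -0.248]
force: [-0.1, -0.0, -1.4]
width: 0.0558
clock: 33.2
position: [0.5842, 0.189, 0.1673]
eef_rot: [-0.294, 0.597, 0.706, 0.244]
force: [-0.1, 0.0, -1.4]
width: 0.0558
shift [-6.55  0.14  6.62] turn [-0.4  0.1 -0. ] tcp [0.585 0.189 0.074] grasp now [0.5768 0.2314 0.1241] yaw 99.3
```

View pics/c12.png

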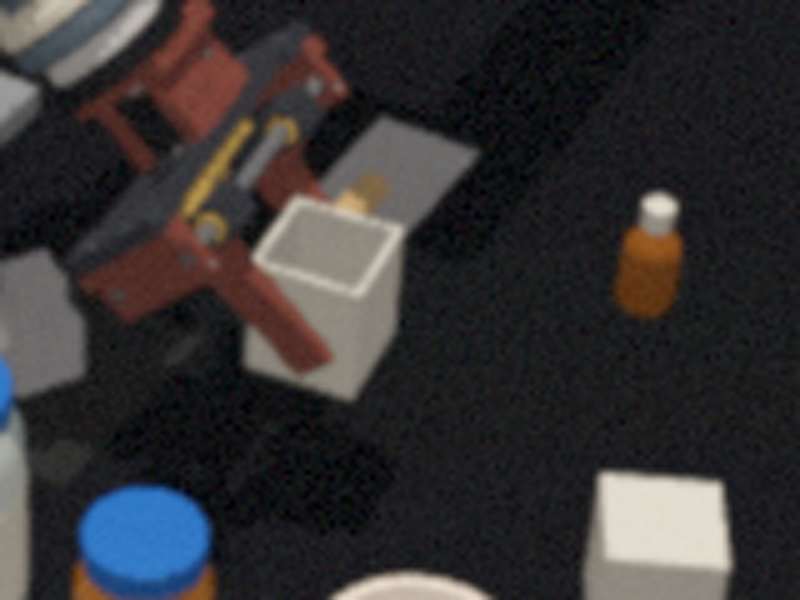

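```bash
python3 -m crank '[-2,0,2,0,0,0,-4,0,4,0,0,0,-5.5,0,5.5,0,0,0,-6.2,0,6.2,0,0,0,-6.6,0,6.6,0,0,0,-6.6,0,6.6,0,0,0,-6.6,0,6.6,0,0,0,-6.6,0,6.6,0,0,0,-6.6,0,6.6,0,0,0,-6.6,0,6.6,0,0,0]';python3 -c "
from h import *
go(grasp=[.578,.232,.031],Rm=Rt(99.4,45))"
```

```text
clock: 34.5
position: [0.5851, 0.1899, 0.0767]
eef_rot: [-0.292, 0.595, 0.707, 0.246]
force: [0.5, 0.0, -1.7]
width: 0.0561
shift [-0.21 -0.02  0.15] turn [-0.3  0.1  0.2] tcp [0.585 0.189 0.074] grasp now [0.5778 0.2324 0.0336] yaw 99.7
```

```bash
python3 -m crank '[-0.15,0,0.15,0,0,0,-0.15,0,0.15,0,0,0,-0.15,0,0.15,0,0,0,-0.15,0,0.15,0,0,0,-0.15,0,0.15,0,0,0,-0.15,0,0.15,0,0,0,-0.15,0,0.15,0,0,0,-0.15,0,0.15,0,0,0,-0.15,0,0.15,0,0,0,-0.15,0,0.15,0,0,0]';python3 -m crank '[0,0,0,0,0,0,0,0,0,0,0,0,0,0,0,0,0,0,0,0,0,0,0,0,1.4,0,-0.3,0,-10,0,2.6,0,-0.2,0,-20,0,3.6,0,0.2,0,-30,0,4.6,0,0.8,0,-40,0,5,0,1.1,0,-45,0,5,0,1.1,0,-45,0]' 0;python3 -c "
from h import *
go(grasp=[.578,.233,.042],Rm=Rt(99.4,0))
shot('scene','c13',(300,160,460,280),5)"
```

```text
clock: 35.75
position: [0.5852, 0.1899, 0.075]
eef_rot: [-0.293, 0.595, 0.707, 0.246]
force: [-2.0, -2.7, 5.0]
width: 0.0554
clock: 37.0
position: [0.5774, 0.2342, 0.1022]
eef_rot: [-0.0, 0.643, 0.766, -0.0]
force: [-0.4, -0.0, 0.5]
width: 0.0877
shift [-0.13  0.04 -0.08] turn [-0.   0.   0.6] tcp [0.578 0.233 0.103] grasp now [0.5773 0.2342 0.0412] yaw 100.0
```

View pics/c13.png

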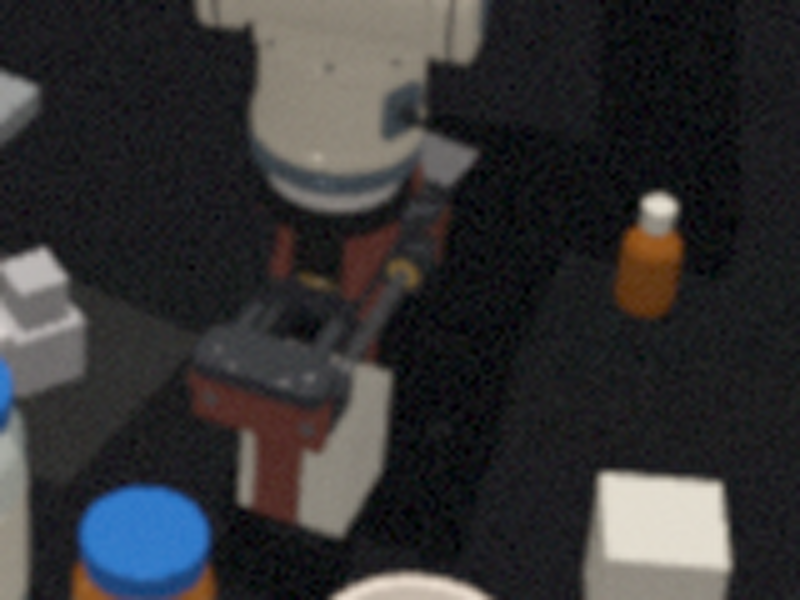

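```bash
python3 -m crank '[0,0,0,0,0,0,0,0,0,0,0,0,0,0,0,0,0,0,0,0,0,0,0,0,0,0,0,0,0,0,0,0,-3,0,0,0,0,0,-8,0,0,0,0,0,-14,0,0,0,0,0,-16,0,0,0,0,0,-16,0,0,0]' 1 20;python3 -c "
from h import *
go(tcp=[.496,-.2685,.23],Rm=Rt(93.2,0))"
```

```text
clock: 38.3
position: [0.5781, 0.2328, 0.2629]
eef_rot: [0.001, 0.644, 0.765, 0.0]
force: [-0.2, -1.7, -1.3]
width: 0.0558
shift [-48.01 -16.61   3.29] turn [0.1 0.  6.6] tcp [ 0.496 -0.268  0.23 ] grasp now [0.5782 0.2328 0.2019] yaw 99.8
```

```bash
python3 -m crank '[-48,-16.6,3.3,0,0,6.6,-48,-16.6,3.3,0,0,6.6,-48,-16.6,3.3,0,0,6.6,-48,-16.6,3.3,0,0,6.6,-48,-16.6,3.3,0,0,6.6,-48,-16.6,3.3,0,0,6.6,-48,-16.6,3.3,0,0,6.6,-48,-16.6,3.3,0,0,6.6,-48,-16.6,3.3,0,0,6.6,-48,-16.6,3.3,0,0,6.6]';python3 -c "
from h import *
go(tcp=[.496,-.2685,.1435],Rm=Rt(93.2,0))"
```

```text
clock: 39.55
position: [0.4945, -0.2682, 0.2275]
eef_rot: [-0.002, 0.688, 0.726, -0.001]
force: [0.1, 1.6, -1.3]
width: 0.0561
shift [-0.05  0.17  8.4 ] turn [-0.2 -0.1 -0.1] tcp [ 0.496 -0.268  0.144] grasp now [ 0.4943 -0.2682  0.1665] yaw 93.1
```

```bash
python3 -m crank '[0,0.1,3,0,0,0,0,0.1,5.5,0,0,0,0,0.1,7.3,0,0,0,0,0.1,8.2,0,0,0,0,0.1,8.6,0,0,0,0,0.1,8.6,0,0,0,0,0.1,8.6,0,0,0,0,0.1,8.6,0,0,0,0,0.1,8.6,0,0,0,0,0.1,8.6,0,0,0]';python3 -c "
from h import *
go(tcp=[.496,-.2685,.1425],Rm=Rt(93.2,0))"
```

```text
clock: 40.8
position: [0.4966, -0.2687, 0.1437]
eef_rot: [0.0, 0.687, 0.726, -0.001]
force: [0.5, 0.1, -1.2]
width: 0.0561
shift [ 0.03 -0.06  0.12] turn [-0.   0.1 -0. ] tcp [ 0.496 -0.268  0.142] grasp now [ 0.4966 -0.2688  0.0827] yaw 93.2
```

```bash
python3 -m crank '[0,0,0.15,0,0,0,0,0,0.2,0,0,0,0,0,0.2,0,0,0,0,0,0.2,0,0,0,0,0,0.2,0,0,0,0,0,0.2,0,0,0,0,0,0.2,0,0,0,0,0,0.2,0,0,0,0,0,0.2,0,0,0,0,0,0.2,0,0,0]';python3 -m crank '[0,0,0,0,0,0,0,0,0,0,0,0,0,0,0,0,0,0,0,0,-1,0,0,0,0,0,-3,0,0,0,0,0,-8,0,0,0,0,0,-14,0,0,0,0,0,-19,0,0,0,0,0,-24,0,0,0,0,0,-24,0,0,0]' 0.2; python3 - <<'E'
from h import *
go(tcp=[.558,.30,.36],Rm=Rt(119.5))
shot('side','s14',(320,220,480,320),5)
E
```

```text
clock: 42.05
position: [0.4966, -0.2687, 0.1418]
eef_rot: [0.0, 0.687, 0.726, -0.001]
force: [-1.5, 0.5, 5.3]
width: 0.0556
clock: 43.3
position: [0.4981, -0.2691, 0.3868]
eef_rot: [0.005, 0.687, 0.726, 0.001]
force: [0.4, -0.0, -0.4]
width: 0.0699
shift [56.51  9.11  2.41] turn [  0.3   0.4 -26.3] tcp [0.558 0.3   0.36 ] grasp now [ 0.4985 -0.2694  0.3258] yaw 93.2
```

View pics/s14.png

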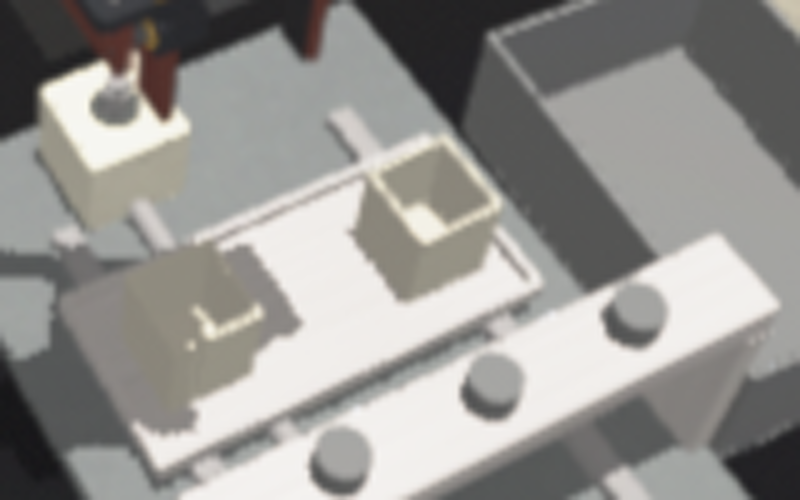

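```bash
python3 -m crank '[56.5,9.1,2.4,0,0,-26.3,56.5,9.1,2.4,0,0,-26.3,56.5,9.1,2.4,0,0,-26.3,56.5,9.1,2.4,0,0,-26.3,56.5,9.1,2.4,0,0,-26.3,56.5,9.1,2.4,0,0,-26.3,56.5,9.1,2.4,0,0,-26.3,56.5,9.1,2.4,0,0,-26.3,56.5,9.1,2.4,0,0,-26.3,56.5,9.1,2.4,0,0,-26.3]' 0; python3 - <<'E'
from h import *
capture('side')
st=shot('wrist','w15'); 
go(grasp=[.558,.4146,.13],Rm=Rt(119.5,-45))
import pickle; pickle.dump(st,open('pics/w15.pkl','wb'))
E
```

```text
clock: 44.6
position: [0.5554, 0.3039, 0.3546]
eef_rot: [-0.001, 0.502, 0.865, -0.002]
force: [0.9, -0.2, -0.3]
width: 0.0877
shift [14.06  5.89 18.16] turn [ -0.2 -45.    0.2] tcp [0.537 0.452 0.173] grasp now [0.5554 0.3012 0.2941] yaw 119.6
```

View pics/w15.png

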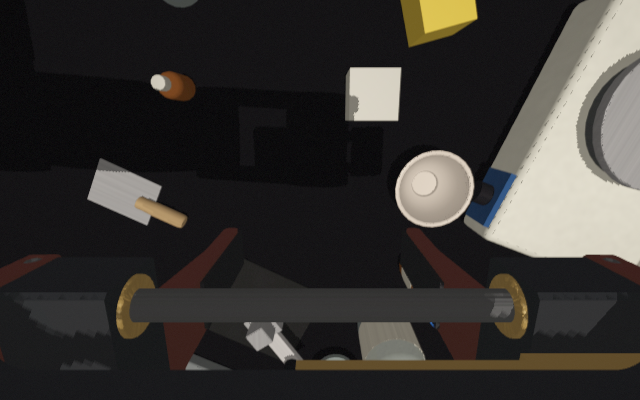

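```bash
python3 - <<'E'
from h import *
import pickle; st=pickle.load(open('pics/w15.pkl','rb')); c=cam('wrist',st)
print(st['position'])
quad('wrist','w15',st,(335,55,410,130),170,.066);quad('wrist','w15',st,(335,55,410,130),110,.066)
# yellow, hotplate
for p in((405,0),(410,45),(477,18)):print(ray(c,p,.066).round(3))
print('plate',[ray(c,p,.06).round(3) for p in((578,5),(470,222))])
E
```

```text
[0.5554316  0.30307143 0.35467632]
c [0.5577 0.4148] size [55.  54.2] yaw 29.5
c [0.5575 0.4146] size [56.5 56.3] yaw 29.5
[0.536 0.51  0.066]
[0.565 0.476 0.066]
[0.612 0.533 0.066]
plate [array([0.699, 0.598, 0.06 ]), array([0.744, 0.345, 0.06 ])]
```

```bash
python3 - <<'E'
from h import *
go(grasp=[.5576,.4147,.13],Rm=Rt(119.5,35))
go(grasp=[.5576,.4147,.037],Rm=Rt(119.5,35))
E
```

```text
shift [ 6.27  5.84 17.48] turn [-0.3 35.   0. ] tcp [0.575 0.384 0.18 ] grasp now [0.5554 0.3012 0.2941] yaw 119.6
shift [ 6.28  5.88 26.78] turn [-0.3 35.   0. ] tcp [0.575 0.384 0.087] grasp now [0.5554 0.3012 0.2941] yaw 119.6
```

```bash
python3 -m crank '[6.3,5.8,5,0,10,0,6.3,5.8,10,0,20,0,6.3,5.8,14,0,30,0,6.3,5.8,17.5,0,35,0,6.3,5.8,17.5,0,35,0,6.3,5.8,20,0,35,0,6.3,5.8,22.5,0,35,0,6.3,5.8,25,0,35,0,6.3,5.8,26.8,0,35,0,6.3,5.8,26.8,0,35,0]' 0; python3 - <<'E'
from h import *
go(grasp=[.5576,.4147,.037],Rm=Rt(119.5,35))
shot('scene','c16',(360,180,520,300),5)
E
```

```text
clock: 45.95
position: [0.5747, 0.3837, 0.0868]
eef_rot: [-0.261, 0.481, 0.824, 0.15]
force: [0.1, 0.3, -1.5]
width: 0.0881
shift [0.05 0.04 0.01] turn [-0.2  0.  -0.1] tcp [0.575 0.384 0.087] grasp now [0.5573 0.414  0.0368] yaw 119.3
```

View pics/c16.png

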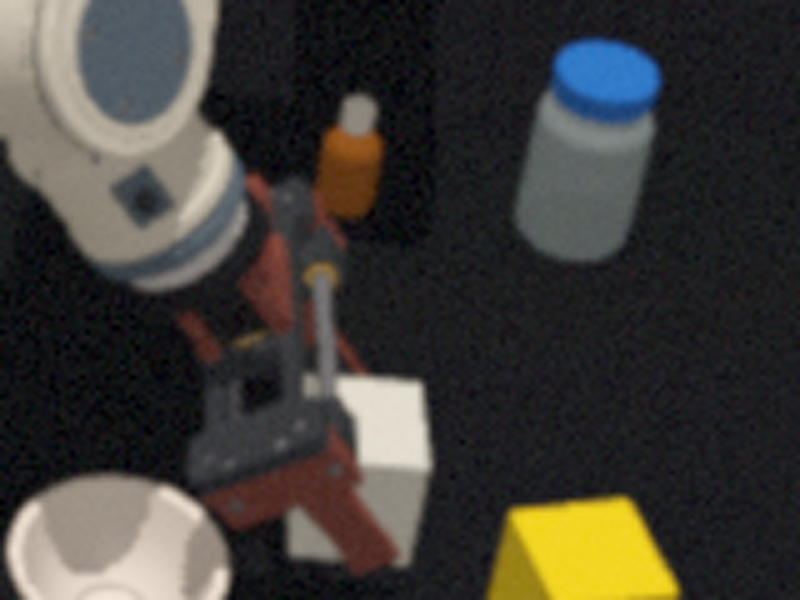

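```bash
python3 -m crank '[0,0,0,0,0,0,0,0,0,0,0,0,0,0,0,0,0,0,0,0,0,0,0,0,0,0,0,0,0,0,1.7,0,-2.5,0,0,0,4,0,-5.7,0,0,0,6.3,0,-9,0,0,0,6.3,0,-9,0,0,0,6.3,0,-9,0,0,0]' 1 20; python3 - <<'E'
from h import *
go(grasp=[.57,.24,.14],Rm=Rt(99.4,-55))
E
```

```text
clock: 47.25
position: [0.5753, 0.3837, 0.1978]
eef_rot: [-0.26, 0.481, 0.824, 0.15]
force: [-0.1, -0.6, -0.8]
width: 0.056
shift [-7.51 -5.81 -2.44] turn [  3.8 -88.9  22. ] tcp [0.562 0.289 0.175] grasp now [0.558  0.414  0.1478] yaw 119.4
```

```bash
python3 -m crank '[-7.5,-5.8,-2.4,3.8,-88.9,22,-7.5,-5.8,-2.4,3.8,-88.9,22,-7.5,-5.8,-2.4,3.8,-88.9,22,-7.5,-5.8,-2.4,3.8,-88.9,22,-7.5,-5.8,-2.4,3.8,-88.9,22,-7.5,-5.8,-2.4,3.8,-88.9,22,-7.5,-5.8,-2.4,3.8,-88.9,22,-7.5,-5.8,-2.4,3.8,-88.9,22,-7.5,-5.8,-2.4,3.8,-88.9,22,-7.5,-5.8,-2.4,3.8,-88.9,22]'; python3 - <<'E'
from h import *
print(ctrl.read_state()['joint_pos'])
shot('scene','c17',(300,160,460,280),5)
go(grasp=[.57,.24,.14],Rm=Rt(99.4,-55))
go(grasp=[.57,.24,.032],Rm=Rt(99.4,-55))
E
```

```text
clock: 48.5
position: [0.561, 0.29, 0.1721]
eef_rot: [0.351, 0.573, 0.677, -0.3]
force: [0.2, -0.4, -0.8]
width: 0.0558
[ 0.71406359  0.82691362  1.50314037 -0.77510999  1.48851714  0.89670704]
shift [-0.18  0.03 -0.06] turn [-0.1 -0.1  0.2] tcp [0.562 0.289 0.175] grasp now [0.5695 0.2405 0.1381] yaw 99.7
shift [8.66 0.07 6.14] turn [-0.1 -0.1  0.2] tcp [0.562 0.289 0.067] grasp now [0.5695 0.2405 0.1381] yaw 99.7
```

View pics/c17.png

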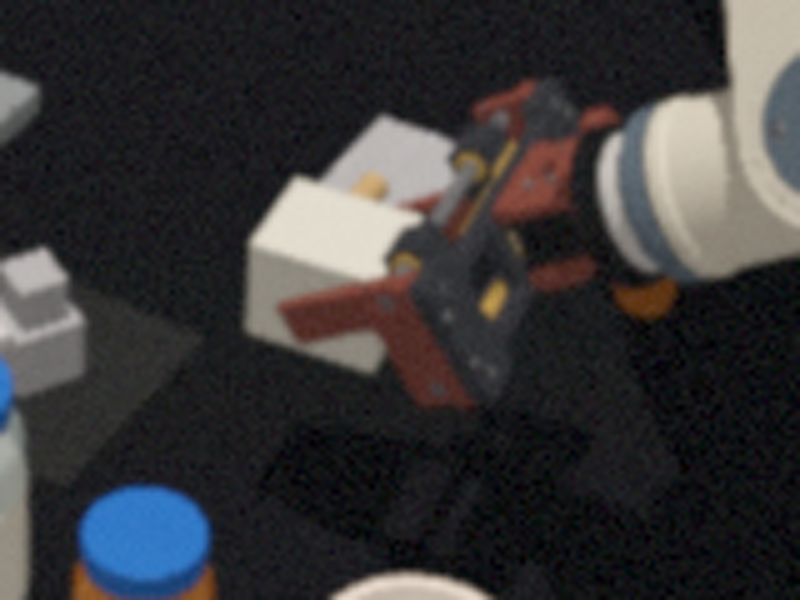

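```bash
python3 -m crank '[2.5,0,1.8,0,0,0,5,0,3.5,0,0,0,7,0,5,0,0,0,8.2,0,5.8,0,0,0,8.6,0,6.1,0,0,0,8.8,0,6.2,0,0,0,8.9,0,6.3,0,0,0,8.9,0,6.3,0,0,0,8.9,0,6.3,0,0,0,8.9,0,6.3,0,0,0]'; python3 - <<'E'
from h import *
go(grasp=[.57,.24,.029],Rm=Rt(99.4,-55))
E
```

```text
clock: 49.8
position: [0.5625, 0.2895, 0.0666]
eef_rot: [0.352, 0.574, 0.676, -0.298]
force: [0.1, -0.7, -1.5]
width: 0.0559
shift [ 0.21 -0.07  0.16] turn [-0.  -0.1 -0.1] tcp [0.562 0.289 0.064] grasp now [0.5706 0.2403 0.0316] yaw 99.3
```

```bash
python3 -m crank '[0.1,0,0.1,0,0,0,0.2,0,0.15,0,0,0,0.25,0,0.2,0,0,0,0.25,0,0.2,0,0,0,0.25,0,0.2,0,0,0,0.25,0,0.2,0,0,0,0.25,0,0.2,0,0,0,0.25,0,0.2,0,0,0,0.25,0,0.2,0,0,0,0.25,0,0.2,0,0,0]'; python3 -m crank '[0,0,0,0,0,0,0,0,0,0,0,0,0,0,0,0,0,0,0,0,0,0,0,0,0,0,0,0,0,0,0,0,0,0,0,0,0,0,0,0,0,0,0,0,0,0,0,0,0,0,0,0,0,0,0,0,0,0,0,0]' 0; python3 - <<'E'
from h import *
for t in (-45,-35,-25,-15,-5,5,15,25,35): go(grasp=[.5706,.2405,.032],Rm=Rt(99.4,t))
E
```

```text
clock: 51.05
position: [0.5624, 0.2894, 0.0642]
eef_rot: [0.352, 0.574, 0.676, -0.299]
force: [-2.7, 1.7, 5.7]
width: 0.0559
clock: 52.3
position: [0.5624, 0.2892, 0.0632]
eef_rot: [0.352, 0.574, 0.676, -0.299]
force: [-0.2, -0.2, -0.1]
width: 0.0876
shift [-1.34  0.01 -0.17] turn [-0. 10. -0.] tcp [0.564 0.283 0.075] grasp now [0.5705 0.24   0.0281] yaw 99.3
shift [-2.37  0.01  0.1 ] turn [-0. 20. -0.] tcp [0.565 0.275 0.082] grasp now [0.5705 0.24   0.0281] yaw 99.3
shift [-3.33  0.01  0.55] turn [-0.  30.  -0.1] tcp [0.566 0.266 0.087] grasp now [0.5705 0.24   0.0281] yaw 99.3
shift [-4.2   0.01  1.16] turn [-0.  40.  -0.1] tcp [0.568 0.256 0.091] grasp now [0.5705 0.24   0.0281] yaw 99.3
shift [-4.96  0.02  1.91] turn [-0.  50.  -0.1] tcp [0.57  0.246 0.093] grasp now [0.5705 0.24   0.0281] yaw 99.3
shift [-5.57  0.02  2.78] turn [-0.  60.  -0.1] tcp [0.571 0.235 0.093] grasp now [0.5705 0.24   0.0281] yaw 99.3
shift [-6.02  0.02  3.75] turn [-0.  70.  -0.1] tcp [0.573 0.225 0.091] grasp now [0.5705 0.24   0.0281] yaw 99.3
shift [-6.29  0.02  4.77] turn [-0.  80.  -0.1] tcp [0.575 0.215 0.087] grasp now [0.5705 0.24   0.0281] yaw 99.3
shift [-6.39  0.02  5.83] turn [ 0.  90.  -0.1] tcp [0.576 0.206 0.082] grasp now [0.5705 0.24   0.0281] yaw 99.3
```

```bash
python3 -m crank '[-1.3,0,-0.2,0,10,0,-2.4,0,0.1,0,20,0,-3.3,0,0.5,0,30,0,-4.2,0,1.1,0,40,0,-5,0,1.9,0,50,0,-5.6,0,2.8,0,60,0,-6,0,3.7,0,70,0,-6.3,0,4.8,0,80,0,-6.4,0,5.8,0,90,0,-6.4,0,5.8,0,90,0]'; python3 - <<'E'
from h import *
go(grasp=[.5706,.2405,.032],Rm=Rt(99.4,35))
shot('side','s18',(250,80,390,200),5)
E
```

```text
clock: 53.55
position: [0.5761, 0.2038, 0.081]
eef_rot: [-0.23, 0.619, 0.725, 0.194]
force: [-0.9, -0.5, -0.3]
width: 0.0876
shift [0.23 0.06 0.05] turn [ 0.  -0.  -0.3] tcp [0.576 0.206 0.082] grasp now [0.5704 0.2383 0.0311] yaw 99.0
```

View pics/s18.png

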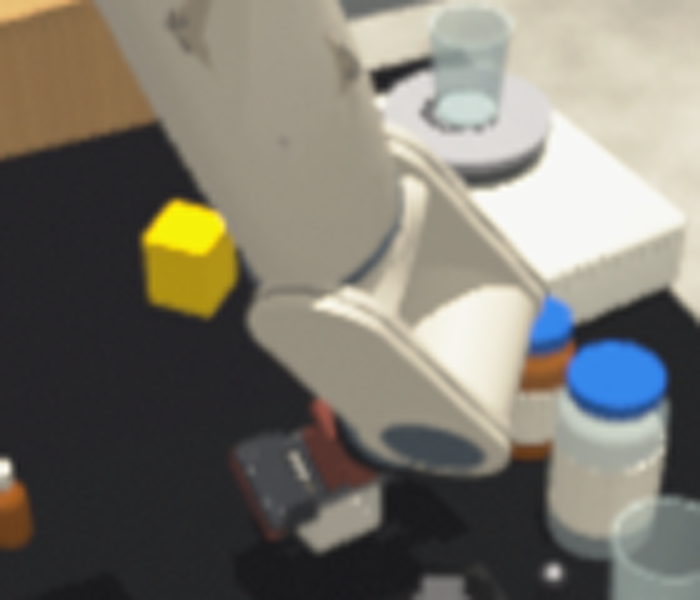

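```bash
python3 -m crank '[0,0,0,0,0,0,0,0,0,0,0,0,0,0,0,0,0,0,0,0,0,0,0,0,0,0,0,0,0,0,1.7,0,-2.5,0,0,0,4,0,-5.7,0,0,0,6.3,0,-9,0,0,0,6.3,0,-9,0,0,0,6.3,0,-9,0,0,0]' 1 20; python3 - <<'E'
from h import *
go(grasp=[.57,.24,.14],Rm=Rt(99.4,-55))
E
```

```text
clock: 54.85
position: [0.5756, 0.2058, 0.1913]
eef_rot: [-0.23, 0.617, 0.727, 0.194]
force: [0.3, 0.1, -0.5]
width: 0.0557
shift [5.99 0.   6.19] turn [ -0.  -90.   -0.1] tcp [0.562 0.289 0.175] grasp now [0.5699 0.2403 0.1414] yaw 99.3
```

```bash
python3 -m crank '[6,0,6.2,0,-90,0,6,0,6.2,0,-90,0,6,0,6.2,0,-90,0,6,0,6.2,0,-90,0,6,0,6.2,0,-90,0,6,0,6.2,0,-90,0,6,0,6.2,0,-90,0,6,0,6.2,0,-90,0,6,0,6.2,0,-90,0,6,0,6.2,0,-90,0]'; python3 - <<'E'
from h import *
shot('scene','c19',(300,160,460,280),5)
go(grasp=[.57,.24,.035],Rm=Rt(99.4,-55))
E
```

```text
clock: 56.1
position: [0.5611, 0.2896, 0.1725]
eef_rot: [0.351, 0.573, 0.677, -0.3]
force: [-0.4, -0.5, -1.6]
width: 0.056
shift [8.46 0.06 5.96] turn [-0.1 -0.1  0.2] tcp [0.562 0.289 0.07 ] grasp now [0.5696 0.2401 0.1385] yaw 99.7
```

View pics/c19.png

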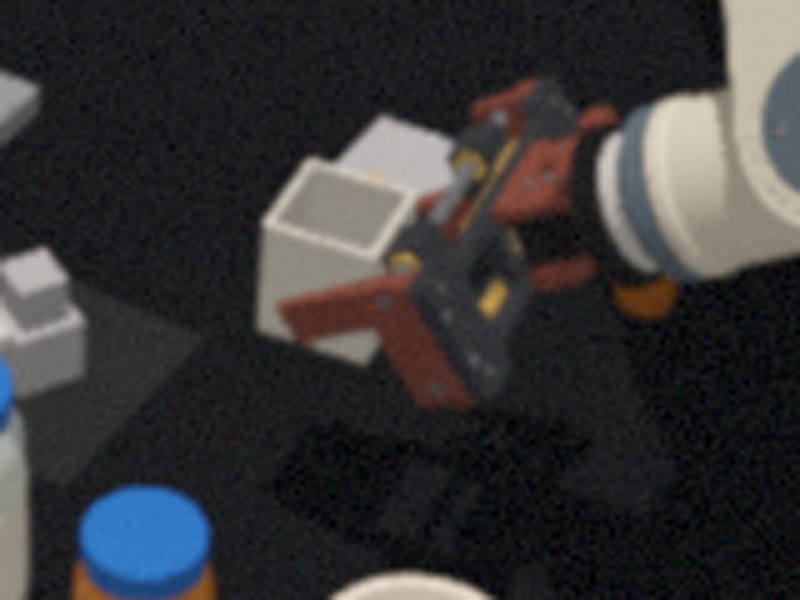

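```bash
python3 -m crank '[2.5,0,1.8,0,0,0,5,0,3.5,0,0,0,7,0,5,0,0,0,8.2,0,5.8,0,0,0,8.6,0,6.1,0,0,0,8.8,0,6.2,0,0,0,8.9,0,6.3,0,0,0,8.9,0,6.3,0,0,0,8.9,0,6.3,0,0,0,8.9,0,6.3,0,0,0]'; python3 - <<'E'
from h import *
go(grasp=[.57,.24,.029],Rm=Rt(99.4,-55))
E
```

```text
clock: 57.4
position: [0.5625, 0.2892, 0.067]
eef_rot: [0.352, 0.574, 0.676, -0.298]
force: [0.0, 0.1, -1.2]
width: 0.0559
shift [ 0.26 -0.07  0.16] turn [-0.  -0.1 -0.1] tcp [0.562 0.289 0.064] grasp now [0.5706 0.24   0.032 ] yaw 99.3
```

```bash
python3 -m crank '[0.1,0,0.1,0,0,0,0.2,0,0.15,0,0,0,0.25,0,0.2,0,0,0,0.25,0,0.2,0,0,0,0.25,0,0.2,0,0,0,0.25,0,0.2,0,0,0,0.25,0,0.2,0,0,0,0.25,0,0.2,0,0,0,0.25,0,0.2,0,0,0,0.25,0,0.2,0,0,0]'; python3 - <<'E'
from h import *
for t in (-45,-35,-25,-15,-5,0): go(grasp=[.5706,.2395,.042],Rm=Rt(99.4,t))
E
```

```text
clock: 58.65
position: [0.5625, 0.2889, 0.0636]
eef_rot: [0.352, 0.574, 0.676, -0.299]
force: [0.4, -0.4, -0.6]
width: 0.0559
shift [-2.17 -0.01 -0.67] turn [-0. 10. -0.] tcp [0.564 0.282 0.085] grasp now [0.5706 0.2397 0.0285] yaw 99.3
shift [-3.19 -0.   -0.39] turn [-0.  20.  -0.1] tcp [0.565 0.274 0.092] grasp now [0.5706 0.2397 0.0285] yaw 99.3
shift [-4.16 -0.    0.06] turn [-0.  30.  -0.1] tcp [0.566 0.265 0.097] grasp now [0.5706 0.2397 0.0285] yaw 99.3
shift [-5.03 -0.    0.67] turn [-0.  40.  -0.1] tcp [0.568 0.255 0.101] grasp now [0.5706 0.2397 0.0285] yaw 99.3
shift [-5.78 -0.    1.42] turn [-0.  50.  -0.1] tcp [0.57  0.245 0.103] grasp now [0.5706 0.2397 0.0285] yaw 99.3
shift [-6.1  -0.    1.84] turn [-0.  55.  -0.1] tcp [0.571 0.24  0.103] grasp now [0.5706 0.2397 0.0285] yaw 99.3
```

```bash
python3 -m crank '[0,0,0,0,0,0,0,0,0,0,0,0,0,0,0,0,0,0,-1.6,0,-0.4,0,10,0,-2.8,0,-0.4,0,20,0,-4,0,0,0,30,0,-5,0,0.6,0,40,0,-5.8,0,1.4,0,50,0,-6.1,0,1.8,0,55,0,-6.1,0,1.8,0,55,0]' 0; python3 - <<'E'
from h import *
shot('scene','c20',(300,160,460,280),5)
go(grasp=[.5706,.2395,.042],Rm=Rt(99.4,0))
E
```

```text
clock: 59.9
position: [0.5709, 0.2383, 0.1035]
eef_rot: [0.0, 0.648, 0.761, 0.0]
force: [-0.3, 0.9, 0.7]
width: 0.0879
shift [ 0.04 -0.01  0.04] turn [ 0.   0.1 -0.1] tcp [0.571 0.24  0.103] grasp now [0.5708 0.2391 0.0424] yaw 99.3
```

View pics/c20.png

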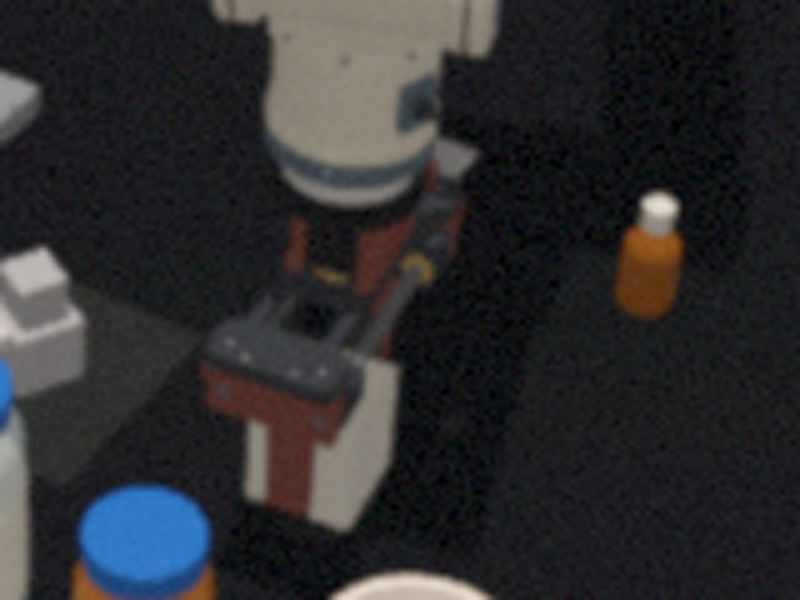

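Upright and centred. Grip, lift, carry to the middle slot.

```bash
python3 -m crank '[0,0,0,0,0,0,0,0,0,0,0,0,0,0,0,0,0,0,0,0,0,0,0,0,0,0,0,0,0,0,0,0,-3,0,0,0,0,0,-8,0,0,0,0,0,-14,0,0,0,0,0,-18,0,0,0,0,0,-18,0,0,0]' 1 20;python3 -c "
from h import *
shot('side','s21',(320,220,480,320),5)
go(tcp=[.576,-.264,.27],Rm=Rt(93.2,0))"
```

```text
clock: 61.2
position: [0.572, 0.2403, 0.287]
eef_rot: [0.001, 0.647, 0.762, 0.003]
force: [0.3, -0.2, -1.2]
width: 0.0558
shift [-49.8   -7.67   1.37] turn [ 0.2 -0.1  6.1] tcp [ 0.576 -0.264  0.27 ] grasp now [0.571  0.2399 0.2235] yaw 99.3
```

View pics/s21.png

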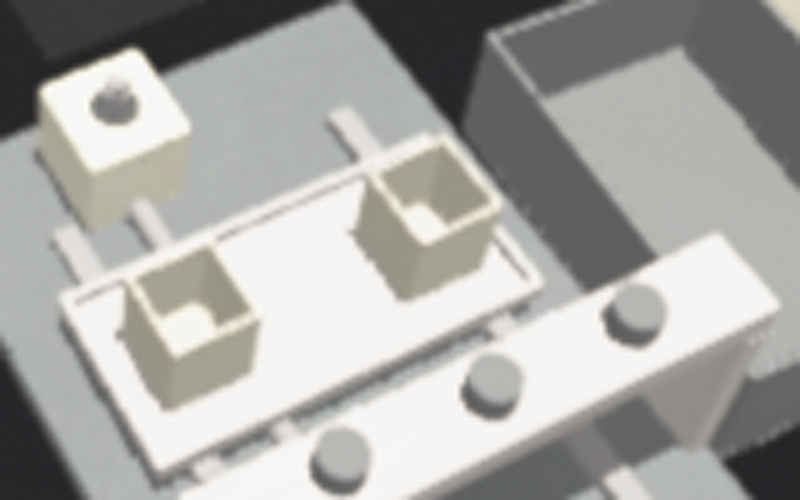

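```bash
python3 - <<'E'
from h import *
D=cam('side')
for q in ([(125,280),(205,245),(260,318),(178,355)],[(365,178),(445,138),(500,200),(425,243)]):
    w=np.array([ray(D,(320+u/5,220+v/5),.106)[:2] for u,v in q]); print(w.round(3).tolist(),w.mean(0).round(4))
E
python3 -m crank '[-49.8,-7.7,1.4,0,0,6.1,-49.8,-7.7,1.4,0,0,6.1,-49.8,-7.7,1.4,0,0,6.1,-49.8,-7.7,1.4,0,0,6.1,-49.8,-7.7,1.4,0,0,6.1,-49.8,-7.7,1.4,0,0,6.1,-49.8,-7.7,1.4,0,0,6.1,-49.8,-7.7,1.4,0,0,6.1,-49.8,-7.7,1.4,0,0,6.1,-49.8,-7.7,1.4,0,0,6.1]'
python3 -c "
from h import *
go(tcp=[.576,-.264,.1435],Rm=Rt(93.2,0))"
```

```text
[[0.468, -0.244], [0.519, -0.241], [0.525, -0.295], [0.474, -0.297]] [ 0.4964 -0.2691]
[[0.625, -0.238], [0.683, -0.232], [0.688, -0.282], [0.633, -0.29]] [ 0.6572 -0.2605]
clock: 62.5
position: [0.5744, -0.2638, 0.2668]
eef_rot: [-0.002, 0.687, 0.726, -0.0]
force: [0.3, 1.1, -1.6]
width: 0.0557
shift [-0.06  0.19 12.33] turn [-0.2 -0.2 -0. ] tcp [ 0.576 -0.264  0.144] grasp now [ 0.5742 -0.2637  0.2058] yaw 93.2
```

```bash
python3 -m crank '[0,0.1,3,0,0,0,0,0.1,6,0,0,0,0,0.1,9,0,0,0,0,0.1,11,0,0,0,0,0.1,12,0,0,0,0,0.1,12.3,0,0,0,0,0.1,12.5,0,0,0,0,0.1,12.5,0,0,0,0,0.1,12.5,0,0,0,0,0.1,12.5,0,0,0]';python3 -c "
from h import *
go(tcp=[.576,-.264,.1435],Rm=Rt(93.2,0))"
```

```text
clock: 63.75
position: [0.5765, -0.2642, 0.1442]
eef_rot: [0.0, 0.687, 0.727, 0.0]
force: [0.0, -0.1, -0.3]
width: 0.0559
shift [ 0.02 -0.05  0.07] turn [ 0. -0.  0.] tcp [ 0.576 -0.264  0.144] grasp now [ 0.5766 -0.2641  0.0832] yaw 93.2
```

```bash
python3 -m crank '[0,0,0.1,0,0,0,0,0,0.1,0,0,0,0,0,0.1,0,0,0,0,0,0,0,0,0,0,0,-2,0,0,0,0,0,-6,0,0,0,0,0,-11,0,0,0,0,0,-17,0,0,0,0,0,-23,0,0,0,0,0,-25,0,0,0]' 0.24; python3 - <<'E'
from h import *
go(tcp=[.52,.0,.40],Rm=Rt(93.2))
shot('side','s22',(320,220,480,320),5)
E
```

```text
clock: 65.0
position: [0.5772, -0.2646, 0.4004]
eef_rot: [0.004, 0.687, 0.727, 0.002]
force: [-0.3, 0.7, -1.1]
width: 0.0671
shift [26.74 -4.21 -0.08] turn [0.4 0.2 0. ] tcp [0.52 0.   0.4 ] grasp now [ 0.5777 -0.2648  0.3394] yaw 93.2
```

View pics/s22.png

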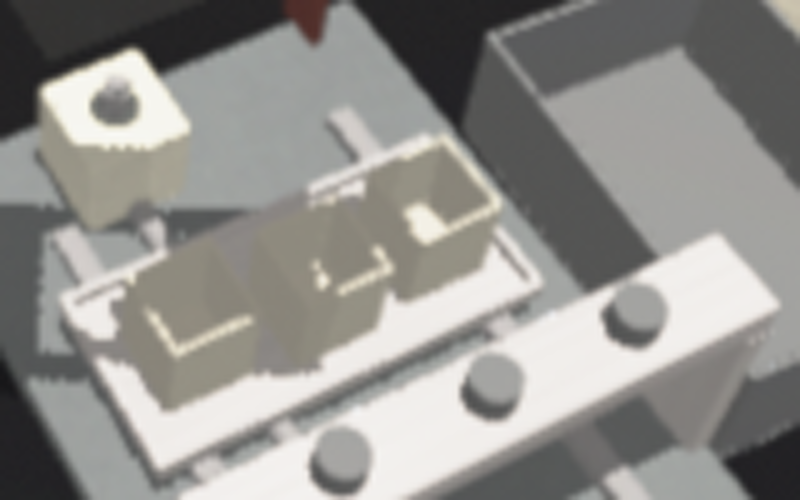

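```bash
python3 -c "
from h import *
go(tcp=[.518,-.122,.30],Rm=Rt(93.2))"
```

```text
shift [14.63 -5.22 10.04] turn [0.5 0.2 0. ] tcp [ 0.518 -0.122  0.3  ] grasp now [ 0.578  -0.2649  0.3405] yaw 93.2
```

```bash
python3 -m crank '[14.6,-5.2,4,0,0,0,14.6,-5.2,9.7,0,0,0,14.6,-5.2,9.7,0,0,0,14.6,-5.2,9.7,0,0,0,14.6,-5.2,9.7,0,0,0,14.6,-5.2,9.7,0,0,0,14.6,-5.2,9.7,0,0,0,14.6,-5.2,9.7,0,0,0,14.6,-5.2,9.7,0,0,0,14.6,-5.2,9.7,0,0,0]' 0; python3 - <<'E'
from h import *
import pickle
st=shot('wrist','w23',(220,100,420,250),4); pickle.dump(st,open('pics/w23.pkl','wb')); print(st['position'],yaw(st),proj(cam('wrist',st),[.519,-.122,.116]))
E
```

```text
clock: 66.3
position: [0.5162, -0.1214, 0.2969]
eef_rot: [-0.0, 0.687, 0.727, 0.0]
force: [0.4, 0.6, -0.0]
width: 0.0878
[ 0.51621079 -0.1213983   0.29691287] 93.23425258754354 [325.19931454 202.22921755]
```

View pics/w23.png

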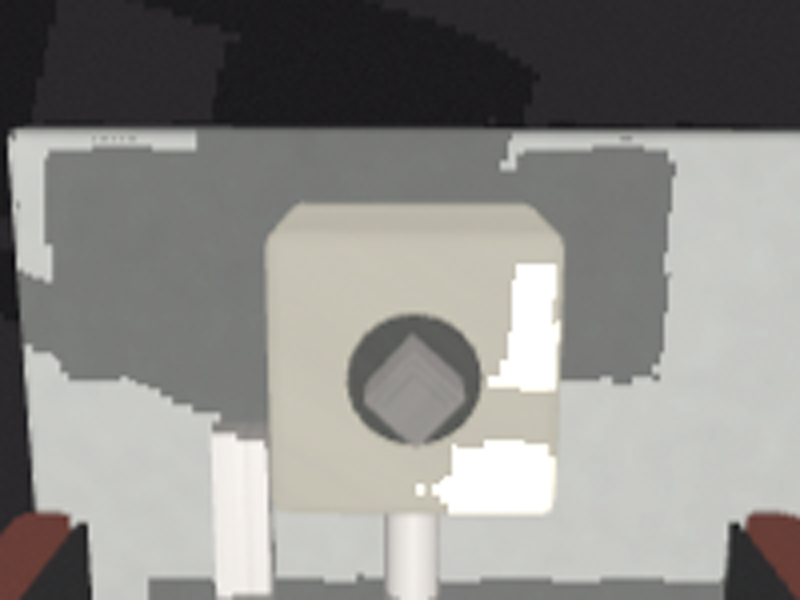

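```bash
python3 - <<'E'
from h import *
im=np.load('pics/w23.npy')[172:220,298:348]
im=cv2.resize(im,None,fx=12,fy=12,interpolation=cv2.INTER_CUBIC).astype(float); im=np.clip((im-60)*2,0,255).astype(np.uint8); cv2.imwrite('pics/w23b.png',im)
E
```

```text
(no output)
```

View pics/w23b.png

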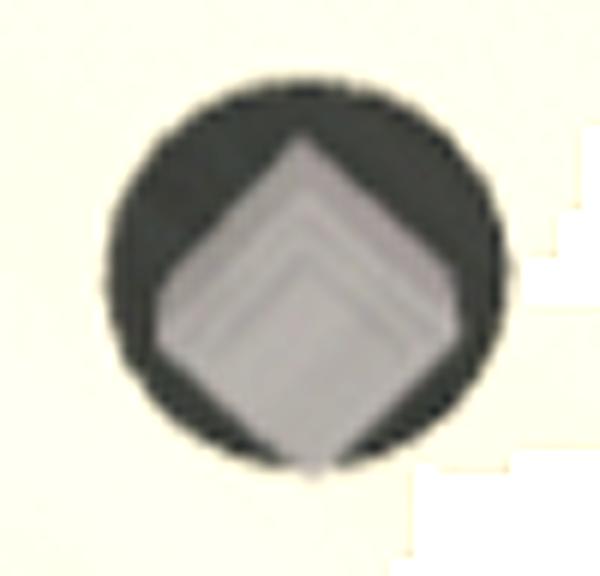

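```bash
python3 - <<'E'
from h import *
import pickle; st=pickle.load(open('pics/w23.pkl','rb')); c=cam('wrist',st)
f=lambda u,v,z: ray(c,(298+(u+.5)/12-.5,172+(v+.5)/12-.5),z)
def ang(a,b): d=b-a; return np.linalg.norm(d)*1000,np.degrees(np.arctan2(d[1],d[0]))
l,r,t=f(157,345,.11),f(458,330,.11),f(305,200,.11)
print(l.round(4),r.round(4),((l+r)/2).round(4),ang(l,r))
print('edges BL',ang(f(157,345,.11),f(275,460,.11)),'BR',ang(f(458,330,.11),f(340,460,.11)),'TLbase',ang(f(157,285,.09),f(300,135,.09)),'TR',ang(f(300,135,.09),f(455,270,.09)))
print('tiers TL',ang(f(222,345,.116),f(308,252,.116)),ang(f(308,252,.116),f(405,345,.116)),f(308,252,.116))
print('hole', f(307,273,.09), 'radius', ang(f(107,273,.09),f(507,273,.09)))
# gearbox top face corners in 4x crop (220,100)
q=[ray(c,(220+u/4,100+v/4),.09) for u,v in((268,240),(564,240),(555,515),(272,512))]
print(np.round(q,4).tolist(),np.mean(q,0))
E
```

```text
[ 0.5062 -0.1225  0.11  ] [ 0.5282 -0.1202  0.11  ] [ 0.5172 -0.1213  0.11  ] (np.float64(22.177746161194126), np.float64(6.087049059145784))
edges BL (np.float64(12.367727955401165), np.float64(-42.29462585850316)) BR (np.float64(13.182521397669447), np.float64(-127.84499774630606)) TLbase (np.float64(16.476696401857215), np.float64(50.031612990681246)) TR (np.float64(16.30730637466418), np.float64(-38.4003487410585))
tiers TL (np.float64(9.240711890108887), np.float64(51.146767111283935)) (np.float64(9.798603651876496), np.float64(-41.35417860210351)) [ 0.51679941 -0.1135096   0.116     ]
hole [ 0.51725972 -0.12119353  0.09      ] radius (np.float64(31.489481861421726), np.float64(3.1421297094796037))
[[0.4823, -0.0907, 0.09], [0.5502, -0.087, 0.09], [0.5538, -0.1537, 0.09], [0.4851, -0.1567, 0.09]] [ 0.51783116 -0.12199505  0.09      ]
```

```bash
python3 -c "
from h import *
go(tcp=[.600,.055,.27],Rm=Rt(151.4))"
```

```text
shift [17.13  9.36  2.7 ] turn [  0.   -0.  -58.2] tcp [0.6   0.055 0.27 ] grasp now [ 0.5162 -0.1213  0.2359] yaw 93.2
```

```bash
python3 -m crank '[17.1,9.3,2.7,0,0,-58.2,17.1,9.3,2.7,0,0,-58.2,17.1,9.3,2.7,0,0,-58.2,17.1,9.3,2.7,0,0,-58.2,17.1,9.3,2.7,0,0,-58.2,17.1,9.3,2.7,0,0,-58.2,17.1,9.3,2.7,0,0,-58.2,17.1,9.3,2.7,0,0,-58.2,17.1,9.3,2.7,0,0,-58.2,17.1,9.3,2.7,0,0,-58.2]'; python3 - <<'E'
from h import *
import pickle
st=shot('wrist','w24',(220,100,420,250),4); pickle.dump(st,open('pics/w24.pkl','wb')); print(st['position'],yaw(st))
E
```

```text
clock: 67.6
position: [0.5994, 0.0546, 0.2701]
eef_rot: [-0.0, 0.247, 0.969, 0.0]
force: [-0.0, 0.0, -0.7]
width: 0.0874
[0.59938039 0.05460264 0.2700908 ] 151.4085377444066
```

View pics/w24.png

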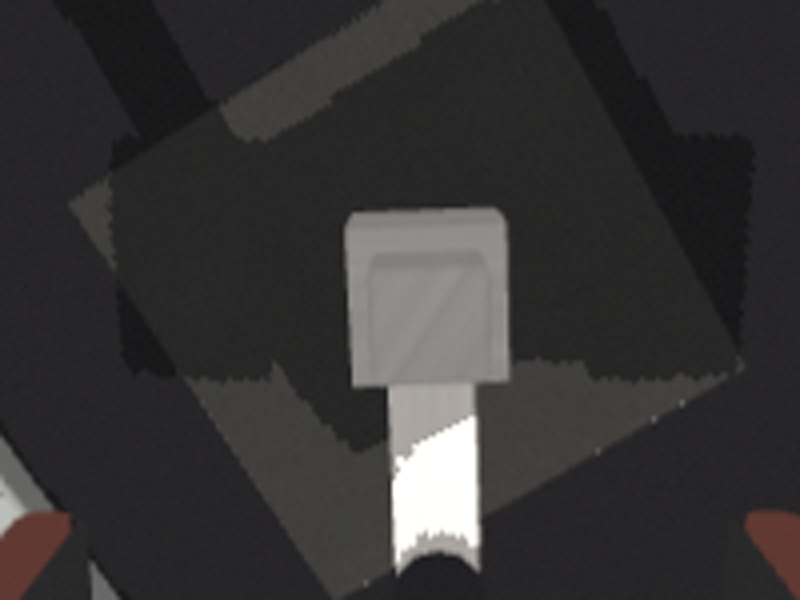

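```bash
python3 - <<'E'
from h import *
import pickle; st=pickle.load(open('pics/w24.pkl','rb')); c=cam('wrist',st)
f=lambda u,v,z: ray(c,(220+(u+.5)/4-.5,100+(v+.5)/4-.5),z)
def ang(a,b): d=b-a; return round(np.linalg.norm(d)*1000,1),np.degrees(np.arctan2(d[1],d[0])).round(1)
b=[f(*p,.069) for p in((371,266),(488,263),(491,379),(372,382))]; ft=[f(*p,.041) for p in((346,226),(506,221),(509,380),(352,386))]
print('boss',np.mean(b,0).round(4),ang(b[0],b[1]),ang(b[1],b[2]),ang(b[3],b[2]),ang(b[0],b[3]))
print('foot',np.mean(ft,0).round(4),ang(ft[0],ft[1]),ang(ft[1],ft[2]),ang(ft[3],ft[2]),ang(ft[0],ft[3]))
print('arm',ang(f(388,390,.041),f(397,570,.041)),ang(f(475,385,.041),f(480,545,.041)))
m=[f(*p,.003) for p in((68,203),(743,367),(338,597))];print('mat',np.round(m,4).tolist(),((m[0]+m[1])/2).round(4))
E
```

```text
boss [0.5889 0.0661 0.069 ] (np.float64(26.5), np.float64(62.8)) (np.float64(27.0), np.float64(-26.3)) (np.float64(27.5), np.float64(62.8)) (np.float64(27.0), np.float64(-28.6))
foot [0.5894 0.0658 0.041 ] (np.float64(39.4), np.float64(63.1)) (np.float64(40.3), np.float64(-26.5)) (np.float64(40.0), np.float64(63.6)) (np.float64(40.6), np.float64(-27.2))
arm (np.float64(49.1), np.float64(-26.1)) (np.float64(43.4), np.float64(-26.2))
mat [[0.523, -0.0104, 0.003], [0.6544, 0.1332, 0.003], [0.6603, -0.0027, 0.003]] [0.5887 0.0614 0.003 ]
```

```bash
python3 -c "
from h import *
go(tcp=[.5892,.0660,.124],Rm=Rt(153.2))"
```

```text
shift [ 1.44  0.5  14.61] turn [ 0.  -0.  -1.8] tcp [0.589 0.066 0.124] grasp now [0.5994 0.0547 0.2091] yaw 151.4
```

```bash
python3 -m crank '[1.4,0.5,4,0,0,-1.8,1.4,0.5,8,0,0,-1.8,1.4,0.5,11,0,0,-1.8,1.4,0.5,13,0,0,-1.8,1.4,0.5,14,0,0,-1.8,1.4,0.5,14.6,0,0,-1.8,1.4,0.5,14.6,0,0,-1.8,1.4,0.5,14.6,0,0,-1.8,1.4,0.5,14.6,0,0,-1.8,1.4,0.5,14.6,0,0,-1.8]' 0;python3 -c "
from h import *
go(tcp=[.5892,.0660,.1235],Rm=Rt(153.2))"
```

```text
clock: 68.9
position: [0.5897, 0.0659, 0.1245]
eef_rot: [0.0, 0.231, 0.973, 0.0]
force: [0.4, 0.4, 1.9]
width: 0.0881
shift [ 0.05 -0.01  0.1 ] turn [0.1 0.  0. ] tcp [0.589 0.066 0.124] grasp now [0.5897 0.066  0.0635] yaw 153.2
```

Close with high force and lift.

```bash
python3 -m crank '[0,0,0,0,0,0,0,0,0,0,0,0,0,0,0,0,0,0,0,0,0,0,0,0,0,0,0,0,0,0,0,0,0,0,0,0,0,0,-3,0,0,0,0,0,-8,0,0,0,0,0,-14,0,0,0,0,0,-16,0,0,0]' 1 55;python3 - <<'E'
from h import *
shot('scene','c25',(200,120,360,240),5); go(tcp=[.5174,-.1214,.28],Rm=Rt(140.3))
E
```

```text
clock: 70.15
position: [0.5905, 0.0659, 0.2875]
eef_rot: [0.002, 0.231, 0.973, 0.001]
force: [0.3, 0.6, -3.9]
width: 0.0281
shift [ -1.87 -20.04   0.8 ] turn [ 0.3  0.3 12.9] tcp [ 0.517 -0.121  0.28 ] grasp now [0.5912 0.066  0.2277] yaw 153.2
```

View pics/c25.png

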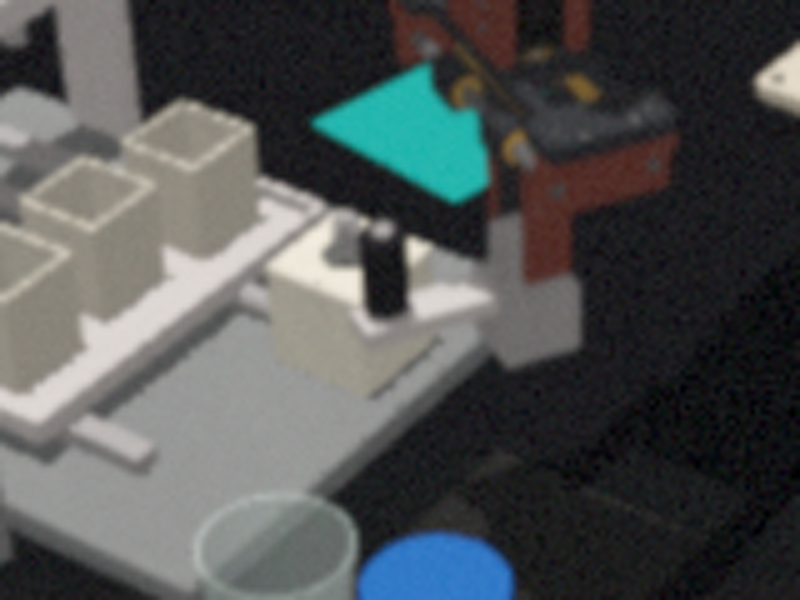

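```bash
python3 -m crank '[-1.9,-20,0.8,0,0,12.9,-1.9,-20,0.8,0,0,12.9,-1.9,-20,0.8,0,0,12.9,-1.9,-20,0.8,0,0,12.9,-1.9,-20,0.8,0,0,12.9,-1.9,-20,0.8,0,0,12.9,-1.9,-20,0.8,0,0,12.9,-1.9,-20,0.8,0,0,12.9,-1.9,-20,0.8,0,0,12.9,-1.9,-20,0.8,0,0,12.9]';python3 - <<'E'
from h import *
shot('scene','c26',(200,100,300,175),8); shot('side','s26',(290,190,390,265),8); go(tcp=[.5174,-.1214,.246],Rm=Rt(140.3))
E
```

```text
clock: 71.45
position: [0.5165, -0.1212, 0.2759]
eef_rot: [-0.0, 0.339, 0.941, 0.0]
force: [-0.0, -0.4, -5.5]
width: 0.0275
shift [-0.08  0.05  2.99] turn [ 0. -0.  0.] tcp [ 0.517 -0.121  0.246] grasp now [ 0.5164 -0.1213  0.2149] yaw 140.3
```

View pics/c26.png

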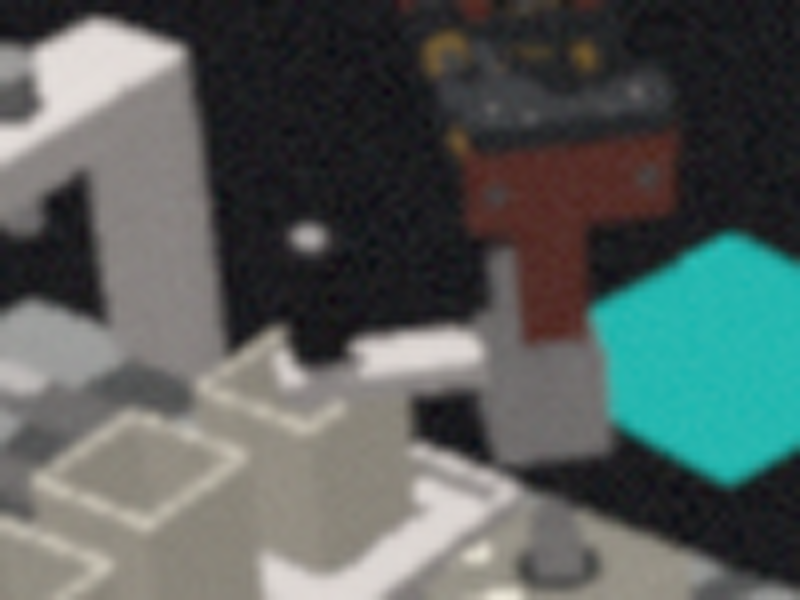

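View pics/s26.png

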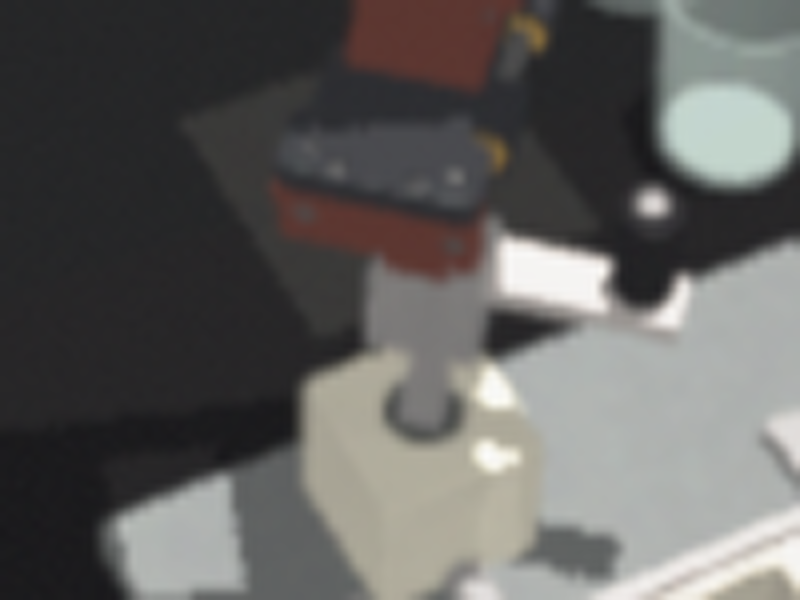

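```bash
python3 -m crank '[-0.1,0.05,1.5,0,0,0,-0.1,0.05,2.5,0,0,0,-0.1,0.05,3,0,0,0,-0.1,0.05,3,0,0,0,-0.1,0.05,3,0,0,0,-0.1,0.05,3,0,0,0,-0.1,0.05,3,0,0,0,-0.1,0.05,3,0,0,0,-0.1,0.05,3,0,0,0,-0.1,0.05,3,0,0,0]';python3 - <<'E'
from h import *
st=shot('side','s27',(290,190,390,265),8); go(tcp=[.5174,-.1214,.246],Rm=Rt(140.3)); print(st['force'],st['wrist_torque'])
E
```

```text
clock: 72.8
position: [0.5175, -0.1216, 0.2459]
eef_rot: [-0.0, 0.339, 0.941, 0.0]
force: [-0.5, -0.2, -4.2]
width: 0.0276
shift [ 0.02  0.01 -0.01] turn [ 0. -0.  0.] tcp [ 0.517 -0.121  0.246] grasp now [ 0.5175 -0.1215  0.1849] yaw 140.3
[-0.54908495 -0.19993225 -4.23197672] [-0.07420547  0.02846564  0.0370047 ]
```

View pics/s27.png

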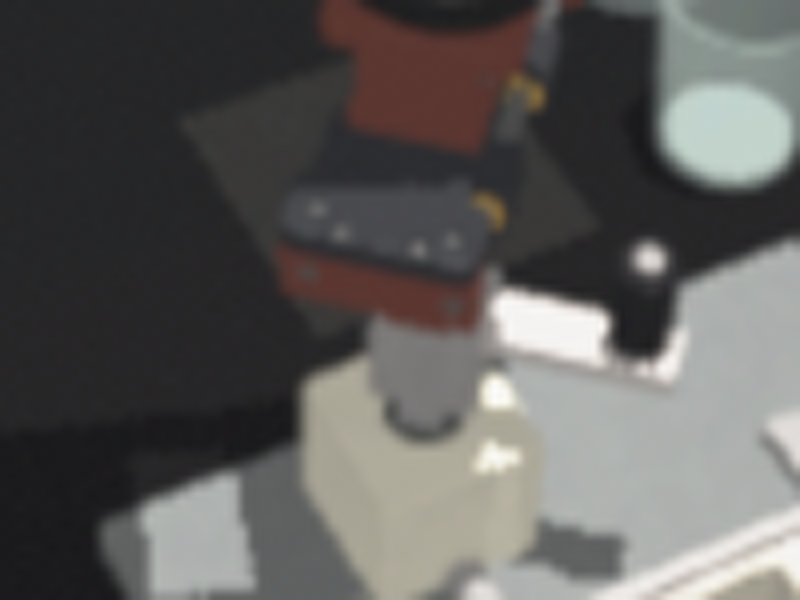

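```bash
python3 -m crank '[0,0,0.3,0,0,0,0,0,0.6,0,0,0,0,0,0.9,0,0,0,0,0,1.2,0,0,0,0,0,1.4,0,0,0,0,0,1.4,0,0,0,0,0,1.4,0,0,0,0,0,1.4,0,0,0,0,0,1.4,0,0,0,0,0,1.4,0,0,0]';python3 -c "
from h import *
st=ctrl.read_state();print(st['force'],st['wrist_torque'])"
```

```text
clock: 74.1
position: [0.5173, -0.1215, 0.2316]
eef_rot: [-0.0, 0.339, 0.941, 0.0]
force: [-0.9, 1.0, -4.6]
width: 0.0276
[-0.94498885  1.04693249 -4.64889464] [ 0.07461662  0.27224041 -0.01700754]
```

```bash
python3 -m crank '[0,0,0.1,0,0,0,0,0,0.2,0,0,0,0,0,0.3,0,0,0,0,0,0.4,0,0,0,0,0,0.5,0,0,0,0,0,0.6,0,0,0,0,0,0.6,0,0,0,0,0,0.6,0,0,0,0,0,0.6,0,0,0,0,0,0.6,0,0,0]';python3 -c "
from h import *
st=ctrl.read_state();print(st['force'],st['wrist_torque'])"
```

```text
clock: 75.35
position: [0.5174, -0.1215, 0.2257]
eef_rot: [-0.0, 0.339, 0.941, 0.0]
force: [-2.0, 2.4, -5.6]
width: 0.0275
[-2.03860624  2.43333396 -5.55682321] [0.45717771 0.45945971 0.0319919 ]
```

```bash
python3 -m crank '[0,0,0.2,0,0,0,0,0,0.4,0,0,0,0,0,0.6,0,0,0,0,0,0.8,0,0,0,0,0,1,0,0,0,0,0,1.2,0,0,0,0,0,1.4,0,0,0,0,0,1.4,0,0,0,0,0,1.4,0,0,0,0,0,1.4,0,0,0]';python3 -c "
from h import *
st=ctrl.read_state();print(st['force'],st['wrist_torque'])
shot('side','s28',(290,190,390,265),8)"
```

```text
clock: 76.6
position: [0.5176, -0.1214, 0.2167]
eef_rot: [0.0, 0.339, 0.941, 0.0]
force: [-20.8, 8.3, 50.6]
width: 0.0275
[-20.81898314   8.28613546  50.62971448] [1.45282845 3.97652751 0.06216325]
```

View pics/s28.png

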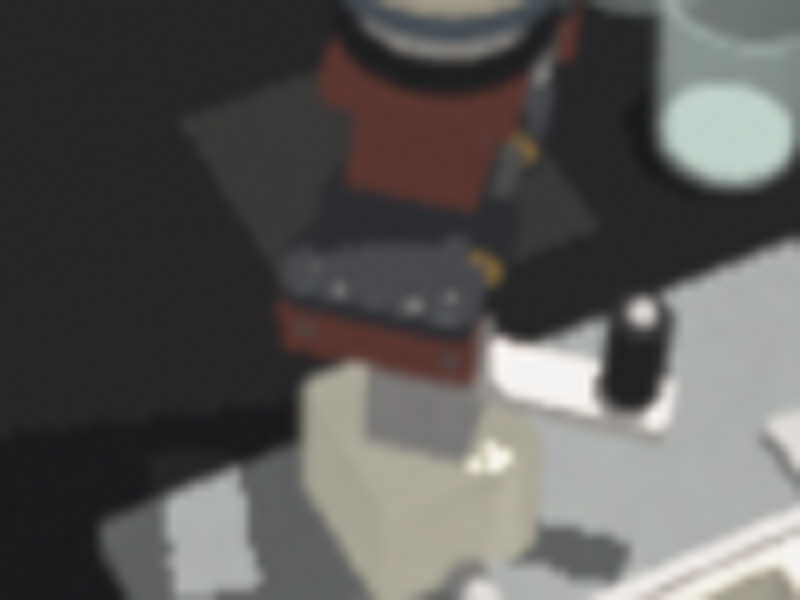

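```bash
python3 -m crank '[0,0,-0.3,0,0,0,0,0,-0.6,0,0,0,0.05,0,-0.6,0,0,0,0.05,0,-0.6,0,0,0,0.05,0,-0.6,0,0,0,0.05,0,-0.6,0,0,0,0.05,0,-0.6,0,0,0,0.05,0,-0.6,0,0,0,0.05,0,-0.6,0,0,0,0.05,0,-0.6,0,0,0]';python3 -c "
from h import *
st=ctrl.read_state();print(st['force'],st['wrist_torque'])"
```

```text
clock: 77.9
position: [0.5173, -0.1213, 0.2179]
eef_rot: [0.0, 0.339, 0.941, 0.0]
force: [-0.0, 0.1, -4.6]
width: 0.0272
[-0.00484743  0.11251792 -4.56529489] [0.06392245 0.14286545 0.06293802]
```

```bash
python3 -m crank '[0.03,0,0.1,0,0,0,0.03,0,0.2,0,0,0,0.03,0,0.3,0,0,0,0.03,0,0.3,0,0,0,0.03,0,0.3,0,0,0,0.03,0,0.3,0,0,0,0.03,0,0.3,0,0,0,0.03,0,0.3,0,0,0,0.03,0,0.3,0,0,0,0.03,0,0.3,0,0,0]';python3 -c "
from h import *
st=ctrl.read_state();print(st['force'],st['wrist_torque'])
shot('scene','c29',(200,100,300,175),8)
shot('wrist','w29')"
```

```text
clock: 79.15
position: [0.5172, -0.1211, 0.2167]
eef_rot: [0.001, 0.339, 0.941, 0.0]
force: [-6.2, 2.1, 15.4]
width: 0.0275
[-6.18907565  2.07696983 15.40824934] [ 0.28498771  1.1288504  -0.00259744]
```

View pics/c29.png

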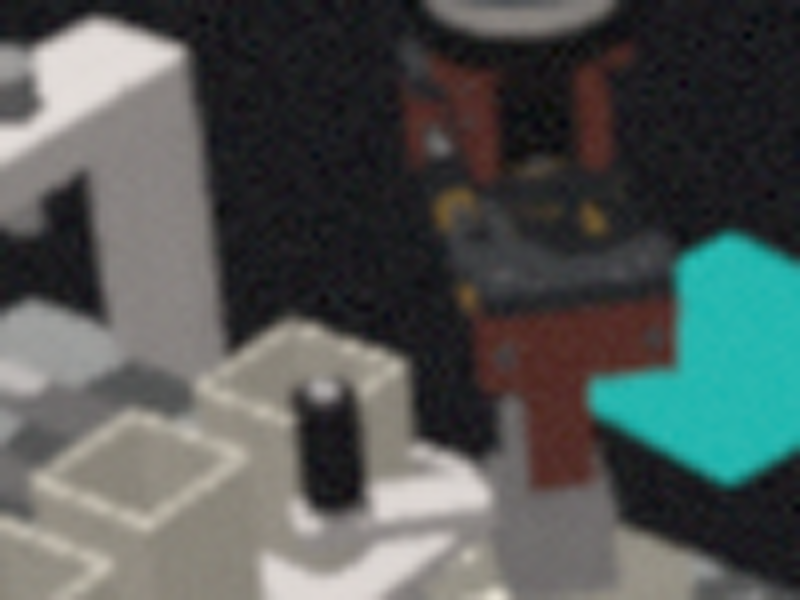

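View pics/w29.png

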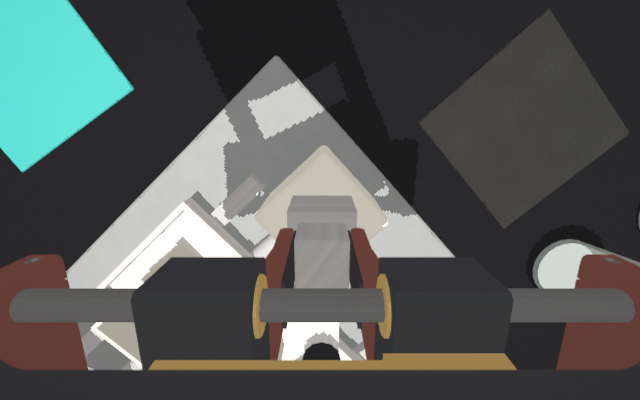

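```bash
python3 - <<'E'
from h import *
S=cam('scene');D=cam('side')
def tri(p,q):
    P=[K@np.hstack([Rm.T,-(Rm.T@e)[:,None]]) for K,Rm,e in(S,D)]
    X=cv2.triangulatePoints(P[0],P[1],np.array(p,float).reshape(2,1),np.array(q,float).reshape(2,1)); X=(X[:3]/X[3]).ravel()
    print(X.round(4),proj(S,X)-p,proj(D,X)-q)
tri((280,216),(360.5,194.5)); tri((240.3,148.5),(370.2,229.))
E
```

```text
[0.6577 0.0307 0.0914] [-0.23105505  0.06176411] [-0.3120325  -0.10684255]
[ 0.5773 -0.1719  0.178 ] [-0.24901433  0.05258462] [-0.43164586 -0.12466307]
```

```bash
python3 -m crank '[0,0,0,0,0,0,0,0,0,0,0,0,0,0,0,0,0,0,0,0,-2,0,0,0,0,0,-6,0,0,0,-3,0,-8,0,0,0,-7.5,0,-8,0,0,0,-7.5,0,-8,0,0,0,-7.5,0,-8,0,0,0,-7.5,0,-8,0,0,0]' 0;python3 - <<'E'
from h import *
st=ctrl.read_state()
shot('side','s30',(290,190,390,265),8)
shot('scene','c30',(200,100,300,175),8)
go(tcp=[.5758,-.1700,.218],Rm=Rt(140.3))
E
```

```text
clock: 80.5
position: [0.5737, -0.1683, 0.2944]
eef_rot: [-0.001, 0.339, 0.941, 0.0]
force: [-1.6, -0.5, 0.1]
width: 0.0876
shift [-0.25 -0.01  7.67] turn [ 0.  -0.1  0.1] tcp [ 0.576 -0.17   0.218] grasp now [ 0.5739 -0.1683  0.2337] yaw 140.4
```

View pics/s30.png

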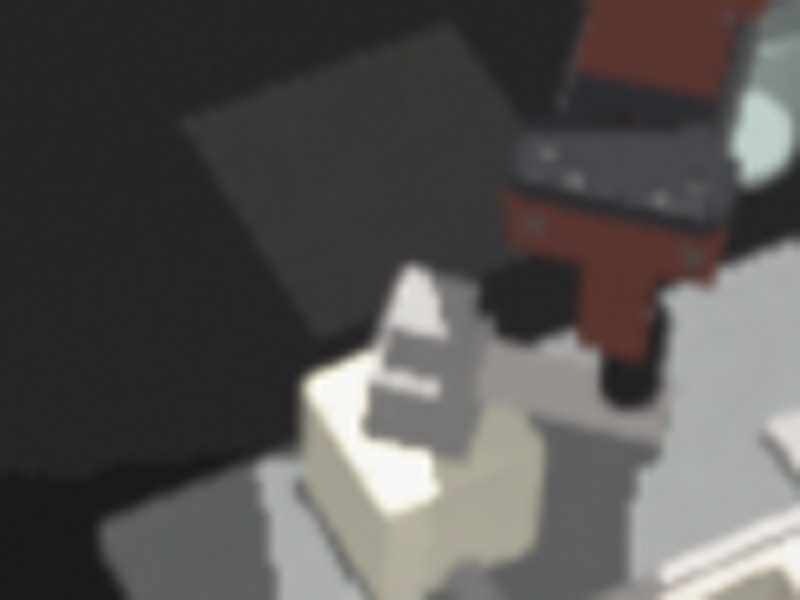

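View pics/c30.png

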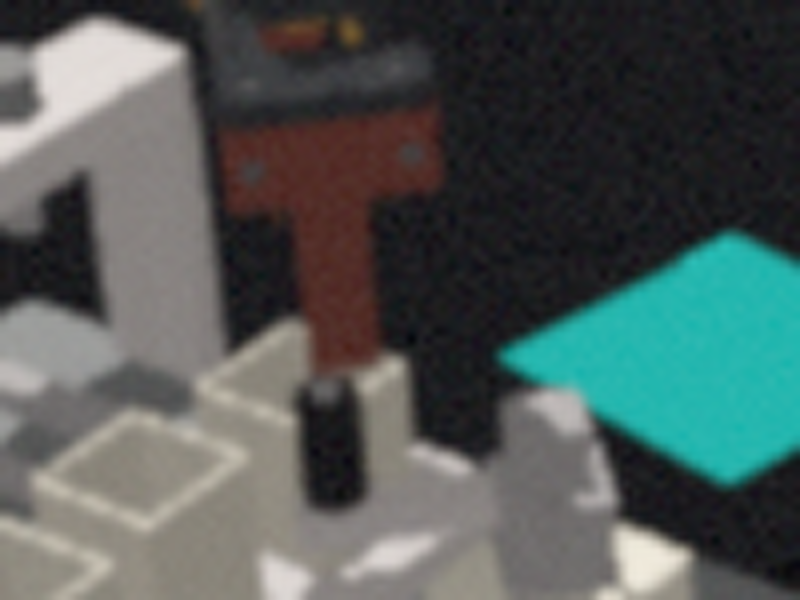

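```bash
python3 -m crank '[-0.2,0,2.5,0,0,0,-0.2,0,5,0,0,0,-0.2,0,6.5,0,0,0,-0.2,0,7.5,0,0,0,-0.2,0,7.5,0,0,0,-0.2,0,7.5,0,0,0,-0.2,0,7.5,0,0,0,-0.2,0,7.5,0,0,0,-0.2,0,7.5,0,0,0,-0.2,0,7.5,0,0,0]';python3 -m crank '[0,0,0,0,0,0,0,0,0,0,0,0,0,0,0,0,0,0,0,0,0,0,0,0,0,0,0,0,0,0,0,0,0,0,0,0,0,0,0,0,0,0,0,0,0,0,0,0,0,0,0,0,0,0,0,0,0,0,0,0]' 1 40;python3 - <<'E'
from h import *
st=ctrl.read_state();print(st['force'],st['width'])
d=st['position'][:2]-[.5174,-.1214]; print(np.linalg.norm(d),np.degrees(np.arctan2(d[1],d[0])))
shot('side','s31',(290,170,410,260),6.5)
E
```

```text
clock: 81.85
position: [0.5762, -0.1702, 0.22]
eef_rot: [-0.0, 0.339, 0.941, 0.0]
force: [0.9, 0.6, -0.2]
width: 0.0878
clock: 83.1
position: [0.5762, -0.1702, 0.2199]
eef_rot: [-0.0, 0.339, 0.941, 0.0]
force: [0.4, -0.5, -0.1]
width: 0.0232
[ 0.38057834 -0.48204928 -0.10067796] 0.023241839032730145
0.07638492282527073 -39.706240508758334
```

View pics/s31.png

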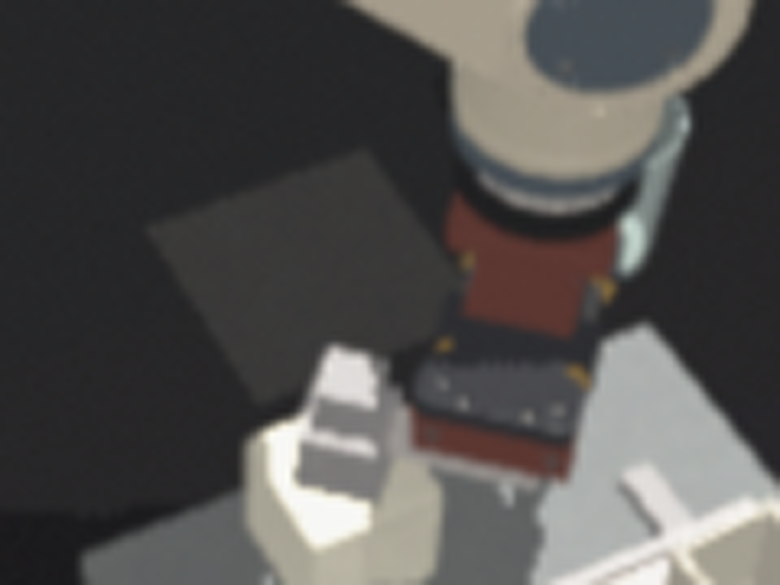

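```bash
python3 -m crank '[0.1,-1.3,0,0,0,0,0.45,-2.57,0,0,0,0,1.75,-4.82,0,0,0,0,3.75,-6.5,0,0,0,0,6.2,-7.39,0,0,0,0,8.8,-7.39,0,0,0,0,11.25,-6.5,0,0,0,0,13.25,-4.82,0,0,0,0,14.55,-2.57,0,0,0,0,15,0,0,0,0,0]';python3 - <<'E'
from h import *
st=ctrl.read_state();print(st['force'],st['wrist_torque'],st['width'])
d=st['position'][:2]-[.5174,-.1214]; print(np.linalg.norm(d),np.degrees(np.arctan2(d[1],d[0])))
shot('side','s32',(290,170,490,320),4)
E
```

```text
clock: 84.4
position: [0.459, -0.0746, 0.2199]
eef_rot: [-0.001, 0.339, 0.941, -0.0]
force: [1.4, -4.2, -2.1]
width: 0.0233
[ 1.43163737 -4.16591513 -2.13972525] [-0.99377926 -0.2525777   0.02864177] 0.023264528038065595
0.07482300863065235 141.29897915407142
```

View pics/s32.png

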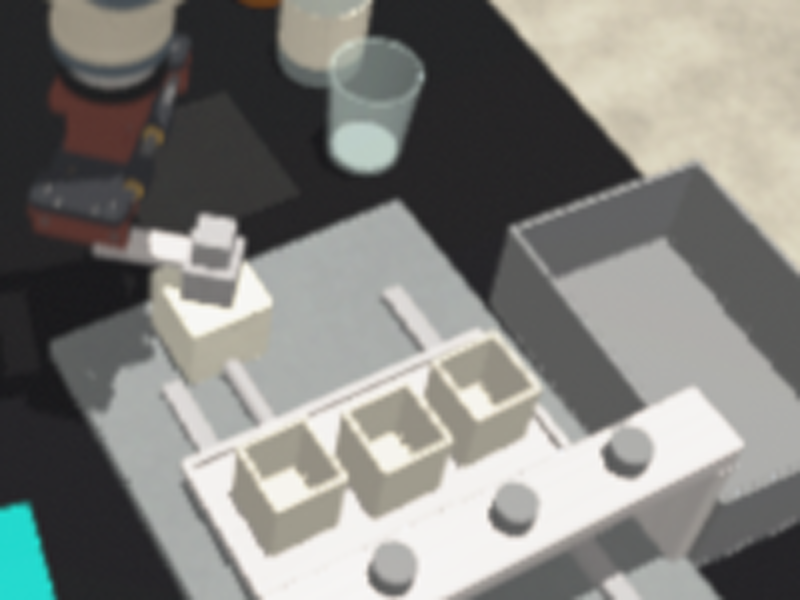

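```bash
python3 -m crank '[-0.37,2.32,0,0,0,0,-1.43,4.41,0,0,0,0,-3.09,6.07,0,0,0,0,-5.18,7.13,0,0,0,0,-7.5,7.5,0,0,0,0,-9.82,7.13,0,0,0,0,-11.91,6.07,0,0,0,0,-13.57,4.41,0,0,0,0,-14.63,2.32,0,0,0,0,-15,0,0,0,0,0]';python3 -m crank '[0.37,-2.32,0,0,0,0,1.43,-4.41,0,0,0,0,3.09,-6.07,0,0,0,0,5.18,-7.13,0,0,0,0,7.5,-7.5,0,0,0,0,9.82,-7.13,0,0,0,0,11.91,-6.07,0,0,0,0,13.57,-4.41,0,0,0,0,14.63,-2.32,0,0,0,0,15,0,0,0,0,0]';python3 - <<'E'
from h import *
st=ctrl.read_state();print(st['force'],st['wrist_torque'],st['width'])
d=st['position'][:2]-[.5174,-.1214]; print(np.linalg.norm(d),np.degrees(np.arctan2(d[1],d[0])))
shot('side','s33',(290,170,490,320),4)
E
```

```text
clock: 85.7
position: [0.5748, -0.1715, 0.2195]
eef_rot: [-0.001, 0.34, 0.941, 0.001]
force: [-3.8, 7.7, 0.4]
width: 0.0233
clock: 86.95
position: [0.4594, -0.0743, 0.2199]
eef_rot: [-0.001, 0.339, 0.941, -0.0]
force: [-0.3, -3.3, -1.7]
width: 0.0233
[-0.30035206 -3.2619955  -1.66222858] [-0.85053569 -0.16828053 -0.00501497] 0.023281554876089086
0.07473394318003183 140.93987202848464
```

View pics/s33.png

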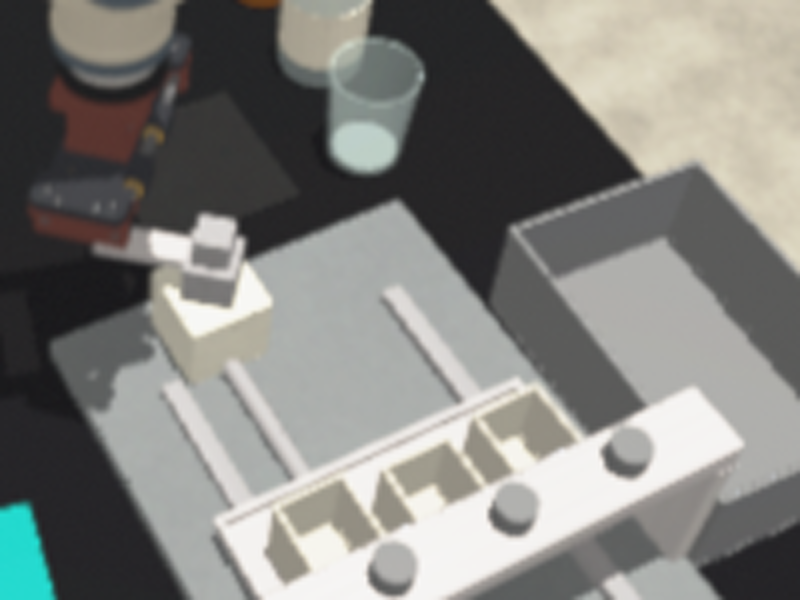

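```bash
python3 -m crank '[-0.37,2.32,0,0,0,0,-1.43,4.41,0,0,0,0,-3.09,6.07,0,0,0,0,-5.18,7.13,0,0,0,0,-7.5,7.5,0,0,0,0,-9.82,7.13,0,0,0,0,-11.91,6.07,0,0,0,0,-13.57,4.41,0,0,0,0,-14.63,2.32,0,0,0,0,-15,0,0,0,0,0]';python3 -m crank '[0.37,-2.32,0,0,0,0,1.43,-4.41,0,0,0,0,3.09,-6.07,0,0,0,0,5.18,-7.13,0,0,0,0,7.5,-7.5,0,0,0,0,9.82,-7.13,0,0,0,0,11.91,-6.07,0,0,0,0,13.57,-4.41,0,0,0,0,13.57,-4.41,0,0,0,0,13.57,-4.41,0,0,0,0]';python3 - <<'E'
from h import *
st=ctrl.read_state();print(st['force'],st['wrist_torque'],st['width'])
d=st['position'][:2]-[.5174,-.1214]; print(np.linalg.norm(d),np.degrees(np.arctan2(d[1],d[0])))
shot('side','s34',(290,170,490,320),4)
E
```

```text
clock: 88.25
position: [0.5749, -0.1714, 0.2195]
eef_rot: [-0.001, 0.34, 0.941, 0.001]
force: [-3.7, 7.7, 0.7]
width: 0.0233
clock: 89.5
position: [0.4431, -0.1178, 0.2198]
eef_rot: [-0.001, 0.339, 0.941, 0.0]
force: [-2.3, 0.6, 0.8]
width: 0.0235
[-2.26257489  0.6456192   0.81445811] [ 0.08269997  0.42283149 -0.00897749] 0.02352852966542598
0.07443598952962455 177.21490525477665
```

View pics/s34.png

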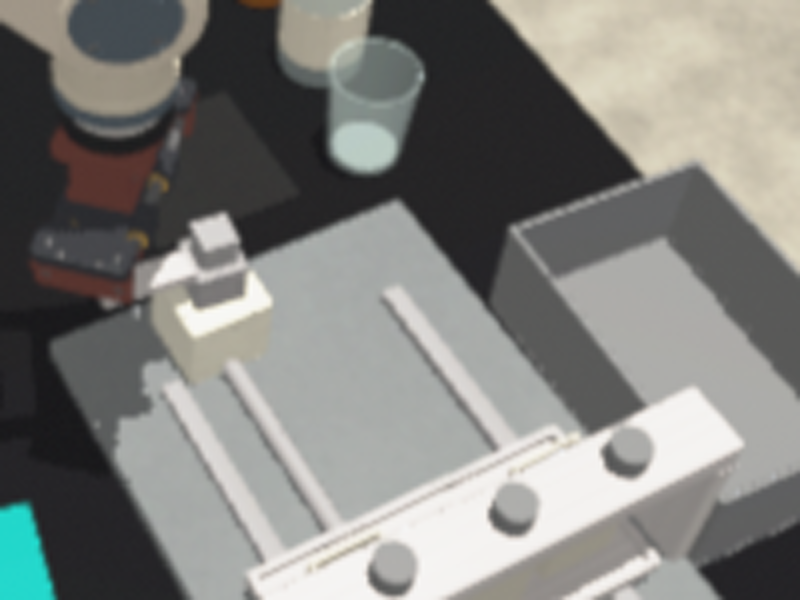

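```bash
python3 - <<'E'
from h import *
D=cam('side')
a,b=[ray(D,(290+u/4,170+v/4),.05)[:2] for u,v in((247,578),(557,430))]; print(a,b)
E
```

```text
[ 0.44909578 -0.32965906] [ 0.7091085  -0.31681441]
```

```bash
python3 -m crank '[0.6,1.05,0,0,0,0,1.06,2.09,0,0,0,0,1.35,3.25,0,0,0,0,1.43,4.41,0,0,0,0,1.35,5.6,0,0,0,0,1.06,6.73,0,0,0,0,0.6,7.8,0,0,0,0,0,8.82,0,0,0,0,0,8.82,0,0,0,0,0,8.82,0,0,0,0]';python3 - <<'E'
from h import *
st=ctrl.read_state();print(st['force'],st['wrist_torque'],st['width'])
d=st['position'][:2]-[.5174,-.1214]; print(np.linalg.norm(d),np.degrees(np.arctan2(d[1],d[0])))
shot('side','s35',(290,170,490,320),4)
E
```

```text
clock: 90.8
position: [0.5001, -0.0492, 0.2199]
eef_rot: [-0.0, 0.34, 0.941, 0.001]
force: [-1.5, 5.7, 1.6]
width: 0.0231
[-1.4988212   5.6562536   1.55119819] [1.07250892 0.1741047  0.05660754] 0.023138959366665615
0.07423693762585216 103.45812193268895
```

View pics/s35.png

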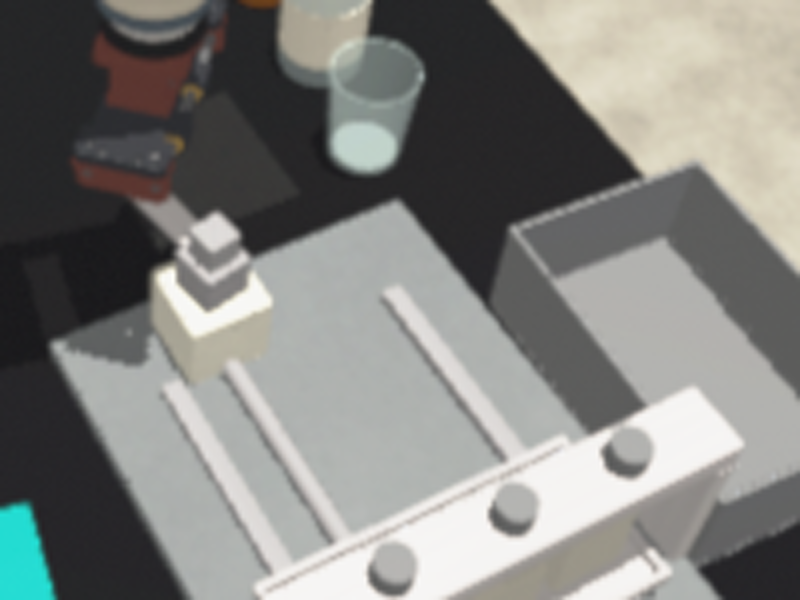

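```bash
python3 -m crank '[-0.38,0.45,0,0,0,0,-0.77,0.89,0,0,0,0,-1.2,1.3,0,0,0,0,-1.66,1.66,0,0,0,0,-2.15,1.98,0,0,0,0,-2.67,2.27,0,0,0,0,-2.67,2.27,0,0,0,0,-2.67,2.27,0,0,0,0,-2.67,2.27,0,0,0,0,-2.67,2.27,0,0,0,0]';python3 - <<'E'
from h import *
st=ctrl.read_state();print(st['force'],st['wrist_torque'],st['width'])
d=st['position'][:2]-[.5174,-.1214]; print(np.linalg.norm(d),np.degrees(np.arctan2(d[1],d[0])))
E
```

```text
clock: 92.1
position: [0.5352, -0.0491, 0.2201]
eef_rot: [0.0, 0.339, 0.941, 0.001]
force: [1.0, 5.6, -0.9]
width: 0.0235
[ 0.96883912  5.55747894 -0.88624747] [ 0.98297564 -0.31358952  0.02111183] 0.02349481436874261
0.07448744474456878 76.16673010423298
```

```bash
python3 -m crank '[-0.53,0.25,0,0,0,0,-1.08,0.45,0,0,0,0,-1.65,0.6,0,0,0,0,-2.23,0.73,0,0,0,0,-2.8,0.8,0,0,0,0,-3.4,0.82,0,0,0,0,-3.4,0.82,0,0,0,0,-3.4,0.82,0,0,0,0,-3.4,0.82,0,0,0,0,-3.4,0.82,0,0,0,0]';python3 - <<'E'
from h import *
st=ctrl.read_state();print(st['force'],st['wrist_torque'],st['width'])
d=st['position'][:2]-[.5174,-.1214]; print(np.linalg.norm(d),np.degrees(np.arctan2(d[1],d[0])))
E
```

```text
clock: 93.35
position: [0.5663, -0.0647, 0.22]
eef_rot: [0.0, 0.339, 0.941, 0.0]
force: [1.6, 0.8, -1.4]
width: 0.0233
[ 1.57037227  0.81521139 -1.4452353 ] [ 0.14113183 -0.30095572  0.03540433] 0.023272185716339988
0.07491840661686307 49.218389881906404
```

```bash
python3 -m crank '[-0.4,0,0,0,0,0,-0.8,-0.04,0,0,0,0,-1.17,-0.09,0,0,0,0,-1.57,-0.17,0,0,0,0,-1.95,-0.26,0,0,0,0,-2.32,-0.37,0,0,0,0,-2.32,-0.37,0,0,0,0,-2.32,-0.37,0,0,0,0,-2.32,-0.37,0,0,0,0,-2.32,-0.37,0,0,0,0]';python3 - <<'E'
from h import *
st=ctrl.read_state();print(st['force'],st['wrist_torque'],st['width'])
d=st['position'][:2]-[.5174,-.1214]; print(np.linalg.norm(d),np.degrees(np.arctan2(d[1],d[0])))
shot('side','s36',(290,170,490,320),4)
E
```

```text
clock: 94.6
position: [0.5817, -0.0823, 0.2199]
eef_rot: [-0.0, 0.339, 0.941, 0.0]
force: [-1.5, -1.2, -1.0]
width: 0.0234
[-1.48037471 -1.22179432 -0.9580955 ] [-0.18767004  0.29666978  0.0148661 ] 0.02335387841290732
0.07519419548166534 31.29019260544831
```

View pics/s36.png

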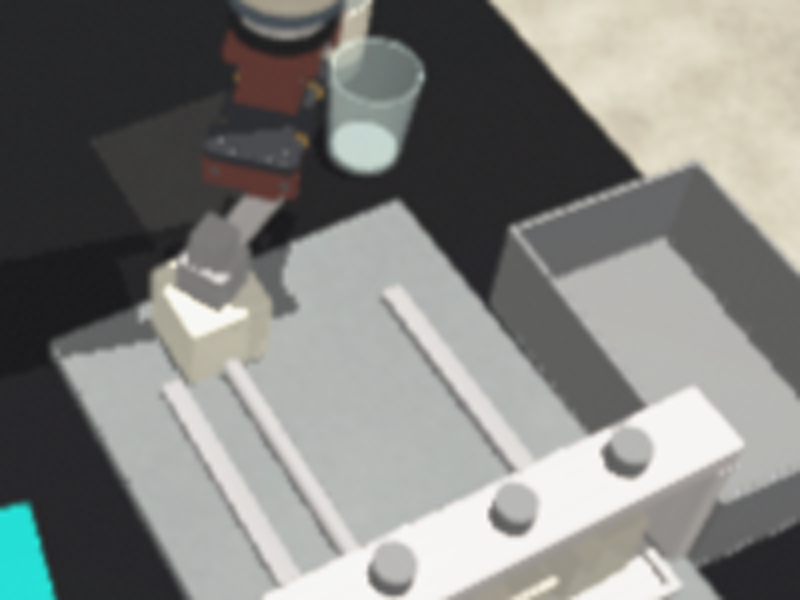

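```bash
python3 -m crank '[-0.37,-0.12,0,0,0,0,-0.73,-0.28,0,0,0,0,-1.08,-0.45,0,0,0,0,-1.43,-0.64,0,0,0,0,-1.77,-0.84,0,0,0,0,-2.09,-1.06,0,0,0,0,-2.09,-1.06,0,0,0,0,-2.09,-1.06,0,0,0,0,-2.09,-1.06,0,0,0,0,-2.09,-1.06,0,0,0,0]';python3 - <<'E'
from h import *
st=ctrl.read_state();print(st['force'],st['wrist_torque'],st['width'])
d=st['position'][:2]-[.5174,-.1214]; print(np.linalg.norm(d),np.degrees(np.arctan2(d[1],d[0])))
E
```

```text
clock: 95.9
position: [0.5909, -0.1038, 0.2198]
eef_rot: [-0.0, 0.339, 0.941, 0.0]
force: [-4.3, -2.2, -0.0]
width: 0.0235
[-4.28673909 -2.1615863  -0.02086192] [-0.30836707  0.98932375 -0.01707164] 0.023458457694304942
0.07554087246555487 13.43446569835992
```

```bash
python3 -m crank '[-0.2,-0.17,0,0,0,0,-0.41,-0.33,0,0,0,0,-0.61,-0.5,0,0,0,0,-0.8,-0.68,0,0,0,0,-0.98,-0.86,0,0,0,0,-1.16,-1.05,0,0,0,0,-1.16,-1.05,0,0,0,0,-1.16,-1.05,0,0,0,0,-1.16,-1.05,0,0,0,0,-1.16,-1.05,0,0,0,0]';python3 - <<'E'
from h import *
st=ctrl.read_state();print(st['force'],st['wrist_torque'],st['width'])
d=st['position'][:2]-[.5174,-.1214]; print(np.linalg.norm(d),np.degrees(np.arctan2(d[1],d[0])))
E
```

```text
clock: 97.15
position: [0.5931, -0.1188, 0.2198]
eef_rot: [-0.001, 0.339, 0.941, 0.001]
force: [-5.4, 1.0, -0.2]
width: 0.0239
[-5.40024377  0.96089623 -0.19360064] [1.85450030e-01 1.07023214e+00 2.70142965e-04] 0.023898722499136774
0.07570895283809982 1.936487910915165
```

```bash
python3 -m crank '[-0.17,-0.2,0,0,0,0,-0.34,-0.4,0,0,0,0,-0.5,-0.61,0,0,0,0,-0.5,-0.61,0,0,0,0,-0.5,-0.61,0,0,0,0,-0.5,-0.61,0,0,0,0,-0.5,-0.61,0,0,0,0,-0.5,-0.61,0,0,0,0,-0.5,-0.61,0,0,0,0,-0.5,-0.61,0,0,0,0]';python3 - <<'E'
from h import *
st=ctrl.read_state();print(st['force'],st['wrist_torque'],st['width'])
d=st['position'][:2]-[.5174,-.1214]; print(np.linalg.norm(d),np.degrees(np.arctan2(d[1],d[0])))
E
```

```text
clock: 98.4
position: [0.593, -0.1266, 0.2197]
eef_rot: [-0.001, 0.339, 0.941, 0.001]
force: [-4.7, 1.8, -0.3]
width: 0.0237
[-4.72187769  1.77701079 -0.28794091] [0.40955345 1.06119783 0.00695464] 0.02367507572125182
0.0757766134673021 -3.9404652281083044
```

```bash
python3 -m crank '[-0.15,-0.22,0,0,0,0,-0.29,-0.44,0,0,0,0,-0.43,-0.66,0,0,0,0,-0.55,-0.88,0,0,0,0,-0.67,-1.12,0,0,0,0,-0.78,-1.36,0,0,0,0,-0.78,-1.36,0,0,0,0,-0.78,-1.36,0,0,0,0,-0.78,-1.36,0,0,0,0,-0.78,-1.36,0,0,0,0]';python3 - <<'E'
from h import *
st=ctrl.read_state();print(st['force'],st['wrist_torque'],st['width'])
d=st['position'][:2]-[.5174,-.1214]; print(np.linalg.norm(d),np.degrees(np.arctan2(d[1],d[0])))
shot('side','s37',(290,170,490,320),4)
shot('scene','c37',(130,80,330,230),4)
E
```

```text
clock: 99.65
position: [0.591, -0.1398, 0.2198]
eef_rot: [-0.001, 0.34, 0.941, 0.003]
force: [-2.1, 13.7, -0.3]
width: 0.0234
[-2.09684124 13.72824434 -0.29863879] [2.81008317 0.33222394 0.04738822] 0.023443156430836776
0.07585201154155922 -14.019320944645118
```

View pics/s37.png

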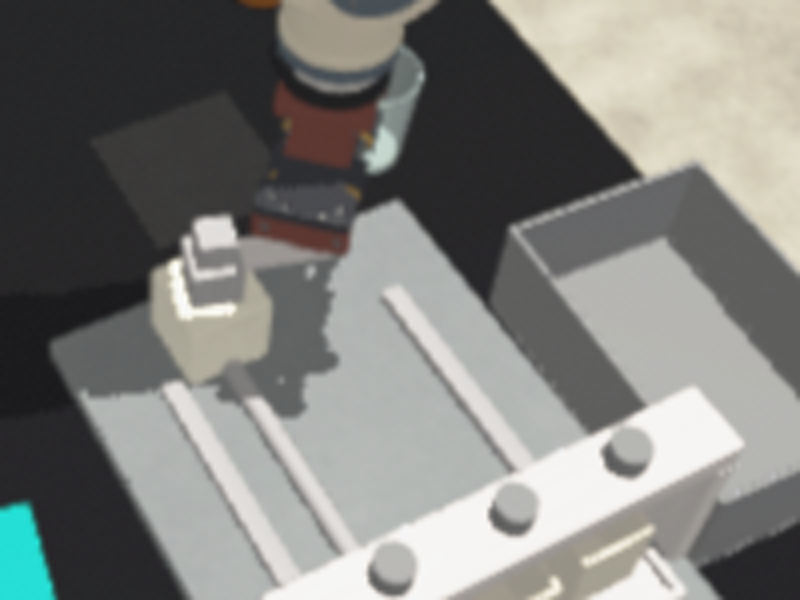

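View pics/c37.png

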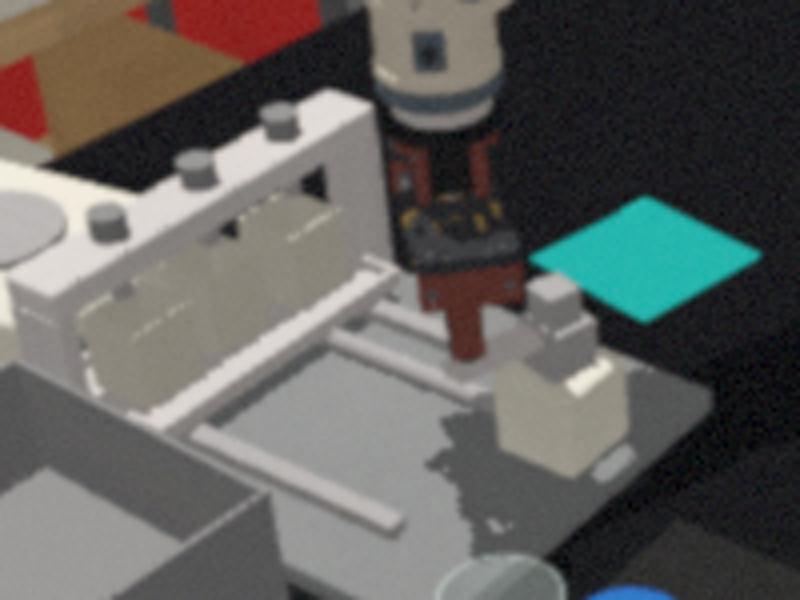

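```bash
python3 -c "
from h import *
go(tcp=[.5174,-.1214,.33],Rm=Rt(170))"
python3 -m crank '[0,0,0,0,0,0,0,0,0,0,0,0,0,0,0,0,0,0,0,0,-2,0,0,0,0,0,-6,0,0,0,0,0,-11,0,0,0,0,0,-11,0,0,0,0,0,-11,0,0,0,0,0,-11,0,0,0,0,0,-11,0,0,0]' 0;python3 -c "
from h import *
go(tcp=[.5174,-.1214,.36],Rm=Rt(170))"
```

```text
shift [  6.87  -3.24 -11.02] turn [  0.3  -0.1 -29.7] tcp [ 0.517 -0.121  0.33 ] grasp now [ 0.591  -0.1394  0.1587] yaw 140.3
clock: 101.0
position: [0.5902, -0.1426, 0.3286]
eef_rot: [-0.001, 0.339, 0.941, 0.0]
force: [0.3, -0.4, 0.7]
width: 0.0876
shift [ 6.96 -3.02 -3.13] turn [  0.   -0.1 -29.7] tcp [ 0.517 -0.121  0.36 ] grasp now [ 0.5901 -0.1425  0.2676] yaw 140.3
```

```bash
python3 -m crank '[7,-3,-3.1,0,0,-29.7,7,-3,-3.1,0,0,-29.7,7,-3,-3.1,0,0,-29.7,7,-3,-3.1,0,0,-29.7,7,-3,-3.1,0,0,-29.7,7,-3,-3.1,0,0,-29.7,7,-3,-3.1,0,0,-29.7,7,-3,-3.1,0,0,-29.7,7,-3,-3.1,0,0,-29.7,7,-3,-3.1,0,0,-29.7]';python3 - <<'E'
from h import *
import pickle
st=shot('wrist','w38',(220,110,420,260),4); pickle.dump(st,open('pics/w38.pkl','wb')); print(st['position'],yaw(st))
E
```

```text
clock: 102.25
position: [0.5176, -0.1211, 0.3609]
eef_rot: [0.0, 0.087, 0.996, 0.0]
force: [0.6, -0.1, 0.2]
width: 0.0877
[ 0.51755921 -0.12106881  0.36091268] 170.04100778078913
```

View pics/w38.png

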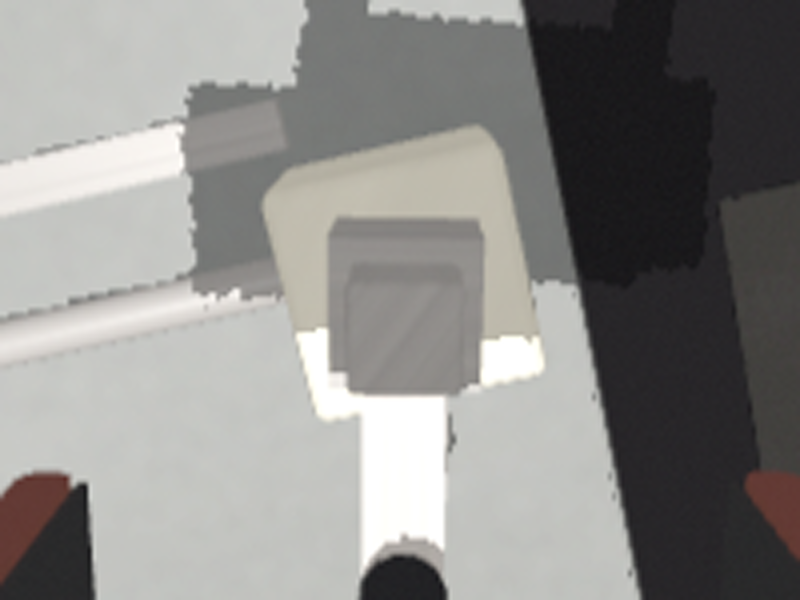

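```bash
python3 - <<'E'
from h import *
import pickle; st=pickle.load(open('pics/w38.pkl','rb')); c=cam('wrist',st)
f=lambda u,v,z: ray(c,(220+(u+.5)/4-.5,110+(v+.5)/4-.5),z)
def ang(a,b): d=b-a; return round(np.linalg.norm(d)*1000,1),np.degrees(np.arctan2(d[1],d[0])).round(1)
b=[f(*p,.156) for p in((349,282),(463,282),(461,393),(346,393))]; ft=[f(*p,.128) for p in((330,235),(484,235),(481,392),(330,392))]
print('boss',np.mean(b,0).round(4),ang(b[0],b[1]),ang(b[1],b[2]),ang(b[3],b[2]),ang(b[0],b[3]))
print('foot',np.mean(ft,0).round(4),ang(ft[0],ft[1]),ang(ft[1],ft[2]),ang(ft[3],ft[2]),ang(ft[0],ft[3]))
print('arm',ang(f(361,400,.128),f(361,560,.128)),ang(f(447,400,.128),f(445,560,.128)))
go(tcp=[.5174,-.1214,.2115],Rm=Rt(170.3))
E
```

```text
boss [ 0.5166 -0.1217  0.156 ] (np.float64(26.4), np.float64(79.9)) (np.float64(26.7), np.float64(-10.4)) (np.float64(27.3), np.float64(79.9)) (np.float64(26.8), np.float64(-12.3))
foot [ 0.5171 -0.1214  0.128 ] (np.float64(38.8), np.float64(79.9)) (np.float64(41.1), np.float64(-10.3)) (np.float64(39.3), np.float64(79.9)) (np.float64(41.1), np.float64(-11.0))
arm (np.float64(44.9), np.float64(-10.6)) (np.float64(44.9), np.float64(-10.3))
shift [ 1.000e-02 -4.000e-02  1.494e+01] turn [ 0.   0.  -0.3] tcp [ 0.517 -0.121  0.212] grasp now [ 0.5176 -0.1211  0.2999] yaw 170.0
```

```bash
python3 -m crank '[0.05,-0.05,4,0,0,-0.3,0.05,-0.05,8,0,0,-0.3,0.05,-0.05,11,0,0,-0.3,0.05,-0.05,13,0,0,-0.3,0.05,-0.05,14.2,0,0,-0.3,0.05,-0.05,14.8,0,0,-0.3,0.05,-0.05,14.8,0,0,-0.3,0.05,-0.05,14.8,0,0,-0.3,0.05,-0.05,14.8,0,0,-0.3,0.05,-0.05,14.8,0,0,-0.3]' 0;python3 -m crank '[0,0,0,0,0,0,0,0,0,0,0,0,0,0,0,0,0,0,0,0,0,0,0,0,0,0,0,0,0,0,0,0,0,0,0,0,0,0,0,0,0,0,0,0,0,0,0,0,0,0,0,0,0,0,0,0,0,0,0,0]' 1 55;python3 -c "
from h import *
st=ctrl.read_state();print(st['force'],st['wrist_torque'],st['position'])"
```

```text
clock: 103.55
position: [0.5172, -0.1214, 0.2133]
eef_rot: [0.0, 0.084, 0.996, 0.0]
force: [0.3, 0.4, -0.8]
width: 0.0881
clock: 104.8
position: [0.517, -0.1215, 0.2129]
eef_rot: [0.0, 0.084, 0.996, 0.0]
force: [0.6, -1.4, -0.8]
width: 0.0276
[ 0.64949136 -1.41204607 -0.76112083] [-0.23191479 -0.02270405  0.30010886] [ 0.51699067 -0.12145724  0.21287933]
```

```bash
python3 -m crank '[0,0,-0.4,0,0,0,0,0,-0.9,0,0,0,0,0,-1.4,0,0,0,0,0,-1.9,0,0,0,0,0,-2.5,0,0,0,0,0,-3.2,0,0,0,0,0,-4.5,0,0,0,0,0,-6,0,0,0,0,0,-7,0,0,0,0,0,-7,0,0,0]';python3 - <<'E'
from h import *
st=ctrl.read_state();print(st['force'],st['wrist_torque'],st['width'])
shot('side','s39',(290,170,490,320),4)
go(tcp=[.5887,.0620,.25],Rm=Rt(160))
E
```

```text
clock: 106.05
position: [0.5175, -0.1216, 0.2841]
eef_rot: [0.001, 0.084, 0.996, 0.0]
force: [-0.6, 0.4, -4.5]
width: 0.0278
[-0.55178626  0.39791739 -4.52717451] [0.05214231 0.00306464 0.04772975] 0.027816002228587686
shift [-3.98 19.28  3.36] turn [ 0.   0.  10.3] tcp [0.589 0.062 0.25 ] grasp now [ 0.5172 -0.1214  0.2224] yaw 170.3
```

View pics/s39.png

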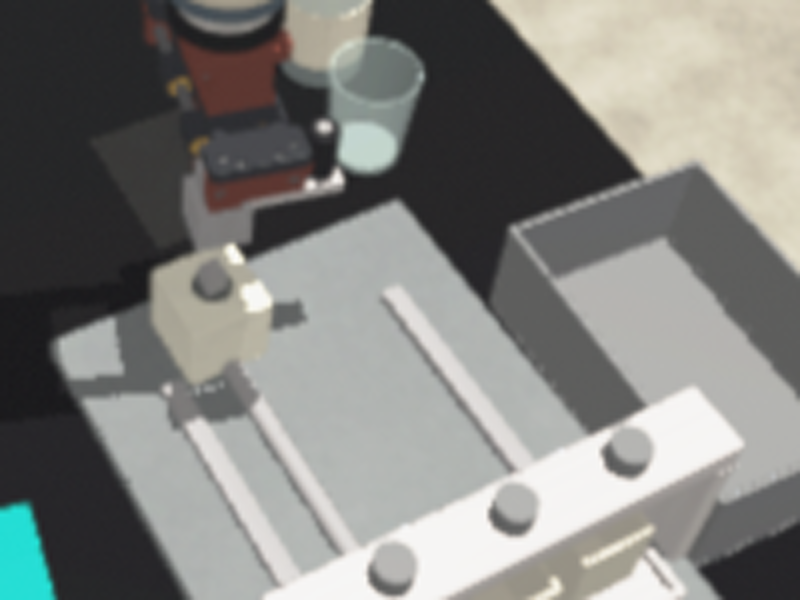

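```bash
python3 -m crank '[-4,19.3,3.3,0,0,17,-4,19.3,3.3,0,0,17,-4,19.3,3.3,0,0,17,-4,19.3,3.3,0,0,17,-4,19.3,3.3,0,0,17,-4,19.3,3.3,0,0,17,-4,19.3,3.3,0,0,17,-4,19.3,3.3,0,0,17,-4,19.3,3.3,0,0,17,-4,19.3,3.3,0,0,17]';python3 - <<'E'
from h import *
st=ctrl.read_state();print(st['force'])
go(tcp=[.5887,.0620,.1258],Rm=Rt(153.2))
E
```

```text
clock: 107.35
position: [0.5888, 0.0619, 0.2502]
eef_rot: [0.0, 0.231, 0.973, 0.0]
force: [0.4, 0.3, -3.9]
width: 0.0276
[ 0.39258139  0.31393249 -3.93019828]
shift [ 1.000e-02 -1.000e-02  1.244e+01] turn [ 0.  -0.   0.1] tcp [0.589 0.062 0.126] grasp now [0.5888 0.0619 0.1892] yaw 153.3
```

```bash
python3 -m crank '[0,0,3,0,0,0,0,0,6,0,0,0,0,0,9,0,0,0,0,0,11,0,0,0,0,0,11.8,0,0,0,0,0,12.2,0,0,0,0,0,12.4,0,0,0,0,0,12.4,0,0,0,0,0,12.4,0,0,0,0,0,12.4,0,0,0]';python3 -c "
from h import *
st=ctrl.read_state();print(st['force'],st['wrist_torque'])"
```

```text
clock: 108.6
position: [0.589, 0.0622, 0.1264]
eef_rot: [0.0, 0.231, 0.973, 0.0]
force: [0.3, -0.0, -4.3]
width: 0.0277
[ 0.27785114 -0.0209174  -4.31319366] [0.00091064 0.05908769 0.02909867]
```

```bash
python3 -m crank '[0,0,0.05,0,0,0,0,0,0.1,0,0,0,0,0,0.15,0,0,0,0,0,0.15,0,0,0,0,0,0.15,0,0,0,0,0,0.15,0,0,0,0,0,0.15,0,0,0,0,0,0.15,0,0,0,0,0,0.15,0,0,0,0,0,0.15,0,0,0]';python3 -c "
from h import *
st=ctrl.read_state();print(st['force'],st['wrist_torque'])"
```

```text
clock: 109.85
position: [0.589, 0.0622, 0.1259]
eef_rot: [0.0, 0.231, 0.973, 0.0]
force: [-4.1, -0.2, 10.3]
width: 0.0275
[-4.06680504 -0.23782925 10.28181705] [-0.12330093  0.73157515 -0.0073667 ]
```

Standing on the mat (contact force). Release and rise.

```bash
python3 -m crank '[0,0,0,0,0,0,0,0,0,0,0,0,0,0,0,0,0,0,0,0,0,0,0,0,0,0,-3,0,0,0,0,0,-8,0,0,0,0,0,-14,0,0,0,0,0,-18,0,0,0,0,0,-18,0,0,0,0,0,-18,0,0,0]' 0;python3 - <<'E'
from h import *
import pickle
st=shot('wrist','w40',(220,100,420,250),4);pickle.dump(st,open('pics/w40.pkl','wb'))
shot('side','s40'); shot('scene','c40')
E
```

```text
clock: 111.1
position: [0.5882, 0.062, 0.3037]
eef_rot: [-0.001, 0.231, 0.973, 0.0]
force: [0.6, 0.1, -0.6]
width: 0.088
```

View pics/w40.png

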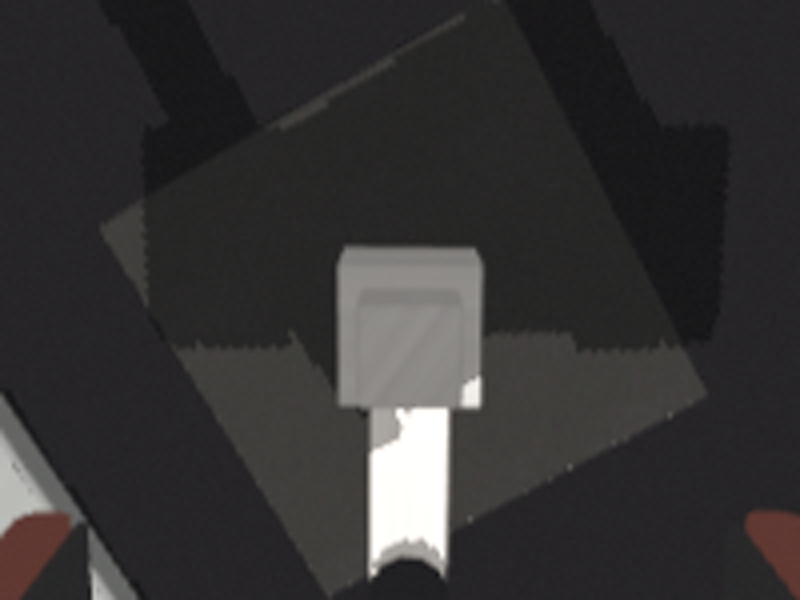

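View pics/s40.png

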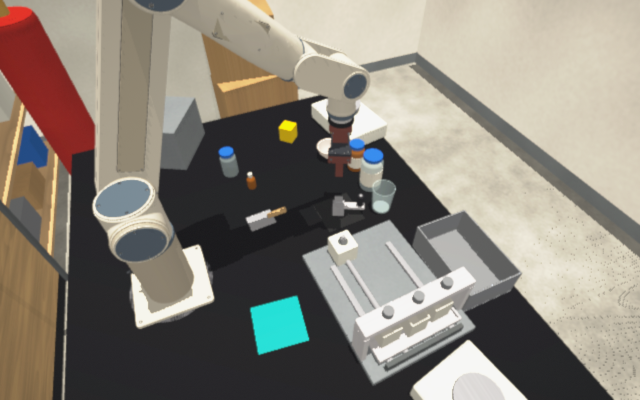

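View pics/c40.png

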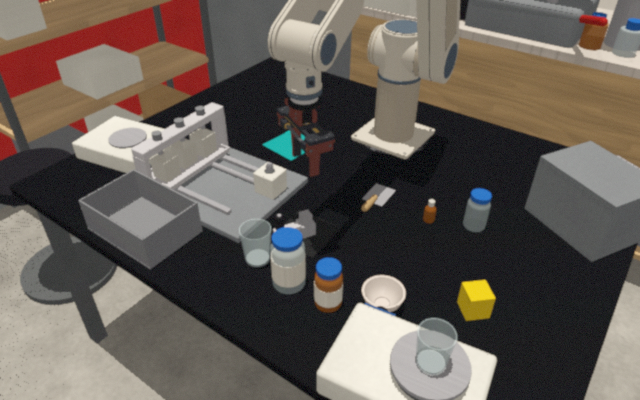

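```bash
python3 - <<'E'
from h import *
for n,b,f in(('s40',(330,260,490,380),5),('c40',(130,100,330,220),4)):
    im=np.load(f'pics/{n}.npy'); cv2.imwrite(f'pics/{n}z.png',cv2.resize(im[b[1]:b[3],b[0]:b[2]],None,fx=f,fy=f,interpolation=cv2.INTER_CUBIC))
import pickle; st=pickle.load(open('pics/w40.pkl','rb')); c=cam('wrist',st)
print('boss',np.mean([ray(c,(220+u/4,100+v/4),.069) for u,v in((358,302),(462,302),(462,405),(357,405))],0).round(4))
E
```

```text
boss [0.5884 0.0626 0.069 ]
```

View pics/s40z.png

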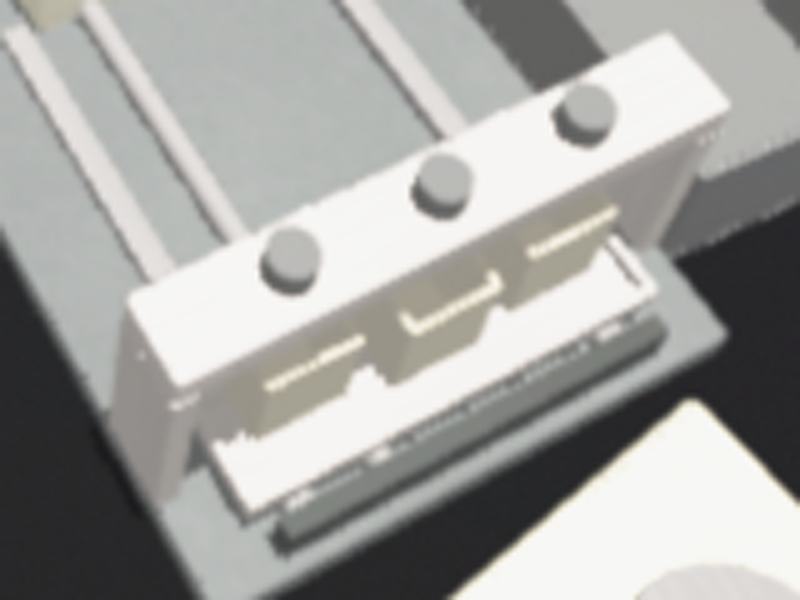

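View pics/c40z.png

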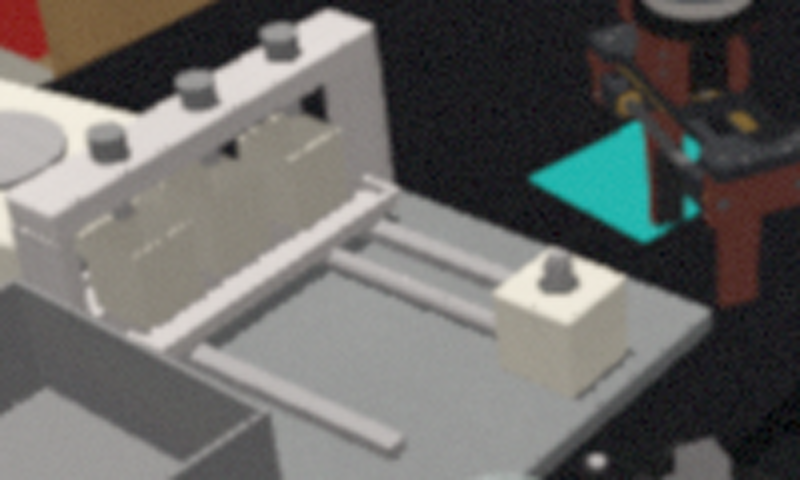

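```bash
python3 - <<'E'
from h import *
D=cam('side');S=cam('scene')
f=lambda u,v,z: ray(D,(330+u/5,260+v/5),z)[:2].round(4)
print('tray -y edge',f(250,510,.05),f(657,288,.05))
g=lambda u,v,z: ray(S,(130+u/4,100+v/4),z)[:2].round(4)
print('tray +y corner',g(396,190,.05), g(160,348,.05))
print('expected -y edge mid',-.2534-.1498-.058,' +y',-.2534-.1498+.058)
E
```

```text
tray -y edge [ 0.4575 -0.4713] [ 0.7175 -0.4563]
tray +y corner [ 0.4519 -0.3518] [ 0.7072 -0.34  ]
expected -y edge mid -0.4612  +y -0.3452
```

```bash
python3 -c "
from h import *
print(job.job_done()); print(ctrl.read_state()['clock'])"
```

```text
the job is handed in; nothing more can be done
None
the job is handed in; nothing more can be done
```

The job is handed in, at about 111 s of the 210 s allowed. No verdict was reported.

**What I did:**
- Three pots were present. The one standing mouth up went straight into the tray. The two standing mouth down I turned over with two 90° regrasps each, then placed beside it.
- I fitted the crank on the shaft and wound it clockwise about 2.9 turns, until the force on the tool jumped to about 14 N at the stop.
- I lifted the crank off and stood it back on its mat.

**Last checks:**
- **Pots:** all three stand mouth up in the tray under the gantry.
- **Carriage:** the tray edges measured within about 3 mm of the fully-home position, with the tray against the stop bar. The joint value itself cannot be read.
- **Crank:** it stands upright, its hub about 1 mm from the mat's centre.
- **Bystanders:** they look unmoved in the final pictures. I did not re-measure their positions.

**Things that went less than cleanly:**
- While I was seating the crank the wrist force briefly reached about 51 N (limit 120 N), and the crank slid a few millimetres in the jaws. Triangulating the knob then showed it fully seated.
- Two early readings of the shaft's starting angle disagreed: about 43° from its flats against about 76° from the tray's position. I therefore relied on the force at the stop instead of a computed angle.

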